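Clear the empty seasoning tins

ROBOT

A 6-joint arm with a two-finger parallel gripper is mounted at the origin on the work surface. World frame = base frame: x ahead of the robot, y to its left, z up, the work surface at z = 0. Lengths are in m, angles in rad, forces in N, time in s.
With the tool pointing down it reaches from about 0.25 to 0.725 m from the base axis. Payload 4 kg.
Tool frame: the origin (TCP) lies on the centre line of the jaws, within the pads' length; the fingertips stand 25 mm ahead of it and the grasp point (between the pads) lies 6 mm ahead of it; z points along the fingers, x is the direction in which the jaws open and shut, and the axes are right-handed (so a half turn about z gives the same grasp; the last joint's range is limited). The gripper opens to 85 mm and grips with 20 to 120 N. Pads are 22 mm wide; open, the fingers measure 114 mm over their backs; the gripper's body (76 mm by 85 mm) begins 54 mm behind the grasp point. The pads swing forward as they close: fully open they stand 13 mm farther back than shut.
Start: joints at [-1.1, 0.241, 0.005, 1.335, 0, 1.571], TCP at [0.227, -0.446, 0.256] pointing down, gripper open.
Joint ranges: [-2.72, 2.72], [-1.05, 1.87], [-1.09, 1.28], [-1.99, 2.15], [-1.42, 1.44], [-3.14, 3.14]. Speed limits (rad/s): [2.79, 2.79, 3.14, 3.14, 3.14, 3.14].

INTERFACE

Orientations are given as a unit quaternion [x, y, z, w].
In Python, from workcell import bot, imaging, order gives the robot as it stands.
- The arm moves only by the tool carry_out, never from a script. Its argument "moves" is a list of rows, each a list of 5 numbers: the shift along the tool's x, y, z scaled (see below), then the turn about the tool's z scaled (see below), then the opening, from -1 (shut) to 1 (fully open). In form: [[tx, ty, tz, roll, hand], ...]. A call has 1 to 20 rows; each row is the pose to reach, as a shift and turn from the pose commanded when the call began, along the tool's axes at that moment; what a row does not reach only later rows make up. The controller multiplies each number of a shift by 0.1 m and each number of a turn by 90 degrees. A row lasts 1/10 s, in which the tool goes at most 50 mm and 8.59 degrees, less where a joint would pass 70% of its speed; a pose out of reach is approached as far as the arm can. A call with a number of a shift or a turn outside -1 to 1 is refused whole. A call with a gripper value outside its range is refused whole. The fingers move at their own pace and stop on an object; the grip force is fixed at half the most. Time passes only in rows, so rows that repeat a pose let the fingers close. It gives the time, the measured TCP pose, the force and the opening at its end, in the units of the state.
- bot.get_obs(): the state, without advancing time (a new reading comes with each control period).
- imaging.camera(name): name is "side" or "top"; returns the picture (480x640x3 uint8, red, green, blue); there is no depth.
- imaging.camera_model(name): a dict with "fovy" (degrees; the focal length in pixels is half the picture's height over the tangent of half this angle, whatever the lens; pixels are square), "cx", "cy" (the principal point, pixels), "eye" and "rotation" of the camera in the world. Camera axes: x right, y up, looking along -z (the intrinsics and any distortion apply to the point x, -y, -z); pixel columns grow to the right and rows downward; lengths in m; the calibration is good to about 2 mm. A picture is of the moment at which its call begins. camera_model takes no time and is no camera call.
- order.job_done(): hands the job in, once; it reports no verdict.
The state is a dict: "clock": time; "joint_pos": joint angles; "joint_vel": joint speeds; "tau": joint torques, N m; "eef_pos": TCP position; "tool_rot": TCP orientation; "ft_force": force on the tool from outside, world axes, zero at the start; "ft_torque": the same for the moment, N m; "grip_width": finger opening in m.
Only numpy, scipy, OpenCV 4.12 (cv2) and the standard library are available. Lean on these libraries where they do the work, as an engineer would, in place of code of your own. Each camera call takes 0.05 s, during which the arm holds its last target.

TASK

Two of the four seasoning tins standing under the wire shelf are empty and two are full; they look the same, so lift each a little to feel its weight. Drop the two empty ones into the wire basket for refilling and leave the two full ones standing upright where they were. Leave the bowl, mug, kettle and pepper mill alone.

Things in the scene. Friction and masses are not known exactly. Their poses are not given: they have to be found in the camera images.
- tin_a: one of four tins that look exactly alike: plain round tinplate, 52 mm in diameter, slip lid (it stays on) 54 mm in diameter over the top 22 mm, 120 mm tall in all, standing upright on the counter. Origin: centre of its underside, z up its axis. Two of the four are empty (76 to 104 g), two full (357 to 483 g)
- tin_b: one of four tins that look exactly alike: plain round tinplate, 52 mm in diameter, slip lid (it stays on) 54 mm in diameter over the top 22 mm, 120 mm tall in all, standing upright on the counter. Origin: centre of its underside, z up its axis. Two of the four are empty (76 to 104 g), two full (357 to 483 g)
- tin_c: one of four tins that look exactly alike: plain round tinplate, 52 mm in diameter, slip lid (it stays on) 54 mm in diameter over the top 22 mm, 120 mm tall in all, standing upright on the counter. Origin: centre of its underside, z up its axis. Two of the four are empty (76 to 104 g), two full (357 to 483 g)
- tin_d: one of four tins that look exactly alike: plain round tinplate, 52 mm in diameter, slip lid (it stays on) 54 mm in diameter over the top 22 mm, 120 mm tall in all, standing upright on the counter. Origin: centre of its underside, z up its axis. Two of the four are empty (76 to 104 g), two full (357 to 483 g)
- shelf: fixed open wire shelf, 440 mm wide (its y), 160 mm deep (its x), over the tins; origin: on the counter under its middle, x (about 45 to 65 degrees left of straight ahead) from its front to its back. Underside 211 mm, top 224 mm above the counter. The tins stand under it in a row, y about -135, -45, 45 and 135 mm, x about -68 mm, in any order. 10 mm wire legs at y = +-220, x = -30 and 70 mm
- shelf_edge (a point): middle of the shelf's front edge wire (8 mm thick), 220 mm above the counter; axes as the shelf's. It overhangs the tins' axes by about 12 mm, so a gripper cannot come straight down on them: come from the front, tool tilted about 40 degrees (pointing along the shelf's x and down), fingers closing along its y; draw tins out back along the tool
- basket: open wire basket, fixed, 260 mm (its x) by 200 mm (its y), rim 112 mm above the counter, inner floor of wires 10 mm above the counter, walls 5 to 8 mm thick; origin: on the counter under its centre, z up. It stands to the right of the shelf, empty at the start
- bowl: white bowl, 120 mm in diameter, 55 mm high, standing on the wire shelf's rear half; origin: centre of its underside; a loose bystander, leave it alone
- mug: terracotta mug with a handle, 76 mm in diameter, 85 mm high, standing on the wire shelf's rear half; origin: centre of its underside; a loose bystander, leave it alone
- kettle: dark kettle, 165 mm in diameter, 190 mm high with its hoop handle, spout along its x to 118 mm from its axis, on the counter beyond the basket; origin: centre of its underside; a loose bystander, leave it alone
- pepper_mill: dark turned-wood pepper mill, 54 mm in diameter, 178 mm tall, on the counter behind the shelf; origin: centre of its underside; a loose bystander, leave it alone

How it is judged:
At the end, for the whole second after the job is handed in: Both empty tins lie or stand at rest inside the basket (underside centre within its walls and below its rim); both full tins stand upright (within 0.1 rad) at rest on the counter, within 40 mm of where they stood at the start (a full tin is known by bearing on the counter with more than 2.2 N) (((distance of each of tin_a, tin_b from where it was at the start of the episode below 0.04 m and angle between each of tin_a, tin_b's own z axis and vertical below 0.1 rad and height (world z) of each of tin_a, tin_b below 0.006 m and linear speed of each of tin_a, tin_b, tin_c, tin_d below 0.03 m/s and contact force between each of tin_a, tin_b and anything else above 2.2 N and x of tin_c in the frame of basket between -0.13 and 0.13 m and y of tin_c in the frame of basket between -0.1 and 0.1 m and z of tin_c in the frame of basket between 0 and 0.105 m and x of tin_d in the frame of basket between -0.13 and 0.13 m and y of tin_d in the frame of basket between -0.1 and 0.1 m and z of tin_d in the frame of basket between 0 and 0.105 m) or (distance of each of tin_a, tin_c from where it was at the start of the episode below 0.04 m and angle between each of tin_a, tin_c's own z axis and vertical below 0.1 rad and height (world z) of each of tin_a, tin_c below 0.006 m and linear speed of each of tin_a, tin_b, tin_c, tin_d below 0.03 m/s and contact force between each of tin_a, tin_c and anything else above 2.2 N and x of tin_b in the frame of basket between -0.13 and 0.13 m and y of tin_b in the frame of basket between -0.1 and 0.1 m and z of tin_b in the frame of basket between 0 and 0.105 m and x of tin_d in the frame of basket between -0.13 and 0.13 m and y of tin_d in the frame of basket between -0.1 and 0.1 m and z of tin_d in the frame of basket between 0 and 0.105 m) or (distance of each of tin_a, tin_d from where it was at the start of the episode below 0.04 m and angle between each of tin_a, tin_d's own z axis and vertical below 0.1 rad and height (world z) of each of tin_a, tin_d below 0.006 m and linear speed of each of tin_a, tin_b, tin_c, tin_d below 0.03 m/s and contact force between each of tin_a, tin_d and anything else above 2.2 N and x of tin_b in the frame of basket between -0.13 and 0.13 m and y of tin_b in the frame of basket between -0.1 and 0.1 m and z of tin_b in the frame of basket between 0 and 0.105 m and x of tin_c in the frame of basket between -0.13 and 0.13 m and y of tin_c in the frame of basket between -0.1 and 0.1 m and z of tin_c in the frame of basket between 0 and 0.105 m) or (x of tin_a in the frame of basket between -0.13 and 0.13 m and y of tin_a in the frame of basket between -0.1 and 0.1 m and z of tin_a in the frame of basket between 0 and 0.105 m and linear speed of each of tin_a, tin_b, tin_c, tin_d below 0.03 m/s and distance of each of tin_b, tin_c from where it was at the start of the episode below 0.04 m and angle between each of tin_b, tin_c's own z axis and vertical below 0.1 rad and height (world z) of each of tin_b, tin_c below 0.006 m and contact force between each of tin_b, tin_c and anything else above 2.2 N and x of tin_d in the frame of basket between -0.13 and 0.13 m and y of tin_d in the frame of basket between -0.1 and 0.1 m and z of tin_d in the frame of basket between 0 and 0.105 m) or (x of tin_a in the frame of basket between -0.13 and 0.13 m and y of tin_a in the frame of basket between -0.1 and 0.1 m and z of tin_a in the frame of basket between 0 and 0.105 m and linear speed of each of tin_a, tin_b, tin_c, tin_d below 0.03 m/s and distance of each of tin_b, tin_d from where it was at the start of the episode below 0.04 m and angle between each of tin_b, tin_d's own z axis and vertical below 0.1 rad and height (world z) of each of tin_b, tin_d below 0.006 m and contact force between each of tin_b, tin_d and anything else above 2.2 N and x of tin_c in the frame of basket between -0.13 and 0.13 m and y of tin_c in the frame of basket between -0.1 and 0.1 m and z of tin_c in the frame of basket between 0 and 0.105 m) or (x of tin_a in the frame of basket between -0.13 and 0.13 m and y of tin_a in the frame of basket between -0.1 and 0.1 m and z of tin_a in the frame of basket between 0 and 0.105 m and linear speed of each of tin_a, tin_b, tin_c, tin_d below 0.03 m/s and x of tin_b in the frame of basket between -0.13 and 0.13 m and y of tin_b in the frame of basket between -0.1 and 0.1 m and z of tin_b in the frame of basket between 0 and 0.105 m and distance of each of tin_c, tin_d from where it was at the start of the episode below 0.04 m and angle between each of tin_c, tin_d's own z axis and vertical below 0.1 rad and height (world z) of each of tin_c, tin_d below 0.006 m and contact force between each of tin_c, tin_d and anything else above 2.2 N))); the robot touches nothing.
It fails at once if the bowl, mug, kettle or pepper mill is shifted by more than 30 mm or tipped (distance of any of bowl, mug, kettle, pepper_mill from where it was at the start of the episode above 0.03 m or angle between any of bowl, mug, kettle, pepper_mill's own z axis and vertical above 0.35 rad).
It also fails if it takes over 72 s, if anything falls off the work surface, if the arm or the gripper's body presses on something with over 40 N, if the wrist force passes 120 N, or if a joint passes its speed limit or range.

## Working session

There is one attempt and no reset: what is moved stays moved. The work goes in short steps, Python scripts to look and compute and a tool call to move; the robot and the scene stay as the last step left them, time stands still between calls to the robot, and variables do not carry over. Pictures are saved under pics/ and viewed, and the job is handed in when it is done.

Besides the shell and the picture viewer there is one more tool, called as name([rows], argument=value, ...), one row to a line, values as JSON. carry_out: Moves the arm, as the interface text tells. Its arguments: {"type":"object","properties":{"moves":{"type":"array","items":{"type":"array","items":{"type":"number","minimum":-1,"maximum":1}}}},"required":["moves"]}

```bash
ls; mkdir -p pics; python3 - <<'E'
from workcell import bot, imaging, order
import cv2
print(bot.get_obs())
for n in ("side","top"):
    print(n,imaging.camera_model(n))
    cv2.imwrite(f"pics/{n}0.png",imaging.camera(n)[:,:,::-1])
E
```

```text
pics
{'clock': 0.0, 'joint_pos': array([-1.09999985e+00,  2.41403451e-01,  3.69212372e-03,  1.33521212e+00,
       -1.96424381e-05,  1.57076775e+00]), 'joint_vel': array([-0.00068241,  0.00064733,  0.00101377,  0.00073401, -0.00190619,
        0.00099744]), 'tau': array([-9.86008999e-04, -3.72321439e+01,  2.52406096e+01,  1.69925083e-02,
       -1.13764881e-04,  2.31063808e-07]), 'eef_pos': array([ 0.22652119, -0.44507159,  0.25540543]), 'tool_rot': array([ 8.52531552e-01, -5.22674681e-01, -9.11837805e-04, -5.47550092e-04]), 'ft_force': array([-0.63565584, -0.52940557, -0.16595282]), 'ft_torque': array([-0.01774353, -0.0059371 ,  0.00450678]), 'grip_width': 0.0854848583567309}
side {'fovy': 54.10479624816455, 'cx': 328.34372785834154, 'cy': 243.77377328499566, 'eye': array([0.34827481, 0.8020774 , 0.6535169 ]), 'rotation': array([-0.08939238,  0.48035238,  0.86146764, -0.1383622 ])}
top {'fovy': 55.277621109834, 'cx': 317.7194177294772, 'cy': 241.61657091351174, 'eye': array([ 0.44980787, -0.00736494,  1.15197655]), 'rotation': array([ 0.05535002, -0.04814422, -0.69803557,  0.71229548])}
```

View pics/side0.png

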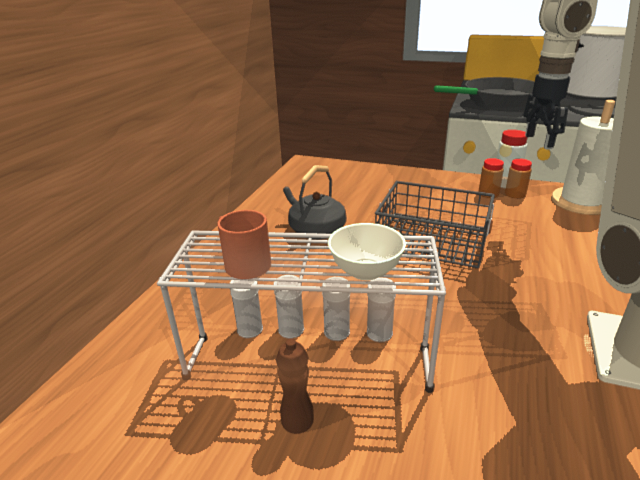

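View pics/top0.png

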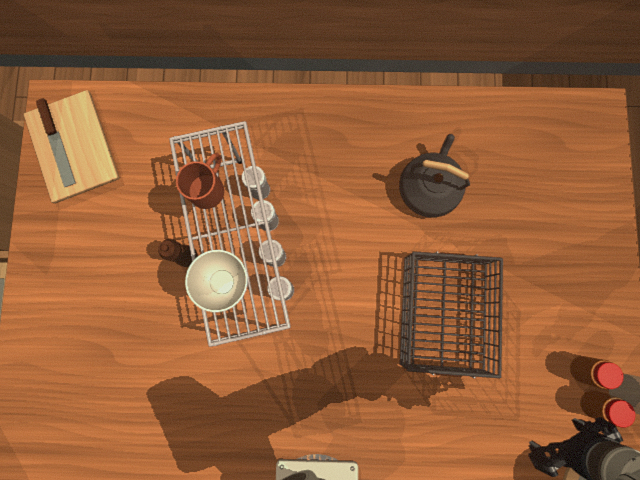

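carry_out([
  [-0.2,1,0,0,1],
  [-0.2,1,0,0,1],
  [-0.2,1,0,0,1],
])

```text
clock: 0.4
eef_pos: [0.1242, -0.4738, 0.2558]
tool_rot: [0.851, -0.526, -0.001, 0.0]
ft_force: [0.3, 0.1, 0.3]
grip_width: 0.0853
```

carry_out([
  [-1,0.1,0,0,1],
  [-1,0.1,0,0,1],
  [-1,0.1,0,0,1],
])

```text
clock: 0.7
eef_pos: [0.0721, -0.3818, 0.2544]
tool_rot: [0.852, -0.524, -0.003, -0.003]
ft_force: [-0.5, -1.0, 0.1]
grip_width: 0.0856
```

View pics/top0z.png

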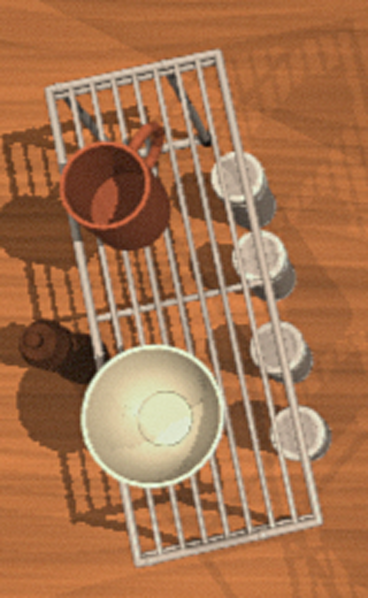

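View pics/side0z.png

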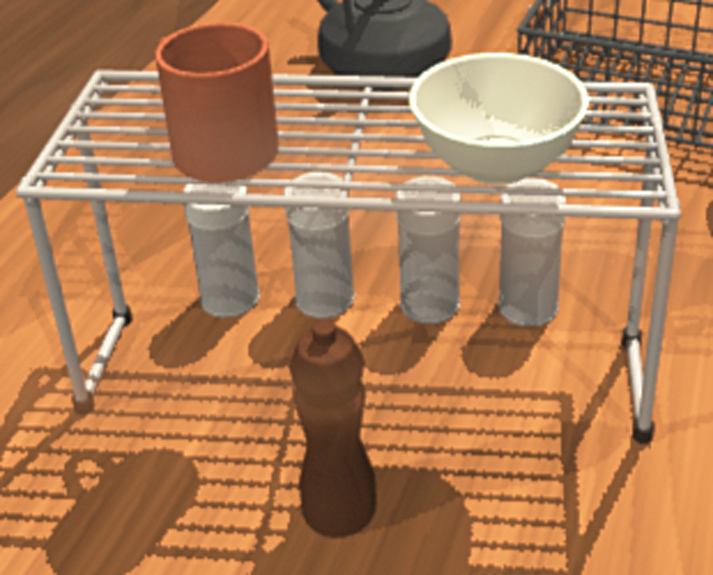

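carry_out([
  [-1,-0.3,0,0,1],
  [-1,-0.3,0,0,1],
  [-1,-0.3,0,0,1],
])

```text
clock: 1.0
eef_pos: [0.0551, -0.2803, 0.2553]
tool_rot: [0.853, -0.523, -0.002, -0.002]
ft_force: [0.2, -0.8, 0.3]
grip_width: 0.0856
```

carry_out([
  [-1,-0.3,0,0,1],
  [-1,-0.3,0,0,1],
  [-1,-0.3,0,0,1],
])

```text
clock: 1.3
eef_pos: [0.0366, -0.1791, 0.256]
tool_rot: [0.853, -0.522, -0.0, -0.0]
ft_force: [1.0, -2.0, -0.7]
grip_width: 0.0855
```

```bash
python3 - <<'E'
from h import *
o=bot.get_obs(); print(o['joint_pos'].round(3),o['eef_pos'],R.from_quat(o['tool_rot']).as_matrix().round(3))
for p in [(237,177),(263,258),(280,350),(300,433)]:
    print(unproj('top',150+p[0]/2.3,100+p[1]/2.3,.12).round(4))
for p in [(217,190),(318,180),(430,187),(532,190)]:
    print(unproj('side',150+p[0]/2.3,200+p[1]/2.3,.12).round(4))
E
```

```text
[-1.37  -0.428 -0.586  1.414  0.     1.301] [ 0.03661961 -0.17909813  0.25595779] [[ 0.454 -0.891  0.   ]
 [-0.891 -0.454  0.001]
 [-0.001 -0.001 -1.   ]]
[0.7511 0.1585 0.12  ]
[0.668 0.129 0.12 ]
[0.5757 0.1086 0.12  ]
[0.4945 0.0862 0.12  ]
[0.7497 0.165  0.12  ]
[0.6743 0.1266 0.12  ]
[0.5807 0.108  0.12  ]
[0.4986 0.0869 0.12  ]
```

```bash
cat >> h.py <<'E'
def conv(seq,P=None,Q=None,rot=None):
    """seq: list of (world pos, rolldeg to apply). returns rows [tx,ty,tz,roll]; rot = initial tool matrix"""
    P=np.array(P,float);M=np.array(rot)
    for p,rl in seq:
        p=np.array(p,float); t=(M.T@(p-P))/0.1
        print(t.round(2),round(rl/90,2))
        P=P+M@(t.round(2)*.1); M=M@R.from_euler('z',round(rl/90,2)*90,degrees=True).as_matrix()
    print('end',P.round(4)); print(M.round(3)); return P,M
E
python3 - <<'E'
from h import *
o=bot.get_obs()
seq=[]
for b in (-52,-26,0,26,52,78,104):
    b=np.radians(b); seq.append(((.21*np.cos(b),.21*np.sin(b),.28),-24))
u=np.array([np.cos(np.radians(104)),np.sin(np.radians(104))])
for r in (.31,.41,.51,.61,.70): seq.append(((*(r*u),.3),0))
conv(seq,o['eef_pos'],None,R.from_quat(o['tool_rot']).as_matrix())
E
```

```text
[ 0.3  -0.89 -0.24] -0.27
[ 0.   -0.94  0.  ] -0.27
[-0.02 -0.95  0.  ] -0.27
[-0.05 -0.94  0.  ] -0.27
[-0.08 -0.94  0.  ] -0.27
[-0.11 -0.94  0.  ] -0.27
[-0.13 -0.93  0.  ] -0.27
[ 1.    0.05 -0.2 ] 0.0
[1.   0.05 0.  ] 0.0
[1.   0.06 0.  ] 0.0
[0.99 0.05 0.01] 0.0
[ 0.9   0.05 -0.  ] 0.0
end [-0.1695  0.6789  0.2996]
[[-0.294  0.956  0.   ]
 [ 0.956  0.294  0.001]
 [ 0.001  0.    -1.   ]]
```

carry_out([
  [0.3,-0.9,-0.24,-0.27,1],
  [0.3,-0.9,-0.24,-0.27,1],
  [0.3,-0.9,-0.24,-0.27,1],
  [0.3,-0.9,-0.24,-0.27,1],
])

```text
clock: 1.7
eef_pos: [0.1334, -0.1696, 0.2812]
tool_rot: [0.945, -0.328, 0.001, 0.0]
ft_force: [-0.4, -0.1, -0.7]
grip_width: 0.0852
```

carry_out([
  [0,-0.94,0,-0.27,1],
  [0,-0.94,0,-0.27,1],
  [0,-0.94,0,-0.27,1],
  [0,-0.94,0,-0.27,1],
])

```text
clock: 2.1
eef_pos: [0.1901, -0.0951, 0.2801]
tool_rot: [0.992, -0.123, -0.0, -0.0]
ft_force: [-0.5, -0.7, 0.3]
grip_width: 0.0857
```

carry_out([
  [-0.02,-0.95,0,-0.27,1],
  [-0.02,-0.95,0,-0.27,1],
  [-0.02,-0.95,0,-0.27,1],
  [-0.02,-0.95,0,-0.27,1],
])

```text
clock: 2.5
eef_pos: [0.2115, -0.0031, 0.2802]
tool_rot: [0.996, 0.087, -0.0, 0.0]
ft_force: [-0.9, -0.5, 0.0]
grip_width: 0.0854
```

carry_out([
  [-0.05,-0.94,0,-0.27,1],
  [-0.05,-0.94,0,-0.27,1],
  [-0.05,-0.94,0,-0.27,1],
  [-0.05,-0.94,0,-0.27,1],
])

```text
clock: 2.9
eef_pos: [0.1905, 0.0883, 0.2802]
tool_rot: [0.956, 0.294, -0.0, 0.0]
ft_force: [0.0, -0.6, 0.1]
grip_width: 0.0851
```

carry_out([
  [-0.08,-0.94,0,-0.27,1],
  [-0.08,-0.94,0,-0.27,1],
  [-0.08,-0.94,0,-0.27,1],
  [-0.08,-0.94,0,-0.27,1],
])

```text
clock: 3.3
eef_pos: [0.1313, 0.1615, 0.2802]
tool_rot: [0.873, 0.488, -0.0, 0.0]
ft_force: [0.5, -0.5, 1.1]
grip_width: 0.0851
```

carry_out([
  [-0.11,-0.94,0,-0.27,1],
  [-0.11,-0.94,0,-0.27,1],
  [-0.11,-0.94,0,-0.27,1],
  [-0.11,-0.94,0,-0.27,1],
])

```text
clock: 3.7
eef_pos: [0.0455, 0.2015, 0.2802]
tool_rot: [0.751, 0.661, 0.0, 0.0]
ft_force: [0.1, -1.2, 0.1]
grip_width: 0.0853
```

carry_out([
  [-0.13,-0.93,0,-0.27,1],
  [-0.13,-0.93,0,-0.27,1],
  [-0.13,-0.93,0,-0.27,1],
  [-0.13,-0.93,0,-0.27,1],
])

```text
clock: 4.1
eef_pos: [-0.0484, 0.2005, 0.2802]
tool_rot: [0.595, 0.804, 0.0, 0.0]
ft_force: [-0.1, -0.0, -0.5]
grip_width: 0.0854
```

```bash
python3 - <<'E'
from h import *
o=bot.get_obs(); print(o['joint_pos'].round(3),o['eef_pos'],R.from_quat(o['tool_rot']).as_matrix().round(3))
E
```

```text
[ 1.808e+00 -3.810e-01 -5.000e-01  1.452e+00 -1.000e-03  1.511e+00] [-0.04837388  0.20051944  0.28023563] [[-0.293  0.956  0.001]
 [ 0.956  0.293 -0.   ]
 [-0.     0.001 -1.   ]]
```

carry_out([
  [1,0.05,-0.2,0,1],
  [1,0.05,-0.2,0,1],
  [1,0.05,-0.2,0,1],
])

```text
clock: 4.4
eef_pos: [-0.072, 0.303, 0.3002]
tool_rot: [0.598, 0.802, 0.001, -0.0]
ft_force: [0.4, -1.2, 0.0]
grip_width: 0.0855
```

carry_out([
  [1,0.05,0,0,1],
  [1,0.05,0,0,1],
  [1,0.05,0,0,1],
])

```text
clock: 4.7
eef_pos: [-0.0959, 0.3994, 0.2975]
tool_rot: [0.598, 0.802, -0.001, 0.002]
ft_force: [0.7, -0.8, -0.7]
grip_width: 0.0852
```

carry_out([
  [1,0.05,0,0,1],
  [1,0.05,0,0,1],
  [1,0.05,0,0,1],
])

```text
clock: 5.0
eef_pos: [-0.1201, 0.496, 0.2963]
tool_rot: [0.597, 0.802, -0.001, 0.002]
ft_force: [0.7, -1.0, 0.6]
grip_width: 0.0854
```

carry_out([
  [1,0.05,0,0,1],
  [1,0.05,0,0,1],
  [1,0.05,0,0,1],
])

```text
clock: 5.3
eef_pos: [-0.1445, 0.5929, 0.2945]
tool_rot: [0.597, 0.802, -0.002, 0.003]
ft_force: [0.0, 0.4, -0.5]
grip_width: 0.0854
```

carry_out([
  [1,0.05,0,0,1],
  [1,0.05,0,0,1],
  [1,0.05,0,0,1],
])

```text
clock: 5.6
eef_pos: [-0.1689, 0.6894, 0.2938]
tool_rot: [0.597, 0.803, -0.002, 0.003]
ft_force: [0.3, -0.0, -1.5]
grip_width: 0.0855
```

carry_out([
  [1,0.05,0,0,1],
  [1,0.05,0,0,1],
  [1,0.05,0,0,1],
])

```text
clock: 5.9
eef_pos: [-0.1854, 0.7533, 0.2738]
tool_rot: [0.596, 0.803, 0.003, -0.003]
ft_force: [-1.4, 2.9, -1.6]
grip_width: 0.0854
```

```bash
python3 - <<'E'
from h import *
o=bot.get_obs(); print(o['joint_pos'].round(3),o['eef_pos'],R.from_quat(o['tool_rot']).as_matrix().round(3))
E
```

```text
[ 1.812  0.953  1.263  1.872 -0.     1.519] [-0.18535844  0.75332516  0.27384685] [[-0.289  0.957 -0.002]
 [ 0.957  0.289  0.009]
 [ 0.009  0.001 -1.   ]]
```

carry_out([
  [1,0,0,0,1],
  [1,0,0,0,1],
  [1,0,0,0,1],
  [1,0,0,0,1],
])

```text
clock: 6.3
eef_pos: [-0.2012, 0.7873, 0.2571]
tool_rot: [0.594, 0.803, 0.025, -0.031]
ft_force: [0.2, -0.2, -0.9]
grip_width: 0.0854
```

```bash
python3 - <<'E'
from h import *
o=bot.get_obs(); print(o['joint_pos'].round(3),o['eef_pos'],R.from_quat(o['tool_rot']).as_matrix().round(3))
E
```

```text
[ 1.821  0.981  1.273  1.784 -0.     1.525] [-0.20124879  0.78730168  0.25714862] [[-0.291  0.956 -0.019]
 [ 0.953  0.292  0.077]
 [ 0.08   0.004 -0.997]]
```

carry_out([
  [1,0,0,0,1],
  [1,0,0,0,1],
  [1,0,0,0,1],
  [1,0,0,0,1],
])

```text
clock: 6.7
eef_pos: [-0.2141, 0.8162, 0.2328]
tool_rot: [0.593, 0.803, 0.041, -0.05]
ft_force: [-1.0, 0.6, -0.4]
grip_width: 0.0854
```

```bash
python3 - <<'E'
from h import *
o=bot.get_obs(); print(o['joint_pos'].round(3),o['eef_pos'],R.from_quat(o['tool_rot']).as_matrix().round(3))
E
```

```text
[ 1.828e+00  1.014e+00  1.274e+00  1.702e+00 -1.000e-03  1.529e+00] [-0.21411845  0.81622461  0.23284568] [[-0.292  0.956 -0.032]
 [ 0.948  0.293  0.124]
 [ 0.128  0.006 -0.992]]
```

carry_out([
  [0.5,0,-1,0,1],
  [0.5,0,-1,0,1],
  [0.5,0,-1,0,1],
  [0.5,0,-1,0,1],
])

```text
clock: 7.1
eef_pos: [-0.2115, 0.7983, 0.3104]
tool_rot: [0.592, 0.801, 0.058, -0.071]
ft_force: [1.6, 0.1, 0.5]
grip_width: 0.0856
```

```bash
python3 - <<'E'
from h import *
o=bot.get_obs(); print(o['joint_pos'].round(3),o['eef_pos'],R.from_quat(o['tool_rot']).as_matrix().round(3))
E
```

```text
[ 1.830e+00  9.190e-01  1.275e+00  1.743e+00 -1.000e-03  1.532e+00] [-0.21146113  0.79827154  0.31043348] [[-0.289  0.956 -0.046]
 [ 0.94   0.293  0.177]
 [ 0.183  0.008 -0.983]]
```

carry_out([
  [1,0,-0.35,0,1],
  [1,0,-0.35,0,1],
  [1,0,-0.35,0,1],
])

```text
clock: 7.4
eef_pos: [-0.2189, 0.8134, 0.314]
tool_rot: [0.59, 0.799, 0.072, -0.089]
ft_force: [-0.1, 0.0, -0.1]
grip_width: 0.0858
```

carry_out([
  [1,0,-0.35,0,1],
  [1,0,-0.35,0,1],
  [1,0,-0.35,0,1],
  [1,0,-0.35,0,1],
  [1,0,-0.35,0,1],
  [1,0,-0.35,0,1],
  [1,0,-0.35,0,1],
  [1,0,-0.35,0,1],
])

```text
clock: 8.2
eef_pos: [-0.2256, 0.8266, 0.3262]
tool_rot: [0.588, 0.796, 0.087, -0.109]
ft_force: [-0.3, -0.2, 0.5]
grip_width: 0.0852
```

```bash
python3 - <<'E'
from h import *
o=bot.get_obs(); print(o['joint_pos'].round(3),o['eef_pos'],R.from_quat(o['tool_rot']).as_matrix().round(3))
E
```

```text
[ 1.838  0.909  1.274  1.656 -0.003  1.54 ] [-0.22558942  0.82658734  0.32623084] [[-0.284  0.956 -0.07 ]
 [ 0.918  0.292  0.267]
 [ 0.276  0.011 -0.961]]
```

carry_out([
  [1,0,-0.3,0,1],
  [1,0,-0.3,0,1],
  [1,0,-0.3,0,1],
])

```text
clock: 8.5
eef_pos: [-0.2322, 0.8401, 0.3389]
tool_rot: [0.586, 0.793, 0.103, -0.129]
ft_force: [0.0, -0.2, 0.4]
grip_width: 0.0856
```

carry_out([
  [1,0,-0.3,0,1],
  [1,0,-0.3,0,1],
  [1,0,-0.3,0,1],
])

```text
clock: 8.8
eef_pos: [-0.238, 0.8519, 0.3542]
tool_rot: [0.583, 0.79, 0.119, -0.149]
ft_force: [0.6, 0.1, -0.2]
grip_width: 0.0857
```

carry_out([
  [1,0,-0.2,0,1],
  [1,0,-0.2,0,1],
  [1,0,-0.2,0,1],
])

```text
clock: 9.1
eef_pos: [-0.2443, 0.8662, 0.3652]
tool_rot: [0.58, 0.786, 0.134, -0.168]
ft_force: [1.4, 0.1, -0.6]
grip_width: 0.0854
```

carry_out([
  [1,0,-0.1,0,1],
  [1,0,-0.1,0,1],
  [1,0,-0.1,0,1],
])

```text
clock: 9.4
eef_pos: [-0.2511, 0.883, 0.3729]
tool_rot: [0.577, 0.781, 0.149, -0.188]
ft_force: [0.7, 0.4, 0.1]
grip_width: 0.0856
```

```bash
python3 - <<'E'
from h import *
o=bot.get_obs(); print(o['joint_pos'].round(3),o['eef_pos'],R.from_quat(o['tool_rot']).as_matrix().round(3))
E
```

```text
[ 1.85   0.885  1.274  1.475 -0.007  1.549] [-0.25109395  0.88301344  0.37291389] [[-0.264  0.957 -0.122]
 [ 0.844  0.291  0.45 ]
 [ 0.466  0.016 -0.885]]
```

carry_out([
  [1,0,0,0,1],
  [1,0,0,0,1],
  [1,0,0,0,1],
])

```text
clock: 9.7
eef_pos: [-0.2583, 0.902, 0.3774]
tool_rot: [0.573, 0.776, 0.164, -0.208]
ft_force: [0.7, 0.2, 0.7]
grip_width: 0.0853
```

carry_out([
  [1,0,0.1,0,1],
  [1,0,0.1,0,1],
  [1,0,0.1,0,1],
])

```text
clock: 10.0
eef_pos: [-0.266, 0.9228, 0.3787]
tool_rot: [0.568, 0.77, 0.179, -0.228]
ft_force: [0.2, -0.4, -0.1]
grip_width: 0.0854
```

carry_out([
  [1,0,0.2,0,1],
  [1,0,0.2,0,1],
  [1,0,0.2,0,1],
])

```text
clock: 10.3
eef_pos: [-0.2739, 0.9449, 0.3773]
tool_rot: [0.564, 0.764, 0.194, -0.247]
ft_force: [0.5, -0.7, -0.1]
grip_width: 0.0856
```

carry_out([
  [1,0,0.2,0,1],
  [1,0,0.2,0,1],
  [1,0,0.2,0,1],
])

```text
clock: 10.6
eef_pos: [-0.2808, 0.964, 0.3815]
tool_rot: [0.559, 0.757, 0.209, -0.267]
ft_force: [0.5, -0.1, -0.2]
grip_width: 0.0857
```

```bash
python3 - <<'E'
from h import *
o=bot.get_obs(); print(o['joint_pos'].round(3),o['eef_pos'],R.from_quat(o['tool_rot']).as_matrix().round(3))
E
```

```text
[ 1.857  0.931  1.274  1.222 -0.01   1.554] [-0.28079679  0.96396091  0.38146266] [[-0.234  0.957 -0.17 ]
 [ 0.734  0.289  0.614]
 [ 0.637  0.019 -0.77 ]]
```

```bash
cat >> h.py <<'E'
def plan(P,M,wps,rolls):
    """wps world waypoints; rolls total deg distributed per leg"""
    P=np.array(P,float);M=np.array(M)
    for w,rl in zip(wps,rolls):
        w=np.array(w,float)
        # number of chunks
        n=1
        while True:
            d=(w-P)/n; ok=True; Mi=M.copy()
            for i in range(n):
                if np.abs(Mi.T@d).max()>0.0985: ok=False;break
                Mi=Mi@R.from_euler('z',rl/n,degrees=True).as_matrix()
            if ok: break
            n+=1
        for i in range(n):
            d=(w-P)/(n-i); t=(M.T@d/.1).round(2); r=round(rl/n/90,3)
            P=P+M@(t*.1); M=M@R.from_euler('z',r*90,degrees=True).as_matrix()
            print(list(t),r,'rows>=',int(np.ceil(max(np.linalg.norm(t)*2, abs(r)*90/8.59))),P.round(3))
    return P,M
E
python3 - <<'E'
from h import *
o=bot.get_obs(); M=R.from_quat(o['tool_rot']).as_matrix(); z=M[:,2]
pre=np.array([.4965,.0865,.075])-.126*z
plan(o['eef_pos'],M,[(-.08,.78,.45),(.15,.58,.48),(.4,.3,.47),(.49,.02,.38),pre],[10,30,35,15,0])
o=unproj('top',216,281,.26);print(o)
E
```

```text
[np.float64(-0.46), np.float64(0.47), np.float64(-0.67)] 0.037 rows>= 2 [-0.214  0.903  0.405]
[np.float64(-0.43), np.float64(0.49), np.float64(-0.66)] 0.037 rows>= 2 [-0.147  0.842  0.427]
[np.float64(-0.41), np.float64(0.52), np.float64(-0.67)] 0.037 rows>= 2 [-0.08  0.78  0.45]
[np.float64(-0.5), np.float64(0.64), np.float64(-0.62)] 0.111 rows>= 3 [-0.003  0.713  0.46 ]
[np.float64(-0.38), np.float64(0.72), np.float64(-0.62)] 0.111 rows>= 3 [0.074 0.647 0.471]
[np.float64(-0.26), np.float64(0.77), np.float64(-0.61)] 0.111 rows>= 3 [0.15 0.58 0.48]
[np.float64(-0.26), np.float64(0.74), np.float64(-0.52)] 0.097 rows>= 2 [0.213 0.51  0.478]
[np.float64(-0.15), np.float64(0.77), np.float64(-0.52)] 0.097 rows>= 2 [0.275 0.44  0.475]
[np.float64(-0.03), np.float64(0.78), np.float64(-0.51)] 0.097 rows>= 2 [0.337 0.37  0.472]
[np.float64(0.09), np.float64(0.78), np.float64(-0.52)] 0.097 rows>= 2 [0.4  0.3  0.47]
[np.float64(-0.24), np.float64(0.92), np.float64(-0.39)] 0.056 rows>= 3 [0.43  0.206 0.439]
[np.float64(-0.15), np.float64(0.93), np.float64(-0.4)] 0.056 rows>= 3 [0.46  0.113 0.41 ]
[np.float64(-0.07), np.float64(0.94), np.float64(-0.39)] 0.056 rows>= 3 [0.49 0.02 0.38]
[np.float64(0.1), np.float64(0.74), np.float64(0.74)] 0.0 rows>= 3 [0.504 0.014 0.276]
[np.float64(0.1), np.float64(0.73), np.float64(0.75)] 0.0 rows>= 3 [0.518 0.01  0.172]
[0.49997744 0.19947477 0.26      ]
```

carry_out([
  [-0.46,0.47,-0.67,0.04,1],
  [-0.46,0.47,-0.67,0.04,1],
  [-0.46,0.47,-0.67,0.04,1],
])

```text
clock: 10.9
eef_pos: [-0.2092, 0.8983, 0.4004]
tool_rot: [0.584, 0.739, 0.198, -0.269]
ft_force: [-0.1, 1.1, 1.1]
grip_width: 0.0855
```

carry_out([
  [-0.43,0.49,-0.66,0.04,1],
  [-0.43,0.49,-0.66,0.04,1],
  [-0.43,0.49,-0.66,0.04,1],
])

```text
clock: 11.2
eef_pos: [-0.1429, 0.839, 0.4316]
tool_rot: [0.606, 0.719, 0.194, -0.28]
ft_force: [-0.9, -0.0, 0.6]
grip_width: 0.0854
```

carry_out([
  [-0.41,0.52,-0.67,0.04,1],
  [-0.41,0.52,-0.67,0.04,1],
  [-0.41,0.52,-0.67,0.04,1],
])

```text
clock: 11.5
eef_pos: [-0.077, 0.7775, 0.4542]
tool_rot: [0.628, 0.699, 0.186, -0.286]
ft_force: [-0.1, 0.6, 0.9]
grip_width: 0.0861
```

```bash
python3 - <<'E'
from h import *
o=bot.get_obs(); M=R.from_quat(o['tool_rot']).as_matrix();print(o['joint_pos'].round(3),o['eef_pos'],M.round(3))
E
```

```text
[1.621 0.313 0.385 0.957 0.137 1.562] [-0.07700573  0.77752512  0.45421673] [[-0.047  0.985 -0.167]
 [ 0.772  0.142  0.619]
 [ 0.634 -0.1   -0.767]]
```

carry_out([
  [-0.5,0.64,-0.62,0.11,1],
  [-0.5,0.64,-0.62,0.11,1],
  [-0.5,0.64,-0.62,0.11,1],
])

```text
clock: 11.8
eef_pos: [-0.0012, 0.7098, 0.4617]
tool_rot: [0.687, 0.643, 0.159, -0.3]
ft_force: [-0.3, -0.1, 0.9]
grip_width: 0.0851
```

carry_out([
  [-0.38,0.72,-0.62,0.11,1],
  [-0.38,0.72,-0.62,0.11,1],
  [-0.38,0.72,-0.62,0.11,1],
])

```text
clock: 12.1
eef_pos: [0.075, 0.6429, 0.4714]
tool_rot: [0.739, 0.581, 0.133, -0.313]
ft_force: [-0.5, -0.3, 0.4]
grip_width: 0.0856
```

carry_out([
  [-0.26,0.77,-0.61,0.11,1],
  [-0.26,0.77,-0.61,0.11,1],
  [-0.26,0.77,-0.61,0.11,1],
])

```text
clock: 12.4
eef_pos: [0.1509, 0.5758, 0.4793]
tool_rot: [0.787, 0.515, 0.106, -0.323]
ft_force: [0.6, 0.6, 0.6]
grip_width: 0.0854
```

carry_out([
  [-0.26,0.74,-0.52,0.1,1],
  [-0.26,0.74,-0.52,0.1,1],
  [-0.26,0.74,-0.52,0.1,1],
])

```text
clock: 12.7
eef_pos: [0.2126, 0.5054, 0.4753]
tool_rot: [0.825, 0.452, 0.079, -0.33]
ft_force: [-0.0, 0.2, -0.7]
grip_width: 0.0853
```

carry_out([
  [-0.15,0.77,-0.52,0.1,1],
  [-0.15,0.77,-0.52,0.1,1],
  [-0.15,0.77,-0.52,0.1,1],
])

```text
clock: 13.0
eef_pos: [0.2746, 0.4346, 0.4719]
tool_rot: [0.858, 0.385, 0.052, -0.335]
ft_force: [0.1, 0.4, -0.2]
grip_width: 0.0855
```

carry_out([
  [-0.03,0.78,-0.51,0.1,1],
  [-0.03,0.78,-0.51,0.1,1],
  [-0.03,0.78,-0.51,0.1,1],
])

```text
clock: 13.3
eef_pos: [0.3358, 0.3646, 0.4678]
tool_rot: [0.886, 0.317, 0.025, -0.338]
ft_force: [-0.1, 0.6, 0.0]
grip_width: 0.0853
```

carry_out([
  [0.09,0.78,-0.52,0.1,1],
  [0.09,0.78,-0.52,0.1,1],
  [0.09,0.78,-0.52,0.1,1],
])

```text
clock: 13.6
eef_pos: [0.3974, 0.2934, 0.4642]
tool_rot: [0.908, 0.247, -0.002, -0.339]
ft_force: [0.5, 0.6, -0.1]
grip_width: 0.0854
```

```bash
python3 - <<'E'
from h import *
o=bot.get_obs(); M=R.from_quat(o['tool_rot']).as_matrix();print(o['joint_pos'].round(3),o['eef_pos'],M.round(3))
u=np.array([np.cos(np.radians(14.4)),np.sin(np.radians(14.4)),0]); 
for r in range(-10,40,5):
    Mr=M@R.from_euler('z',r,degrees=True).as_matrix(); print(r,Mr[:,0].round(3),end=';')
print()
plan(o['eef_pos'],M,[(.49,.02,.38)],[18])
E
```

```text
[0.268 0.149 0.261 1.684 0.691 1.307] [0.39735207 0.29337665 0.46415038] [[ 0.878  0.447 -0.17 ]
 [ 0.45  -0.648  0.615]
 [ 0.165 -0.616 -0.77 ]]
-10 [0.787 0.555 0.269];-5 [0.836 0.504 0.218];0 [0.878 0.45  0.165];5 [0.914 0.391 0.11 ];10 [0.942 0.33  0.055];15 [ 0.964  0.266 -0.   ];20 [ 0.978  0.201 -0.056];25 [ 0.985  0.133 -0.111];30 [ 0.984  0.065 -0.165];35 [ 0.976 -0.004 -0.219];
[np.float64(-0.18), np.float64(0.9), np.float64(-0.4)] 0.067 rows>= 3 [0.429 0.202 0.437]
[np.float64(-0.09), np.float64(0.92), np.float64(-0.39)] 0.067 rows>= 3 [0.459 0.111 0.408]
[np.float64(0.0), np.float64(0.92), np.float64(-0.4)] 0.067 rows>= 3 [0.49 0.02 0.38]
```

carry_out([
  [-0.18,0.9,-0.4,0.06,1],
  [-0.18,0.9,-0.4,0.06,1],
  [-0.18,0.9,-0.4,0.06,1],
])

```text
clock: 13.9
eef_pos: [0.4276, 0.2014, 0.4353]
tool_rot: [0.919, 0.203, -0.019, -0.339]
ft_force: [0.7, 0.9, 0.2]
grip_width: 0.0856
```

carry_out([
  [-0.1,0.92,-0.39,0.06,1],
  [-0.1,0.92,-0.39,0.06,1],
  [-0.1,0.92,-0.39,0.06,1],
])

```text
clock: 14.2
eef_pos: [0.4589, 0.1107, 0.4062]
tool_rot: [0.927, 0.16, -0.034, -0.338]
ft_force: [0.3, 0.4, 0.6]
grip_width: 0.0855
```

carry_out([
  [-0.02,0.92,-0.4,0.05,0.77],
  [-0.02,0.92,-0.4,0.05,0.77],
  [-0.02,0.92,-0.4,0.05,0.77],
  [-0.02,0.92,-0.4,0.05,0.77],
])

```text
clock: 14.6
eef_pos: [0.4884, 0.0223, 0.3807]
tool_rot: [0.932, 0.126, -0.047, -0.337]
ft_force: [-1.4, 0.8, 0.3]
grip_width: 0.0758
```

```bash
python3 - <<'E'
from h import *
o=bot.get_obs(); M=R.from_quat(o['tool_rot']).as_matrix();print(o['joint_pos'].round(3),o['eef_pos'],M.round(3))
pic('top','top1.png'); pic('side','side1.png')
# tin fit: project lid outline from top & side for hypothesised centres, overlay
im=cv2.imread('pics/top0.png'); si=cv2.imread('pics/side0.png')
u=np.array([np.cos(np.radians(14.4)),np.sin(np.radians(14.4)),0]); xs=np.array([-u[1],u[0],0])
c0=(np.array([.4134,.0575,0])+np.array([.8385,.1623,0]))/2+.08*xs
print('shelf origin',c0)
bt=(150,90,310,360)
IT=cv2.resize(im[90:360,150:310],None,fx=3,fy=3,interpolation=cv2.INTER_CUBIC)
IS=cv2.resize(si[260:360,210:420],None,fx=3.6,fy=3.6,interpolation=cv2.INTER_CUBIC)
for y in(-.135,-.045,.045,.135):
    c=c0+y*u-.068*xs; print(y,c.round(4))
    for z,r,col in((.12,.027,(0,0,255)),(0,.026,(0,255,0))):
        a=np.linspace(0,2*np.pi,40)
        pt=[(proj('top',c+[r*np.cos(t),r*np.sin(t),z])-[150,90]+.5)*3-.5 for t in a]
        ps=[(proj('side',c+[r*np.cos(t),r*np.sin(t),z])-[210,260]+.5)*3.6-.5 for t in a]
        cv2.polylines(IT,[np.int32(pt)],True,col,1);cv2.polylines(IS,[np.int32(ps)],True,col,1)
cv2.imwrite('pics/fitT.png',IT[:600]);cv2.imwrite('pics/fitS.png',IS)
E
```

```text
[-0.271  0.429  0.405  1.953  0.579  0.908] [0.48842136 0.02230487 0.38071134] [[ 0.964  0.203 -0.172]
 [ 0.266 -0.742  0.616]
 [-0.002 -0.639 -0.769]]
shelf origin [0.60605481 0.18738665 0.        ]
-0.135 [0.4922 0.0879 0.    ]
-0.045 [0.5794 0.1103 0.    ]
0.045 [0.6666 0.1327 0.    ]
0.135 [0.7537 0.1551 0.    ]
```

View pics/top1.png

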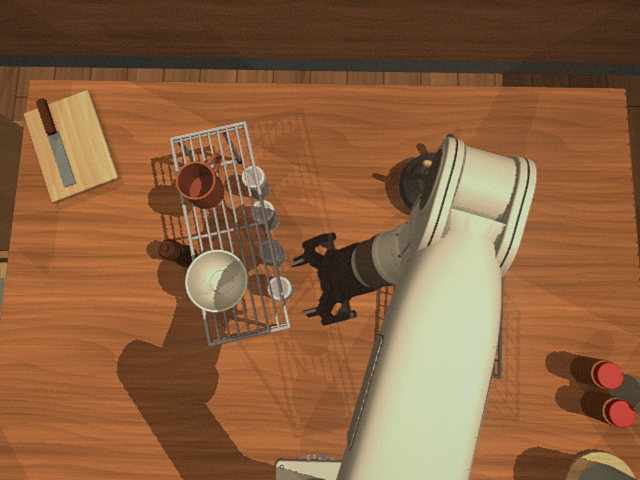

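View pics/fitT.png

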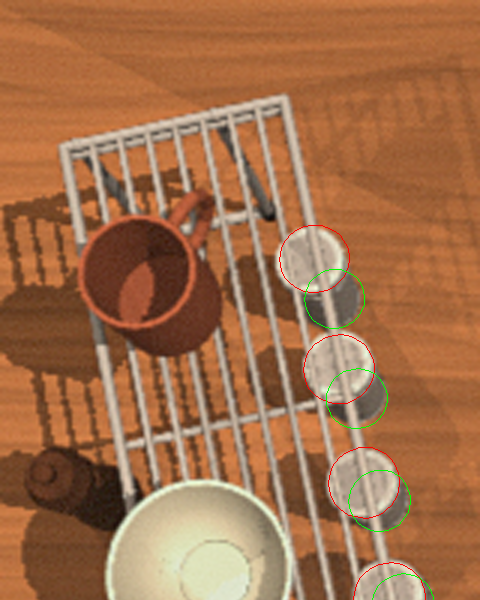

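View pics/fitS.png

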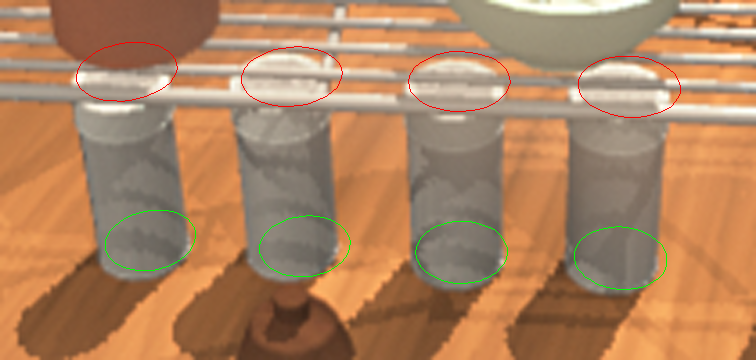

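```bash
python3 - <<'E'
from h import *
C=np.array([[.4922,.0879],[.5794,.1103],[.6666,.1327],[.7537,.1551]])
sh=[(-5,6),(-3,8),(-13,3),(-8,10)]
top=[(0,0),(0,0),(-1,0),(-3,-1)]
u=np.array([np.cos(np.radians(14.4)),np.sin(np.radians(14.4))]);xs=np.array([-u[1],u[0]])
for c,s,t in zip(C,sh,top):
    p=proj('side',(*c,0))+np.array(s)/3.6; a=unproj('side',*p,0)[:2]
    p=proj('top',(*c,.12))+np.array(t)/3; b=unproj('top',*p,.12)[:2]
    m=(a+b)/2; print(a.round(4),b.round(4),m.round(4))
o=bot.get_obs(); M=R.from_quat(o['tool_rot']).as_matrix()
# check gripper tip location bias: project finger tips
for s in(-1,1):
    print(proj('top',o['eef_pos']+M@[s*.038,0,.025]))
E
```

```text
[0.4937 0.0936] [0.4922 0.0879] [0.493  0.0907]
[0.579  0.1172] [0.5794 0.1103] [0.5792 0.1137]
[0.6727 0.1373] [0.6666 0.1335] [0.6697 0.1354]
[0.7542 0.1642] [0.7545 0.1575] [0.7543 0.1608]
[300.79201424 310.63870739]
[290.12485258 267.5252555 ]
```

View pics/side1.png

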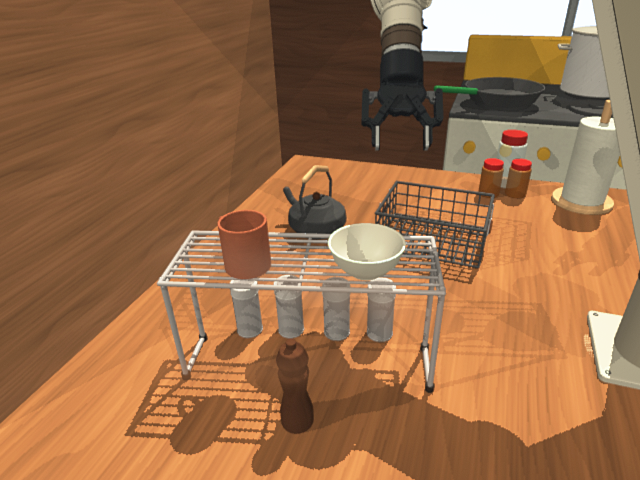

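```bash
python3 - <<'E'
from h import *
o=bot.get_obs(); M=R.from_quat(o['tool_rot']).as_matrix(); z=M[:,2]
G=np.array([.493,.0905,.075])
plan(o['eef_pos'],M,[G-.1*z,G],[0,0])
E
```

```text
[np.float64(0.12), np.float64(0.74), np.float64(0.88)] 0.0 rows>= 3 [0.499 0.026 0.267]
[np.float64(0.11), np.float64(0.73), np.float64(0.89)] 0.0 rows>= 3 [0.51  0.029 0.152]
[np.float64(0.0), np.float64(0.0), np.float64(0.5)] 0.0 rows>= 1 [0.501 0.06  0.113]
[np.float64(0.0), np.float64(0.0), np.float64(0.5)] 0.0 rows>= 1 [0.493 0.091 0.075]
```

carry_out([
  [0.12,0.74,0.88,0,0.77],
  [0.12,0.74,0.88,0,0.77],
  [0.12,0.74,0.88,0,0.77],
  [0.12,0.74,0.88,0,0.77],
])

```text
clock: 15.1
eef_pos: [0.4979, 0.0258, 0.265]
tool_rot: [0.932, 0.127, -0.048, -0.337]
ft_force: [-0.1, -0.7, -0.5]
grip_width: 0.0755
```

carry_out([
  [0.11,0.73,0.89,0,0.77],
  [0.11,0.73,0.89,0,0.77],
  [0.11,0.73,0.89,0,0.77],
  [0.11,0.73,0.89,0,0.77],
])

```text
clock: 15.5
eef_pos: [0.509, 0.0283, 0.151]
tool_rot: [0.932, 0.126, -0.047, -0.337]
ft_force: [1.0, 0.1, 0.5]
grip_width: 0.0754
```

```bash
python3 - <<'E'
from h import *
pic('top','top2.png',(170,200,430,400),3); pic('side','side2.png',(200,150,480,360),2.8)
o=bot.get_obs(); M=R.from_quat(o['tool_rot']).as_matrix();print(o['joint_pos'].round(3),o['eef_pos'],M.round(3),o['ft_force'])
G=np.array([.493,.0905,.075])
plan(o['eef_pos'],M,[G],[0])
E
```

```text
[-0.252  0.585  0.057  1.433  0.587  0.929] [0.51057701 0.02757698 0.1535388 ] [[ 0.964  0.206 -0.169]
 [ 0.266 -0.742  0.615]
 [ 0.002 -0.638 -0.77 ]] [-0.49943356 -0.79070455  0.77364467]
[np.float64(-0.0), np.float64(-0.0), np.float64(0.51)] 0.0 rows>= 2 [0.502 0.059 0.114]
[np.float64(-0.0), np.float64(-0.0), np.float64(0.51)] 0.0 rows>= 2 [0.493 0.09  0.075]
```

View pics/top2.png

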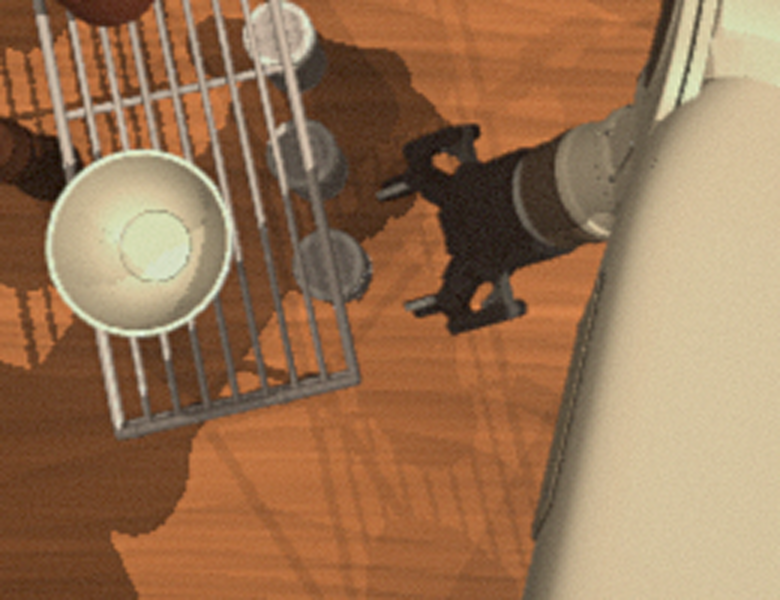

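View pics/side2.png

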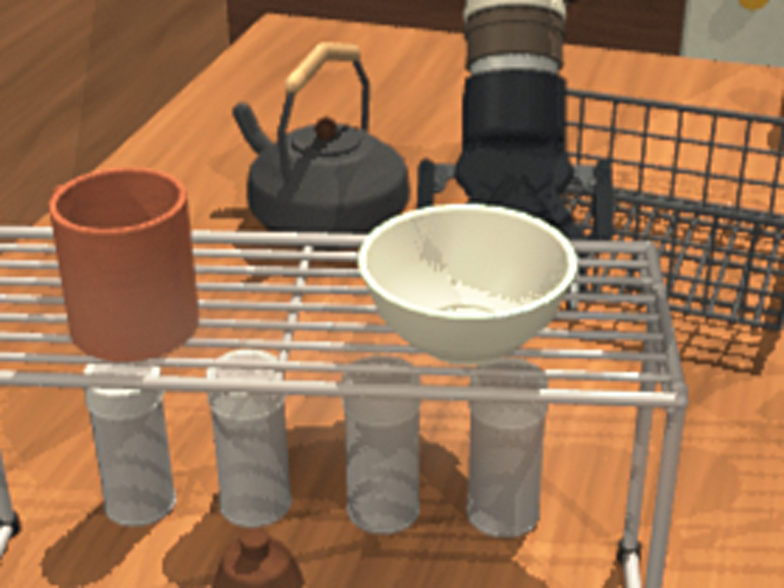

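carry_out([
  [0,0,0.5,0,0.77],
  [0,0,1.0,0,0.77],
  [0,0,1.0,0,0.77],
  [0,0,1.0,0,0.77],
])

```text
clock: 16.0
eef_pos: [0.493, 0.0891, 0.076]
tool_rot: [0.932, 0.127, -0.045, -0.336]
ft_force: [-0.5, -0.9, -0.5]
grip_width: 0.0754
```

carry_out([
  [0,0,0,0,-1],
  [0,0,0,0,-1],
  [0,0,0,0,-1],
  [0,0,0,0,-1],
  [0,0,0,0,-1],
])

```text
clock: 16.5
eef_pos: [0.4928, 0.0881, 0.0745]
tool_rot: [0.932, 0.126, -0.046, -0.336]
ft_force: [-0.3, -0.2, -0.5]
grip_width: 0.0022
```

```bash
python3 - <<'E'
from h import *
pic('top','top3.png',(170,200,430,400),3); pic('side','side3.png',(200,150,480,360),2.8)
o=bot.get_obs(); print(o['joint_pos'].round(3),o['eef_pos'],o['ft_force'],o['grip_width'],o['tau'].round(2))
E
```

```text
[-0.153  0.617 -0.126  1.157  0.622  1.044] [0.49254502 0.08825292 0.07426594] [ 0.45044373  0.11472    -0.42407181] -0.00015401185595029248 [-4.000e-02 -4.627e+01  1.725e+01  2.230e+00  1.780e+00  0.000e+00]
```

View pics/side3.png

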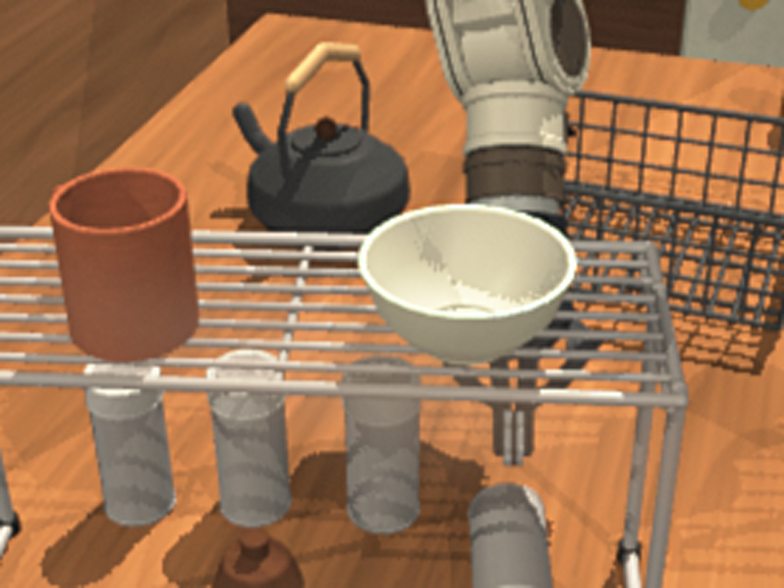

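```bash
python3 - <<'E'
from h import *
pic('side','side4.png'); 
E
```

```text
(no output)
```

View pics/side4.png

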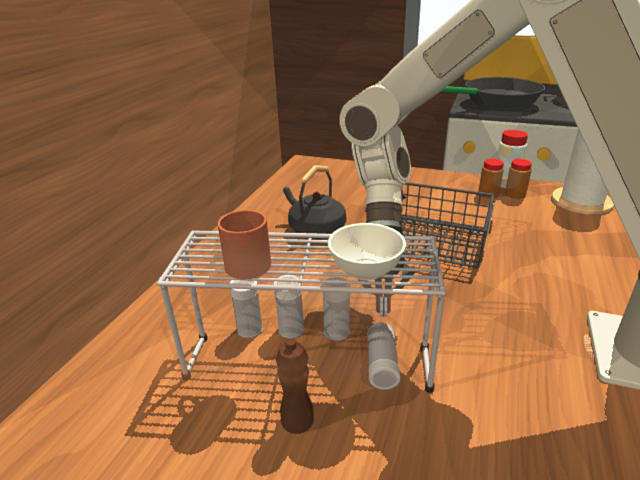

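View pics/top3.png

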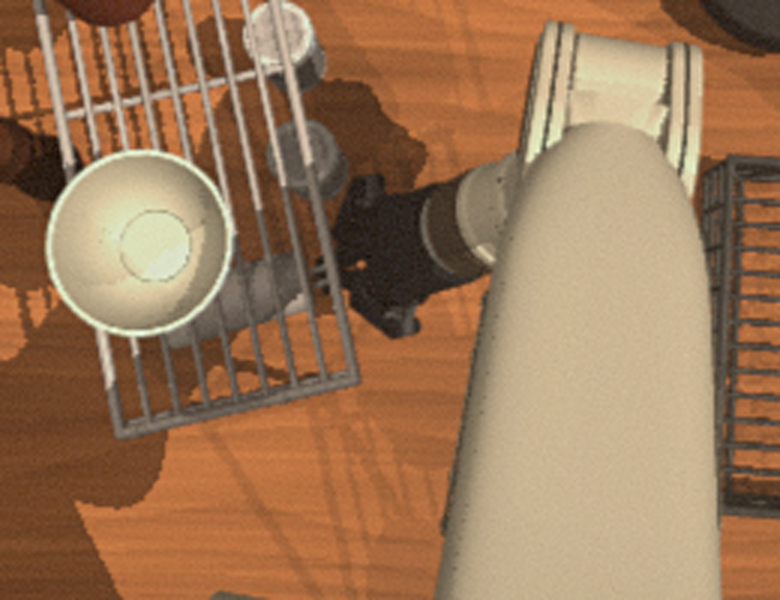

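```bash
python3 - <<'E'
from h import *
o=bot.get_obs(); M=R.from_quat(o['tool_rot']).as_matrix();P=o['eef_pos']
for d in(0,.006,.025): print(d,(P+M[:,2]*d).round(4),proj('top',P+M[:,2]*d).round(1),proj('side',P+M[:,2]*d).round(1))
pic('top','top5.png',(220,240,320,340),6); pic('side','side5.png',(330,270,450,400),5)
E
```

```text
0 [0.4924 0.0883 0.0742] [281.3 290. ] [383.3 302.6]
0.006 [0.4914 0.092  0.0696] [279.8 290.5] [383.3 305.7]
0.025 [0.4882 0.1037 0.055 ] [275.4 292. ] [383.3 315.5]
```

View pics/top5.png

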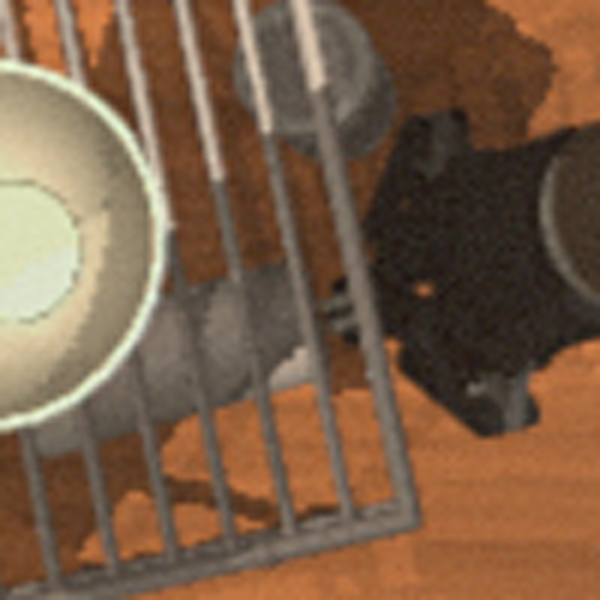

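View pics/side5.png

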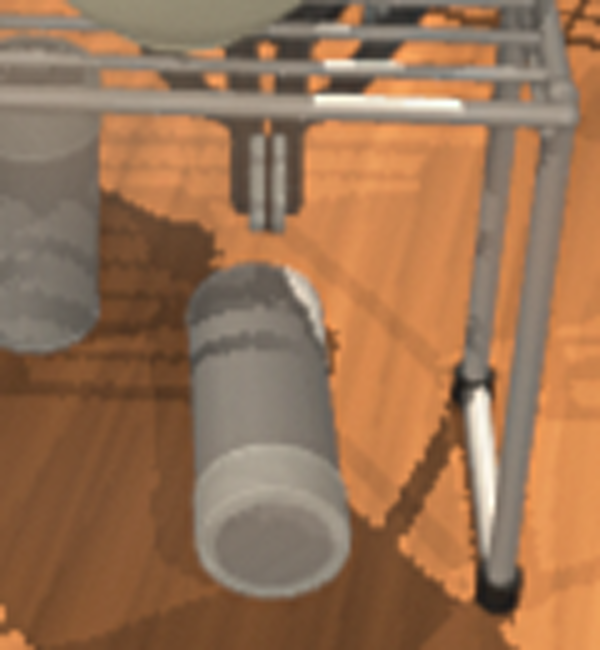

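```bash
python3 - <<'E'
from h import *
o=bot.get_obs(); M=R.from_quat(o['tool_rot']).as_matrix(); z=M[:,2]
P,_=plan(o['eef_pos'],M,[o['eef_pos']-.098*z],[0]); 
G=np.array([.5785,.1175,.070])
plan(P,M,[G-.09*z,G],[0,0])
E
```

```text
[np.float64(0.0), np.float64(0.0), np.float64(-0.98)] 0.0 rows>= 2 [0.509 0.028 0.15 ]
[np.float64(0.91), np.float64(-0.01), np.float64(0.14)] 0.0 rows>= 2 [0.594 0.062 0.139]
[np.float64(-0.0), np.float64(-0.0), np.float64(0.9)] 0.0 rows>= 2 [0.579 0.117 0.07 ]
```

carry_out([
  [0,0,-0.5,0,-1],
  [0,0,-0.98,0,-1],
  [0,0,-0.98,0,0.77],
  [0,0,-0.98,0,0.77],
])

```text
clock: 17.15
eef_pos: [0.51, 0.0273, 0.1502]
tool_rot: [0.932, 0.125, -0.045, -0.336]
ft_force: [-0.2, -0.3, -0.3]
grip_width: 0.0283
```

carry_out([
  [0.91,-0.01,0.14,0,0.77],
  [0.91,-0.01,0.14,0,0.77],
  [0.91,-0.01,0.14,0,0.77],
  [0.91,-0.01,0.14,0,0.77],
])

```text
clock: 17.55
eef_pos: [0.593, 0.0631, 0.137]
tool_rot: [0.932, 0.126, -0.049, -0.337]
ft_force: [-1.7, 0.3, -0.1]
grip_width: 0.0755
```

carry_out([
  [0,0,0.3,0,0.77],
  [0,0,0.6,0,0.77],
  [0,0,0.9,0,0.77],
  [0,0,0.9,0,0.77],
])

```text
clock: 17.95
eef_pos: [0.5742, 0.1186, 0.0673]
tool_rot: [0.932, 0.126, -0.051, -0.337]
ft_force: [0.0, 0.1, -0.2]
grip_width: 0.0757
```

```bash
python3 - <<'E'
from h import *
pic('top','top6.png',(220,190,350,320),4.6); pic('side','side6.png',(230,230,450,400),3.6)
o=bot.get_obs(); M=R.from_quat(o['tool_rot']).as_matrix();P=o['eef_pos']; print(P,o['ft_force'],o['grip_width'])
for s in (-1,1): print(proj('top',P+M@[.0375*s,0,.015]).round(1),proj('side',P+M@[.0375*s,0,.015]).round(1))
E
```

```text
[0.57759713 0.11677299 0.07015533] [ 0.41000775 -0.58639001  0.52638405] 0.07564910776270807
[270.9 270.6] [356.4 312.9]
[263.7 240.5] [318.1 312.1]
```

View pics/top6.png

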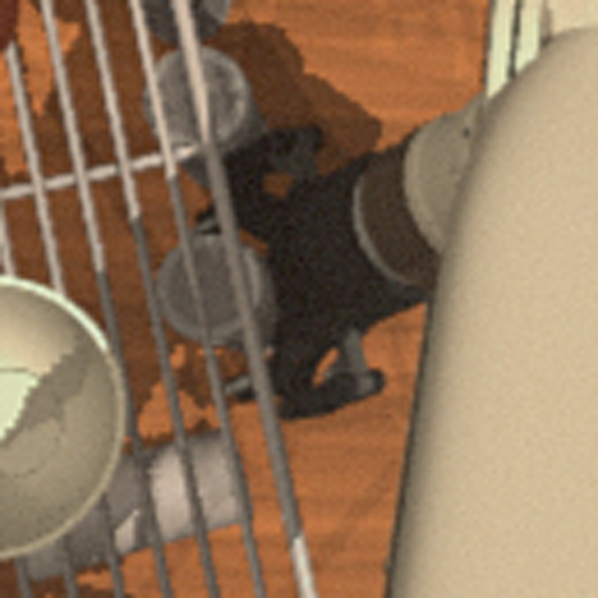

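View pics/side6.png

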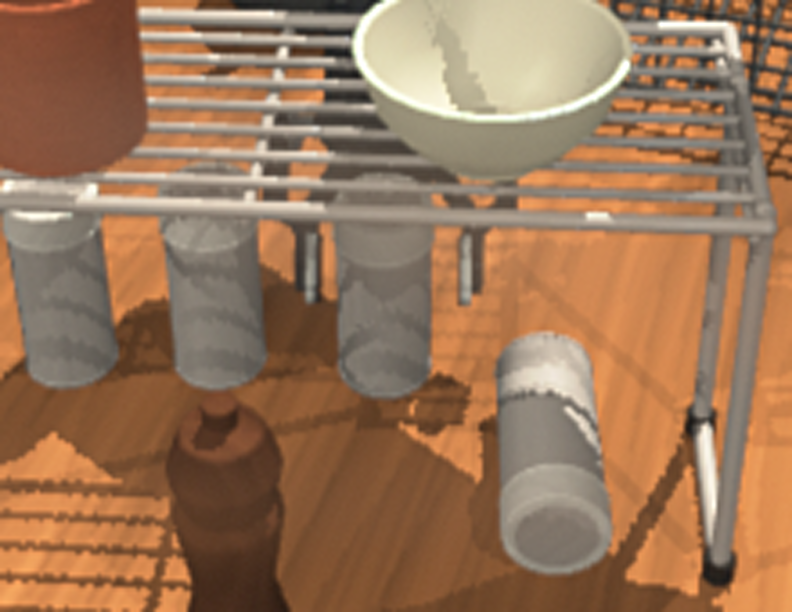

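carry_out([
  [0,0,0.15,0,0.77],
  [0,0,0.15,0,0.6],
  [0,0,0.15,0,0.45],
  [0,0,0.15,0,0.35],
  [0,0,0.15,0,0.25],
  [0,0,0.15,0,0.1],
  [0,0,0.15,0,-1],
  [0,0,0.15,0,-1],
])

```text
clock: 18.85
eef_pos: [0.5771, 0.1258, 0.0595]
tool_rot: [0.932, 0.126, -0.045, -0.336]
ft_force: [0.1, -3.6, 6.0]
grip_width: 0.0509
```

```bash
python3 - <<'E'
from h import *
pic('top','top7.png',(220,190,350,320),4.6); pic('side','side7.png',(230,230,450,400),3.6)
o=bot.get_obs(); M=R.from_quat(o['tool_rot']).as_matrix();P=o['eef_pos']; print(P,o['ft_force'],o['grip_width'],M.round(3), o['tau'].round(2))
E
```

```text
[0.57712132 0.12583099 0.05951644] [ 1.10574285 -4.06034795  5.61744466] 0.05119484520048151 [[ 0.964  0.204 -0.169]
 [ 0.265 -0.742  0.616]
 [ 0.    -0.638 -0.77 ]] [ 2.380e+00 -5.001e+01  1.756e+01  1.480e+00  1.960e+00 -2.000e-02]
```

View pics/side7.png

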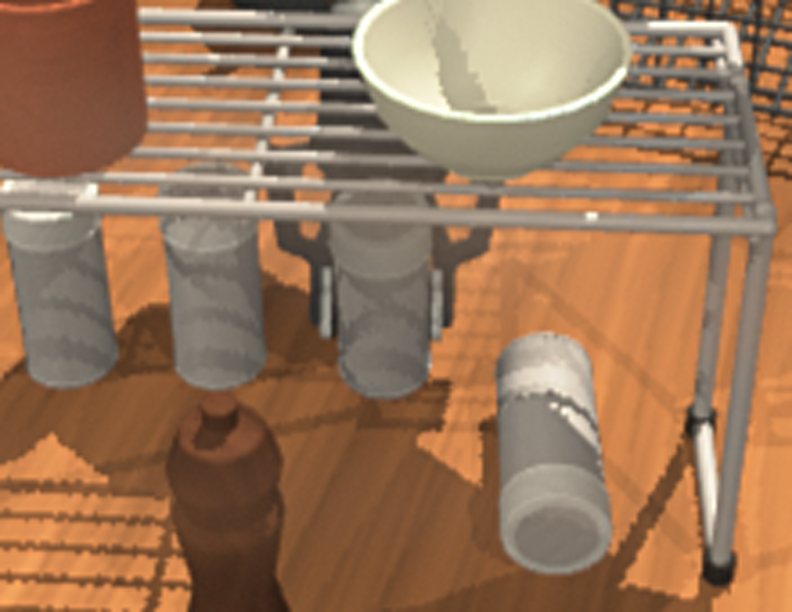

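View pics/top7.png

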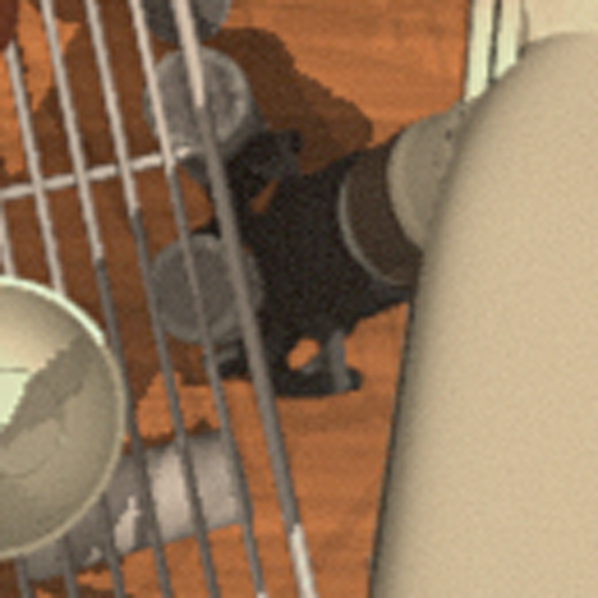

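carry_out([
  [0,-0.1,-0.12,0,-1],
  [0,-0.1,-0.12,0,-1],
  [0,-0.1,-0.12,0,-1],
  [0,-0.1,-0.12,0,-1],
])

```text
clock: 19.35
eef_pos: [0.5759, 0.1264, 0.0735]
tool_rot: [0.932, 0.126, -0.047, -0.336]
ft_force: [-0.6, 0.3, -4.3]
grip_width: 0.0504
```

```bash
python3 - <<'E'
from h import *
F=[];T=[]
for i in range(4):
    imaging.camera('top'); o=bot.get_obs(); F.append(o['ft_force']);T.append(o['ft_torque'])
pic('side','side8.png',(230,230,450,400),3.6)
print(np.mean(F,0),np.std(F,0),np.mean(T,0),o['eef_pos'],o['grip_width'],o['tau'].round(2))
E
```

```text
[ 0.1307196  -0.04542249 -4.28909613] [0.66385283 0.23880101 0.4232773 ] [-1.10584806 -0.30113469  0.0084712 ] [0.57606922 0.12635779 0.07368145] 0.050908370127881214 [ 2.000e-02 -5.547e+01  2.047e+01  2.220e+00  2.550e+00  0.000e+00]
```

View pics/side8.png

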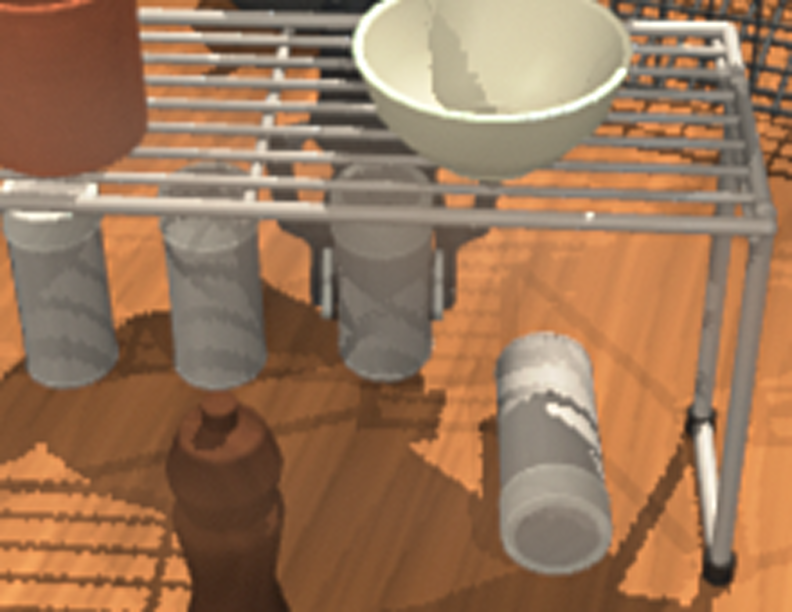

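carry_out([
  [0,0.05,0.06,0,-1],
  [0,0.1,0.12,0,-1],
  [0,0.1,0.12,0,-1],
  [0,0.1,0.12,0,-1],
  [0,0.1,0.12,0,0.3],
  [0,0.1,0.12,0,0.77],
  [0,0.1,0.12,0,0.77],
  [0,0.1,0.12,0,0.77],
])

```text
clock: 20.4
eef_pos: [0.5764, 0.1264, 0.0585]
tool_rot: [0.932, 0.126, -0.046, -0.336]
ft_force: [-0.6, -1.1, 0.2]
grip_width: 0.0756
```

```bash
python3 - <<'E'
from h import *
pic('top','top9.png',(220,150,350,280),4.6); pic('side','side9.png',(230,230,450,400),3.6)
o=bot.get_obs(); M=R.from_quat(o['tool_rot']).as_matrix();z=M[:,2];P=o['eef_pos']; print(P,o['ft_force'],o['grip_width'])
P,_=plan(P,M,[P-.1*z],[0])
for g in ((.6700,.1465,.060),):
  G=np.array(g); plan(P,M,[G-.1*z,G],[0,0])
E
```

```text
[0.57638775 0.12635605 0.05851968] [-0.55122039 -1.848395    0.83999526] 0.07539653880723955
[np.float64(0.0), np.float64(0.0), np.float64(-0.5)] 0.0 rows>= 1 [0.585 0.096 0.097]
[np.float64(0.0), np.float64(0.0), np.float64(-0.5)] 0.0 rows>= 1 [0.593 0.065 0.135]
[np.float64(0.96), np.float64(0.03), np.float64(-0.05)] 0.0 rows>= 2 [0.687 0.085 0.137]
[np.float64(-0.0), np.float64(0.0), np.float64(0.5)] 0.0 rows>= 1 [0.679 0.116 0.099]
[np.float64(-0.0), np.float64(0.0), np.float64(0.5)] 0.0 rows>= 1 [0.67  0.147 0.06 ]
```

View pics/side9.png

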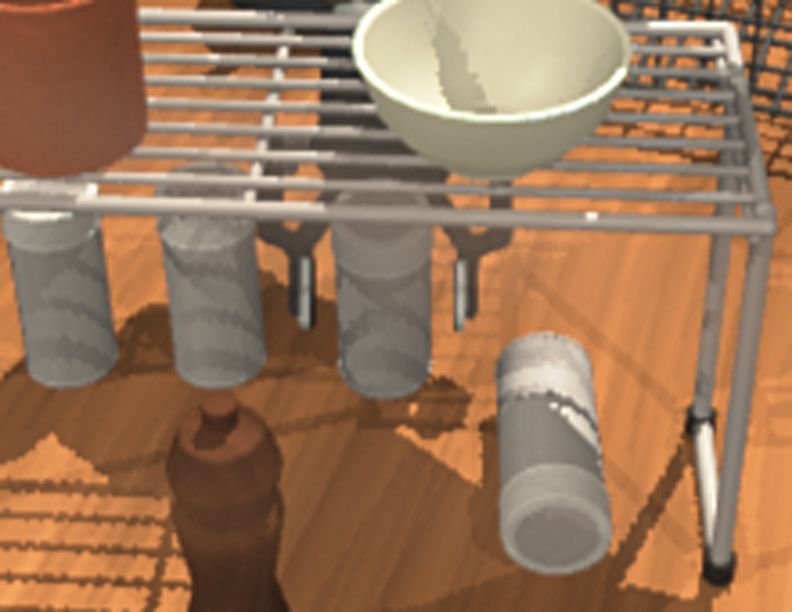

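View pics/top9.png

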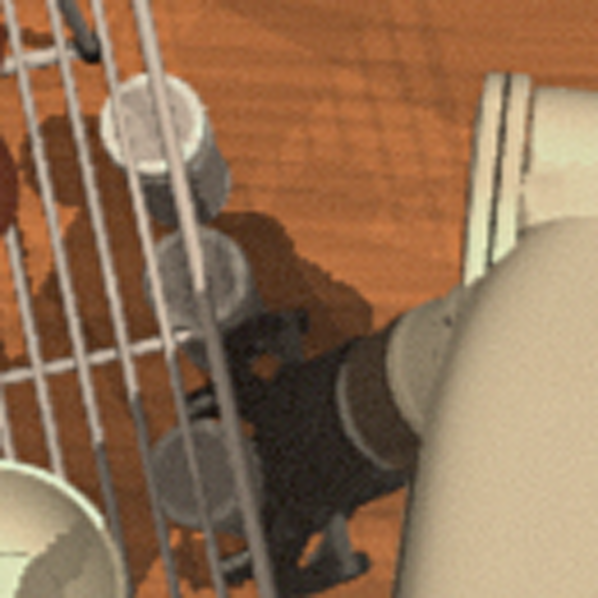

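carry_out([
  [0,0,-0.5,0,0.77],
  [0,0,-1,0,0.77],
  [0,0,-1,0,0.77],
])

```text
clock: 20.8
eef_pos: [0.5977, 0.0614, 0.1409]
tool_rot: [0.933, 0.125, -0.041, -0.335]
ft_force: [0.7, 0.1, -0.4]
grip_width: 0.0758
```

carry_out([
  [0.93,0.03,-0.02,0,0.77],
  [0.93,0.03,-0.02,0,0.77],
  [0.93,0.03,-0.02,0,0.77],
  [0.93,0.03,-0.02,0,0.77],
])

```text
clock: 21.2
eef_pos: [0.6839, 0.0868, 0.1326]
tool_rot: [0.932, 0.126, -0.048, -0.337]
ft_force: [0.8, -0.0, 0.5]
grip_width: 0.0755
```

carry_out([
  [0,0,0.3,0,0.77],
  [0,0,0.6,0,0.77],
  [0,0,0.9,0,0.77],
  [0,0,1,0,0.77],
  [0,0,1,0,0.77],
])

```text
clock: 21.7
eef_pos: [0.6649, 0.1481, 0.0573]
tool_rot: [0.932, 0.126, -0.048, -0.336]
ft_force: [0.5, -0.8, -0.8]
grip_width: 0.0756
```

```bash
python3 - <<'E'
from h import *
pic('top','top10.png',(220,150,350,280),4.6); pic('side','side10.png',(230,230,450,400),3.6)
o=bot.get_obs(); P=o['eef_pos']; print(P,o['ft_force'],o['grip_width'],o['joint_pos'].round(3))
E
```

```text
[0.66712929 0.146936   0.05914724] [ 1.51027556  0.01148652 -0.64644974] 0.07560314150684352 [-0.034  0.906  0.427  1.335  0.655  1.186]
```

View pics/side10.png

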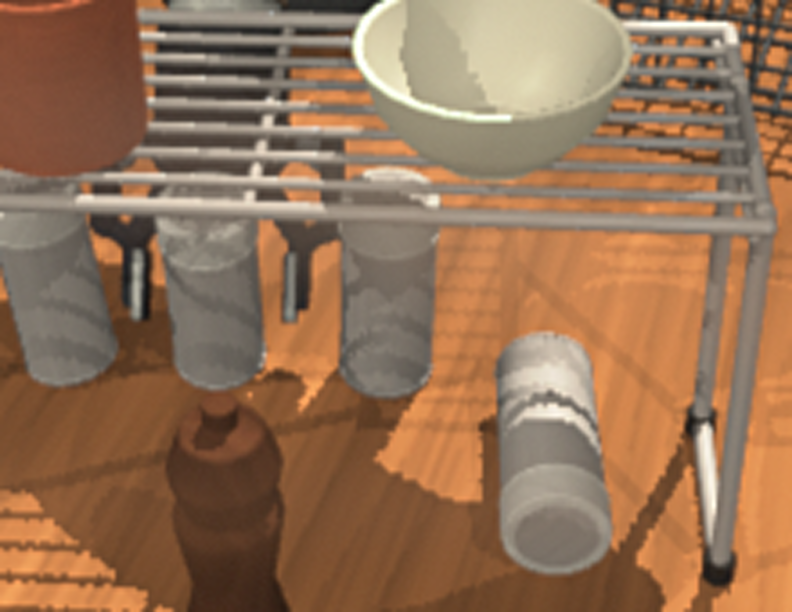

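View pics/top10.png

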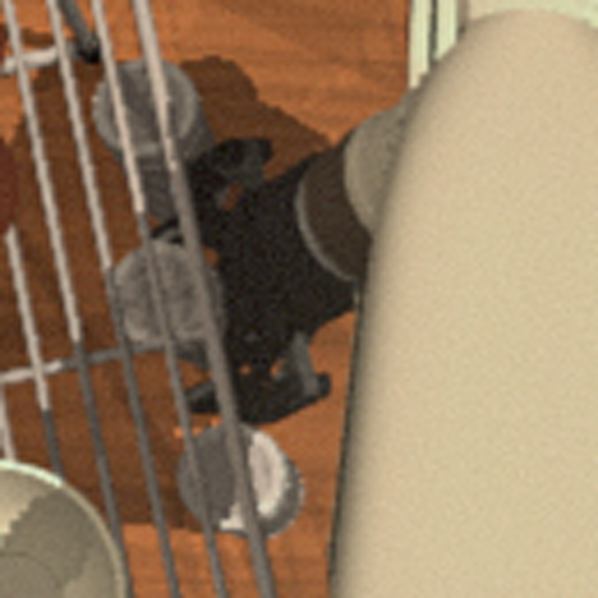

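carry_out([
  [0,0,-0.1,0,0.77],
  [0,0,-0.2,0,0.77],
  [0,0,-0.3,0,0.77],
  [0,0,-0.4,0,0.77],
  [0,0,-0.5,0,0.77],
  [0,0,-0.5,0,0.77],
])

```text
clock: 22.4
eef_pos: [0.677, 0.1153, 0.0984]
tool_rot: [0.932, 0.125, -0.044, -0.336]
ft_force: [0.0, -1.0, -0.2]
grip_width: 0.0755
```

```bash
python3 - <<'E'
from h import *
pic('top','top11.png',(220,150,350,280),4.6); pic('side','side11.png',(230,230,450,400),3.6)
o=bot.get_obs(); P=o['eef_pos']; print(P,o['ft_force'],o['grip_width'],o['joint_pos'].round(3))
E
```

```text
[0.67584197 0.11640028 0.09682481] [-0.54732988  0.89847221 -0.34949095] 0.07547528347111893 [-0.076  0.9    0.518  1.462  0.645  1.135]
```

View pics/side11.png

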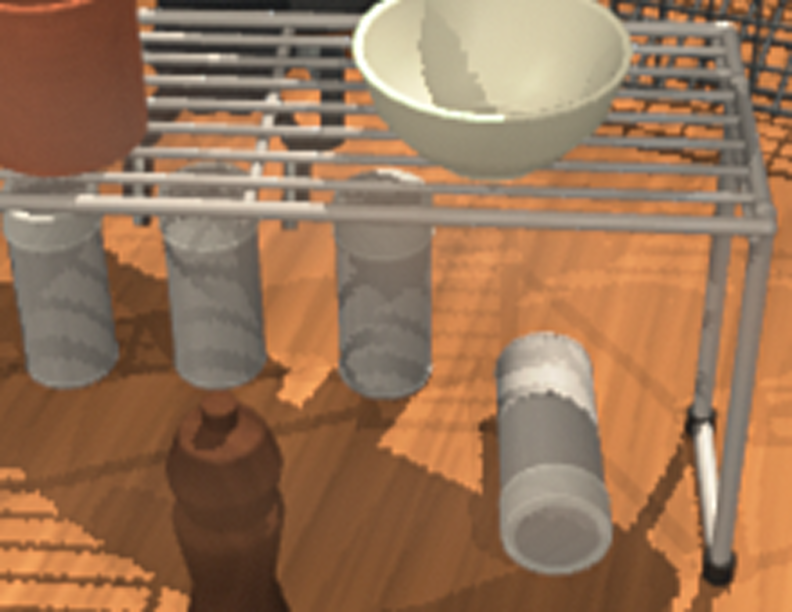

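View pics/top11.png

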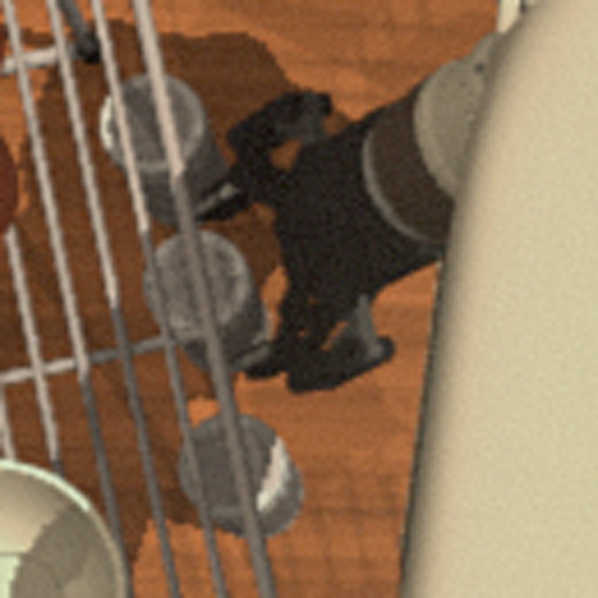

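carry_out([
  [0,-0.1,0.1,0,0.77],
  [0,-0.2,0.19,0,0.77],
  [0,-0.2,0.19,0,0.77],
  [0,-0.2,0.19,0,0.6],
  [0,-0.2,0.19,0,0.45],
])

```text
clock: 23.0
eef_pos: [0.6678, 0.1439, 0.0945]
tool_rot: [0.932, 0.126, -0.047, -0.336]
ft_force: [-0.1, -0.7, 1.1]
grip_width: 0.062
```

```bash
python3 - <<'E'
from h import *
pic('top','top12.png',(220,150,350,280),4.6); pic('side','side12.png',(230,230,450,400),3.6)
o=bot.get_obs(); P=o['eef_pos']; print(P,o['ft_force'],o['grip_width'],o['joint_pos'].round(3))
E
```

```text
[0.66783519 0.14342514 0.09422753] [0.4075785  0.37327453 0.48370295] 0.06198344104378036 [-0.039  0.877  0.465  1.408  0.654  1.179]
```

View pics/side12.png

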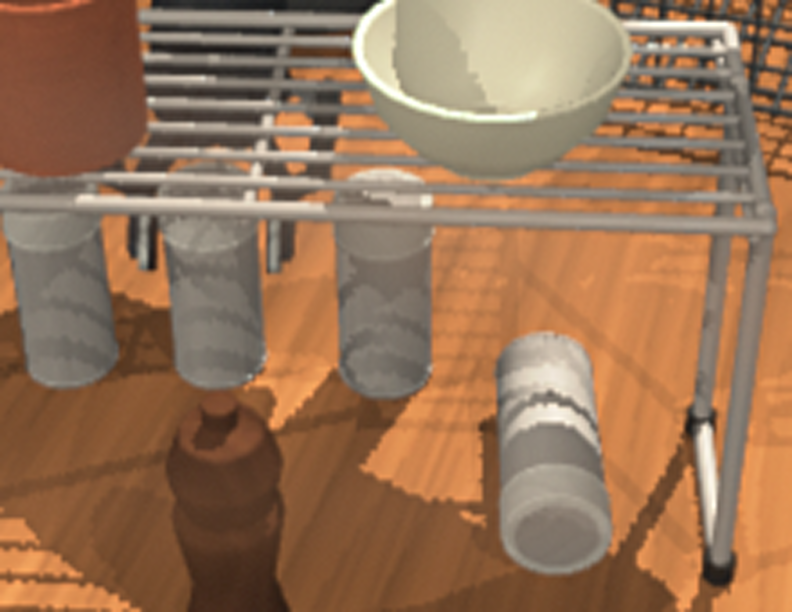

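View pics/top12.png

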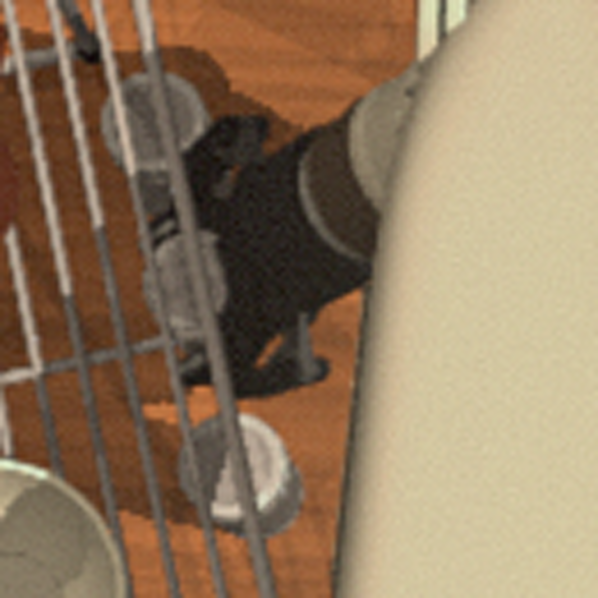

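carry_out([
  [0,0,0,0,0.35],
  [0,0,0,0,0.25],
  [0,0,0,0,0.1],
  [0,0,0,0,-1],
  [0,0,0,0,-1],
  [0,-0.05,-0.06,0,-1],
  [0,-0.1,-0.12,0,-1],
  [0,-0.1,-0.12,0,-1],
  [0,-0.1,-0.12,0,-1],
])

```text
clock: 24.0
eef_pos: [0.6686, 0.1432, 0.1111]
tool_rot: [0.932, 0.126, -0.045, -0.336]
ft_force: [-0.4, -0.1, -0.9]
grip_width: 0.0521
```

```bash
python3 - <<'E'
from h import *
F=[]
for i in range(3):
    imaging.camera('top'); o=bot.get_obs(); F.append(o['ft_force'])
pic('side','side13.png',(230,230,450,400),3.6)
print(np.mean(F,0),np.std(F,0),o['eef_pos'],o['grip_width'])
E
```

```text
[ 0.00280277  0.48655741 -1.14986357] [0.23373956 0.30544805 0.19454079] [0.66811066 0.14323269 0.11012762] 0.052634345561312336
```

View pics/side13.png

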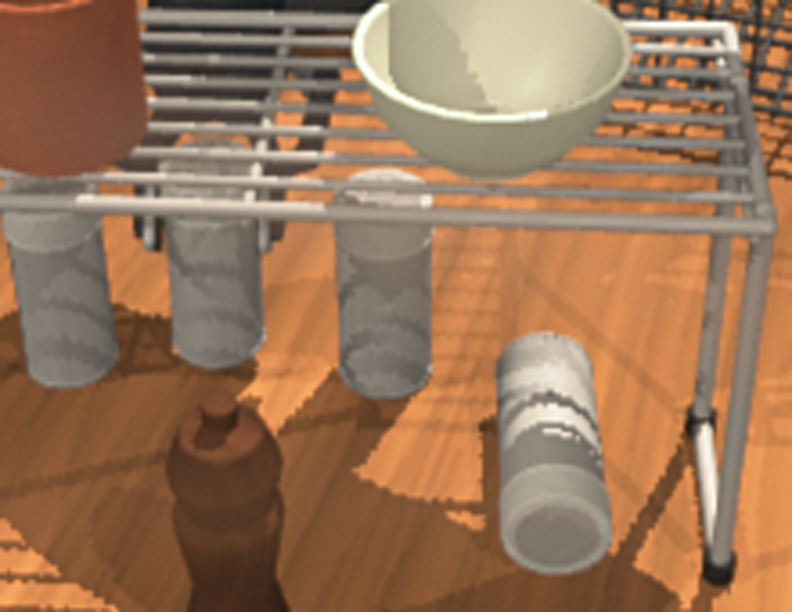

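```bash
python3 - <<'E'
from h import *
q=[unproj('top',*p,.112) for p in [(405,252),(502,257),(500,377),(406,371)]]
for a in q: print(a.round(3))
c=np.mean(q,0); print('c',c.round(3),[np.linalg.norm(q[i]-q[(i+1)%4]).round(3) for i in range(4)])
im=cv2.imread('pics/top0.png')[235:390,370:520]; cv2.imwrite('pics/bk.png',cv2.resize(im,None,fx=4,fy=3.8*1.05))
im=cv2.imread('pics/side0.png')[170:280,360:510]; cv2.imwrite('pics/bks.png',cv2.resize(im,None,fx=4,fy=4))
for a in q: print(proj('side',a).round(0),end=' ')
o=bot.get_obs(); M=R.from_quat(o['tool_rot']).as_matrix(); print(o['eef_pos'])
E
```

```text
[ 0.583 -0.195  0.112]
[ 0.576 -0.415  0.112]
[ 0.311 -0.401  0.112]
[ 0.319 -0.195  0.112]
c [ 0.447 -0.301  0.112] [np.float64(0.22), np.float64(0.265), np.float64(0.206), np.float64(0.264)]
[374. 214.] [396. 179.] [494. 193.] [487. 229.] [0.66805834 0.14327841 0.11001731]
```

View pics/bk.png

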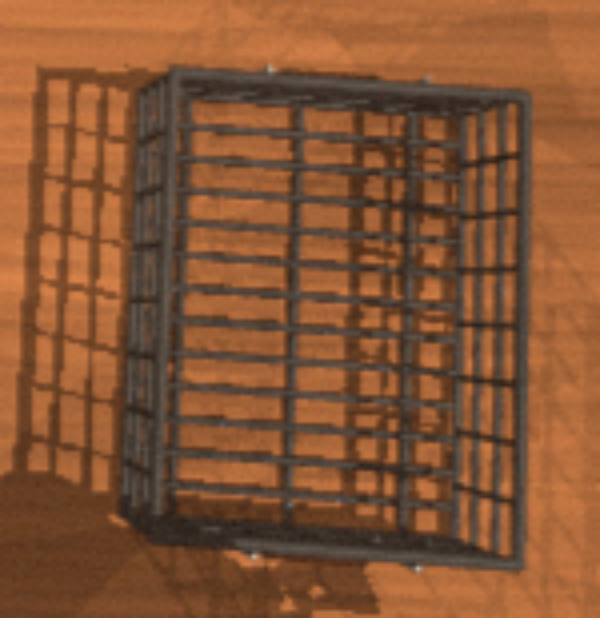

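View pics/bks.png

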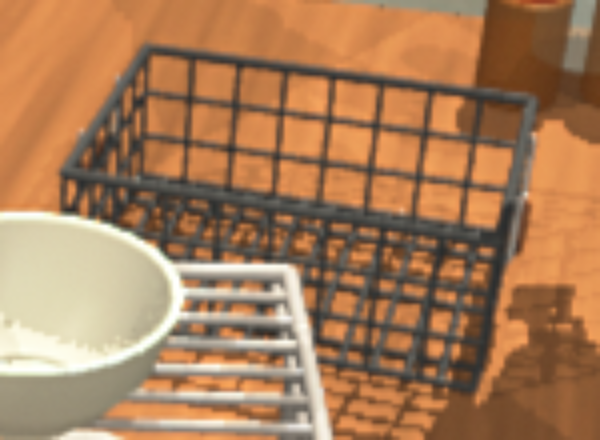

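carry_out([
  [0,0.15,-0.15,0,-1],
  [0,0.4,-0.35,0,-1],
  [0,0.62,-0.51,0,-1],
  [0,0.62,-0.51,0,-1],
])

```text
clock: 24.6
eef_pos: [0.6904, 0.0618, 0.1087]
tool_rot: [0.933, 0.123, -0.046, -0.336]
ft_force: [0.7, 0.0, -0.8]
grip_width: 0.0523
```

```bash
python3 - <<'E'
from h import *
o=bot.get_obs(); M=R.from_quat(o['tool_rot']).as_matrix(); print(o['eef_pos'],M.round(3), o['joint_pos'].round(3))
P=plan(o['eef_pos'],M,[(.62,-.02,.25),(.5,-.14,.25),(.455,-.285,.245),(.455,-.285,.12)],[0]*4)
print(unproj('top',437,185,.08))
E
```

```text
[0.69038705 0.06179178 0.10868748] [[ 0.965  0.2   -0.168]
 [ 0.261 -0.744  0.615]
 [-0.002 -0.638 -0.77 ]] [-0.148  0.95   0.649  1.592  0.624  1.055]
[np.float64(-0.45), np.float64(-0.22), np.float64(-0.74)] 0.0 rows>= 2 [0.655 0.021 0.18 ]
[np.float64(-0.45), np.float64(-0.21), np.float64(-0.73)] 0.0 rows>= 2 [ 0.62 -0.02  0.25]
[np.float64(-0.73), np.float64(0.32), np.float64(-0.27)] 0.0 rows>= 2 [ 0.56 -0.08  0.25]
[np.float64(-0.74), np.float64(0.33), np.float64(-0.27)] 0.0 rows>= 2 [ 0.5  -0.14  0.25]
[np.float64(-0.41), np.float64(0.51), np.float64(-0.39)] 0.0 rows>= 2 [ 0.477 -0.213  0.248]
[np.float64(-0.4), np.float64(0.51), np.float64(-0.39)] 0.0 rows>= 2 [ 0.455 -0.285  0.245]
[np.float64(0.0), np.float64(0.8), np.float64(0.96)] 0.0 rows>= 3 [ 0.455 -0.286  0.12 ]
[ 0.75095386 -0.27843668  0.08      ]
```

carry_out([
  [-0.45,-0.22,-0.74,0,-1],
  [-0.45,-0.22,-0.74,0,-1],
  [-0.45,-0.22,-0.74,0,-1],
])

```text
clock: 24.9
eef_pos: [0.6552, 0.0224, 0.1864]
tool_rot: [0.933, 0.125, -0.042, -0.336]
ft_force: [1.6, 0.7, -0.4]
grip_width: 0.0523
```

carry_out([
  [-0.45,-0.21,-0.73,0,-1],
  [-0.45,-0.21,-0.73,0,-1],
  [-0.45,-0.21,-0.73,0,-1],
])

```text
clock: 25.2
eef_pos: [0.6195, -0.0184, 0.2555]
tool_rot: [0.933, 0.125, -0.042, -0.335]
ft_force: [0.1, 0.0, -1.4]
grip_width: 0.0528
```

carry_out([
  [-0.73,0.32,-0.27,0,-1],
  [-0.73,0.32,-0.27,0,-1],
  [-0.73,0.32,-0.27,0,-1],
])

```text
clock: 25.5
eef_pos: [0.558, -0.0784, 0.2502]
tool_rot: [0.932, 0.124, -0.047, -0.337]
ft_force: [0.2, 0.6, -0.7]
grip_width: 0.0524
```

carry_out([
  [-0.74,0.33,-0.27,0,-1],
  [-0.74,0.33,-0.27,0,-1],
  [-0.74,0.33,-0.27,0,-1],
])

```text
clock: 25.8
eef_pos: [0.4984, -0.1389, 0.2499]
tool_rot: [0.932, 0.124, -0.046, -0.337]
ft_force: [0.0, 1.0, -1.7]
grip_width: 0.0526
```

carry_out([
  [-0.41,0.51,-0.39,0,-1],
  [-0.41,0.51,-0.39,0,-1],
  [-0.41,0.51,-0.39,0,-1],
])

```text
clock: 26.1
eef_pos: [0.4776, -0.2117, 0.2466]
tool_rot: [0.932, 0.124, -0.046, -0.337]
ft_force: [1.4, -0.0, -1.0]
grip_width: 0.0524
```

carry_out([
  [-0.4,0.51,-0.39,0,-1],
  [-0.4,0.51,-0.39,0,-1],
  [-0.4,0.51,-0.39,0,-1],
])

```text
clock: 26.4
eef_pos: [0.4562, -0.2838, 0.244]
tool_rot: [0.932, 0.124, -0.046, -0.337]
ft_force: [0.2, -0.4, -1.6]
grip_width: 0.0525
```

```bash
python3 - <<'E'
from h import *
pic('side','side14.png'); 
o=bot.get_obs(); M=R.from_quat(o['tool_rot']).as_matrix(); print(o['eef_pos'],M.round(3), o['joint_pos'].round(3),o['ft_force'],o['grip_width'])
plan(o['eef_pos'],M,[(.455,-.285,.12)],[0])
E
```

```text
[ 0.45672945 -0.28219362  0.24447106] [[ 0.965  0.202 -0.17 ]
 [ 0.264 -0.742  0.617]
 [-0.001 -0.64  -0.769]] [-0.733  0.783  0.638  2.037  0.352  0.459] [ 1.6798158   0.0927736  -1.69499116] 0.05198334463487496
[np.float64(-0.02), np.float64(0.81), np.float64(0.94)] 0.0 rows>= 3 [ 0.455 -0.285  0.12 ]
```

View pics/side14.png

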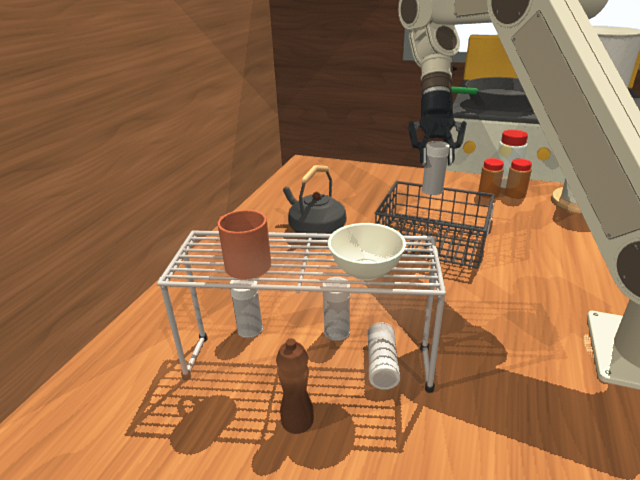

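carry_out([
  [0,0.3,0.35,0,-1],
  [0,0.6,0.7,0,-1],
  [0,0.8,0.94,0,-1],
  [0,0.8,0.94,0,-1],
])

```text
clock: 26.85
eef_pos: [0.4553, -0.2799, 0.1181]
tool_rot: [0.931, 0.126, -0.049, -0.34]
ft_force: [-0.6, 1.1, -1.2]
grip_width: 0.0525
```

carry_out([
  [0,0.05,0.06,0,-1],
  [0,0.05,0.06,0,0.4],
  [0,0.05,0.06,0,0.77],
  [0,0.05,0.06,0,0.77],
  [0,0,-0.3,0,0.77],
  [0,0,-0.8,0,0.77],
  [0,0,-1,0,0.77],
])

```text
clock: 27.55
eef_pos: [0.4735, -0.3475, 0.204]
tool_rot: [0.933, 0.126, -0.044, -0.334]
ft_force: [-0.1, -0.3, 0.1]
grip_width: 0.0758
```

```bash
python3 - <<'E'
from h import *
pic('side','side15.png',(200,120,520,400),2.4); pic('top','top15.png')
o=bot.get_obs(); M=R.from_quat(o['tool_rot']).as_matrix(); print(o['eef_pos'],M.round(3), o['joint_pos'].round(3),o['ft_force'],o['grip_width'])
E
```

```text
[ 0.47387724 -0.34781583  0.20248368] [[ 0.965  0.205 -0.165]
 [ 0.263 -0.746  0.612]
 [ 0.003 -0.633 -0.774]] [-0.784  0.952  0.866  2.101  0.322  0.416] [-0.12211782 -0.13536445 -0.57175837] 0.07562283989368607
```

View pics/side15.png

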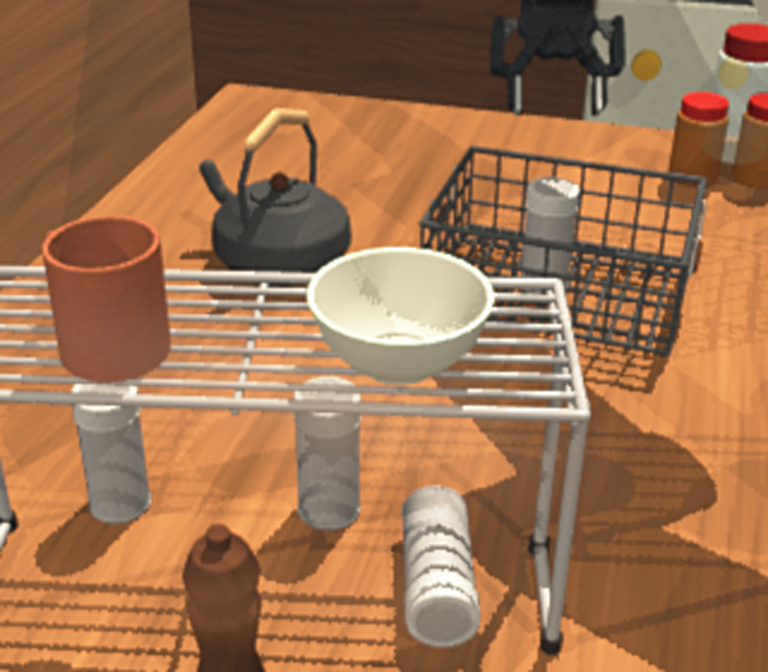

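View pics/top15.png

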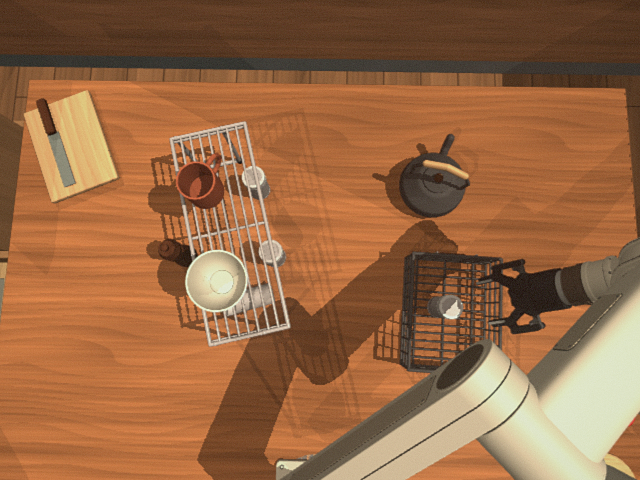

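```bash
python3 - <<'E'
from h import *
im=imaging.camera('top')[:,:,::-1][265:345,200:310].copy(); cv2.imwrite('pics/t1.png',cv2.resize(im,None,fx=6,fy=6,interpolation=cv2.INTER_CUBIC))
im=imaging.camera('side')[:,:,::-1][300:400,330:450].copy(); cv2.imwrite('pics/t1s.png',cv2.resize(im,None,fx=6,fy=6,interpolation=cv2.INTER_CUBIC))
E
```

```text
(no output)
```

View pics/t1.png

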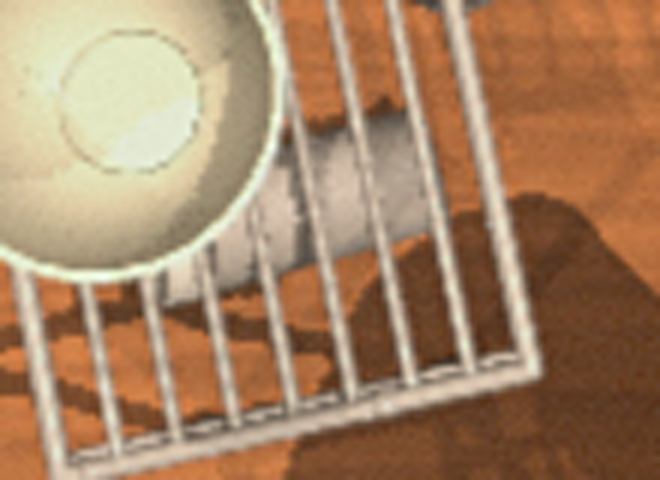

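View pics/t1s.png

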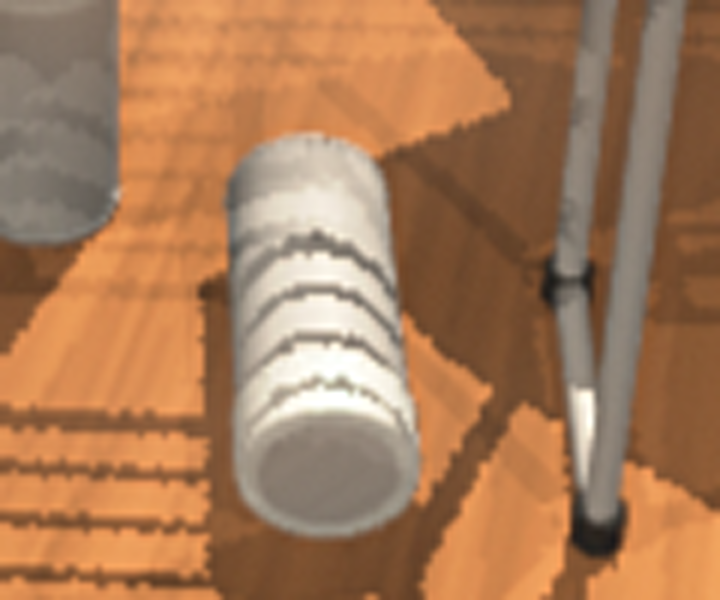

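```bash
python3 - <<'E'
from h import *
b=unproj('top',269.2,293.7,.028); l=unproj('side',385,378.5,.027); b2=unproj('side',330+310/6,300+160/6,.045)
mid=unproj('top',200+(430+165+400)/3/6*0+ (415+150)/2/6,265+(172+243)/2/6,.028)
print(b,l,b2,np.linalg.norm(b-l), np.degrees(np.arctan2(*(l-b)[[1,0]])))
o=bot.get_obs(); M=R.from_quat(o['tool_rot']).as_matrix(); P=o['eef_pos'];z=M[:,2]
print(P)
d=(l-b)/np.linalg.norm(l-b); print('grip pt 40 in', b+d*.04)
G=b+d*.042; G[2]=.034; print(G)
plan(P,M,[(.50,-.14,.25),(.515,.0,.2),G-.1*z,G],[0]*4)
E
```

```text
[0.48476158 0.12156652 0.028     ] [0.45348527 0.23326253 0.027     ] [0.48591364 0.12492489 0.045     ] 0.11599657884207011 105.64292329428814
[ 0.47315155 -0.34562728  0.19935193]
grip pt 40 in [0.47397633 0.16008352 0.02765516]
[0.47343706 0.16200937 0.034     ]
[np.float64(0.4), np.float64(-0.9), np.float64(0.41)] 0.0 rows>= 3 [ 0.486 -0.243  0.225]
[np.float64(0.4), np.float64(-0.9), np.float64(0.42)] 0.0 rows>= 3 [ 0.5  -0.14  0.25]
[np.float64(0.26), np.float64(-0.34), np.float64(0.61)] 0.0 rows>= 2 [ 0.507 -0.07   0.225]
[np.float64(0.26), np.float64(-0.35), np.float64(0.61)] 0.0 rows>= 2 [0.515 0.    0.2  ]
[np.float64(0.01), np.float64(-0.11), np.float64(0.67)] 0.0 rows>= 2 [0.502 0.05  0.156]
[np.float64(0.02), np.float64(-0.12), np.float64(0.67)] 0.0 rows>= 2 [0.491 0.101 0.112]
[np.float64(-0.0), np.float64(0.0), np.float64(0.5)] 0.0 rows>= 1 [0.482 0.131 0.073]
[np.float64(-0.0), np.float64(0.0), np.float64(0.5)] 0.0 rows>= 1 [0.474 0.162 0.035]
```

```bash
python3 - <<'E'
from h import *
b=np.array([.4848,.1216,.0]);d=np.array([-.268,.963,0])
o=bot.get_obs(); M=R.from_quat(o['tool_rot']).as_matrix(); P=o['eef_pos'];z=M[:,2]
G=b+d*.019; G[2]=.031; print(G)
plan(P,M,[(.50,-.14,.25),(.515,.0,.2),G-.098*z,G],[0]*4)
E
```

```text
[0.479708 0.139897 0.031   ]
[np.float64(0.4), np.float64(-0.9), np.float64(0.41)] 0.0 rows>= 3 [ 0.486 -0.243  0.225]
[np.float64(0.4), np.float64(-0.9), np.float64(0.42)] 0.0 rows>= 3 [ 0.5  -0.14  0.25]
[np.float64(0.26), np.float64(-0.34), np.float64(0.61)] 0.0 rows>= 2 [ 0.507 -0.07   0.225]
[np.float64(0.26), np.float64(-0.35), np.float64(0.61)] 0.0 rows>= 2 [0.515 0.    0.2  ]
[np.float64(0.01), np.float64(-0.01), np.float64(0.62)] 0.0 rows>= 2 [0.505 0.039 0.153]
[np.float64(0.02), np.float64(-0.02), np.float64(0.62)] 0.0 rows>= 2 [0.496 0.08  0.107]
[np.float64(-0.0), np.float64(0.0), np.float64(0.98)] 0.0 rows>= 2 [0.48  0.14  0.031]
```

carry_out([
  [0.2,-0.6,0,0,0.6],
  [0.4,-0.9,0.41,0,0.6],
  [0.4,-0.9,0.41,0,0.6],
  [0.4,-0.9,0.41,0,0.6],
])

```text
clock: 28.15
eef_pos: [0.4856, -0.2388, 0.225]
tool_rot: [0.931, 0.127, -0.048, -0.338]
ft_force: [-0.1, -0.4, 0.8]
grip_width: 0.0684
```

carry_out([
  [0.4,-0.9,0.42,0,0.6],
  [0.4,-0.9,0.42,0,0.6],
  [0.4,-0.9,0.42,0,0.6],
])

```text
clock: 28.45
eef_pos: [0.4994, -0.1357, 0.2517]
tool_rot: [0.932, 0.128, -0.046, -0.337]
ft_force: [-0.1, -0.6, 1.0]
grip_width: 0.0681
```

carry_out([
  [0.26,-0.34,0.61,0,0.6],
  [0.26,-0.34,0.61,0,0.6],
  [0.26,-0.34,0.61,0,0.6],
])

```text
clock: 28.75
eef_pos: [0.5062, -0.0677, 0.2237]
tool_rot: [0.932, 0.127, -0.048, -0.337]
ft_force: [0.7, -0.7, 1.1]
grip_width: 0.0687
```

carry_out([
  [0.26,-0.35,0.61,0,0.6],
  [0.26,-0.35,0.61,0,0.6],
  [0.26,-0.35,0.61,0,0.6],
])

```text
clock: 29.05
eef_pos: [0.514, 0.0018, 0.1993]
tool_rot: [0.932, 0.126, -0.048, -0.337]
ft_force: [-0.6, 0.3, 0.4]
grip_width: 0.0682
```

```bash
python3 - <<'E'
from h import *
b=np.array([.4848,.1216,.0]);d=np.array([-.268,.963,0])
o=bot.get_obs(); M=R.from_quat(o['tool_rot']).as_matrix(); P=o['eef_pos'];z=M[:,2]
print(P,M.round(3),o['joint_pos'].round(3))
G=b+d*.019; G[2]=.031; print(G)
plan(P,M,[G-.05*z],[0])
E
```

```text
[0.51396616 0.00176738 0.19926525] [[ 0.963  0.204 -0.174]
 [ 0.268 -0.741  0.616]
 [-0.004 -0.64  -0.769]] [-0.293  0.572  0.16   1.579  0.569  0.883]
[0.479708 0.139897 0.031   ]
[np.float64(0.02), np.float64(-0.01), np.float64(0.85)] 0.0 rows>= 2 [0.501 0.055 0.135]
[np.float64(0.03), np.float64(-0.01), np.float64(0.85)] 0.0 rows>= 2 [0.489 0.109 0.07 ]
```

Approach to 50 mm short, then check.

carry_out([
  [0.02,-0.01,0.5,0,0.6],
  [0.02,-0.01,0.85,0,0.6],
  [0.02,-0.01,0.85,0,0.6],
])

```text
clock: 29.35
eef_pos: [0.499, 0.0546, 0.1326]
tool_rot: [0.932, 0.125, -0.05, -0.337]
ft_force: [-0.9, -0.7, 0.1]
grip_width: 0.0686
```

carry_out([
  [0.03,-0.01,0.5,0,0.6],
  [0.03,-0.01,0.85,0,0.6],
  [0.03,-0.01,0.85,0,0.6],
  [0.03,-0.01,0.85,0,0.6],
])

```text
clock: 29.75
eef_pos: [0.4912, 0.1066, 0.0715]
tool_rot: [0.932, 0.125, -0.046, -0.336]
ft_force: [0.0, -0.2, 0.1]
grip_width: 0.0682
```

```bash
python3 - <<'E'
from h import *
o=bot.get_obs(); print(o['eef_pos'],o['ft_force'])
pic('side','side16.png',(300,240,460,400),3.6); pic('top','top16.png',(210,230,330,350),5)
E
```

```text
[0.49118678 0.10663781 0.07154613] [ 0.01181081 -0.1516301   0.1368715 ]
```

View pics/side16.png

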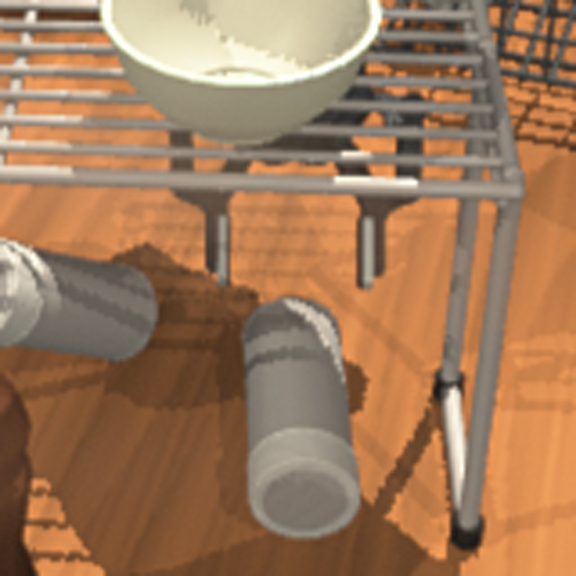

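View pics/top16.png

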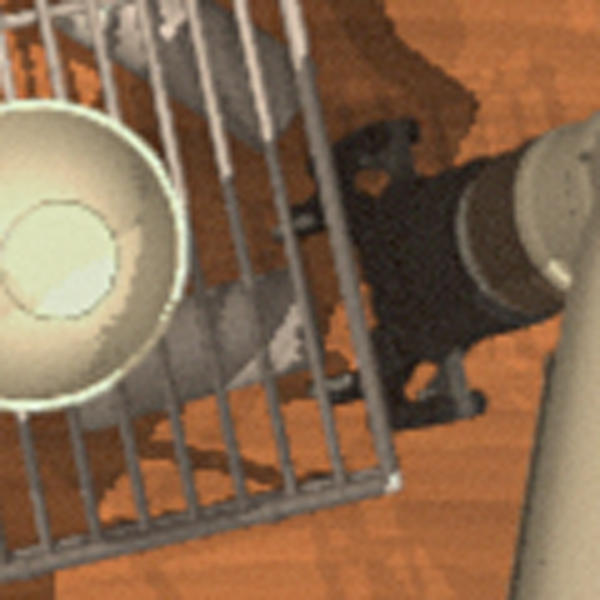

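carry_out([
  [0,0,0.25,0,0.6],
  [0,0,0.5,0,0.6],
  [0,0,0.5,0,0.5],
  [0,0,0.5,0,0.35],
  [0,0,0.5,0,0.2],
  [0,0,0.5,0,0.0],
  [0,0,0.5,0,-1],
])

```text
clock: 30.55
eef_pos: [0.4834, 0.1379, 0.0341]
tool_rot: [0.932, 0.126, -0.044, -0.336]
ft_force: [0.6, -4.6, 6.4]
grip_width: 0.0508
```

carry_out([
  [0,-0.07,-0.08,0,-1],
  [0,-0.13,-0.15,0,-1],
  [0,-0.13,-0.15,0,-1],
  [0,-0.13,-0.15,0,-1],
])

```text
clock: 30.95
eef_pos: [0.4819, 0.1393, 0.0528]
tool_rot: [0.932, 0.126, -0.046, -0.336]
ft_force: [0.2, -0.0, -1.2]
grip_width: 0.0506
```

```bash
python3 - <<'E'
from h import *
F=[]
pic('side','side17.png',(200,240,460,400),3); pic('top','top17.png',(210,190,330,350),3.7)
for i in range(2):
    o=bot.get_obs(); F.append(o['ft_force']); imaging.camera('top')
o=bot.get_obs(); F.append(o['ft_force'])
print(np.mean(F,0),o['eef_pos'],o['grip_width'],o['ft_torque'])
E
```

```text
[ 0.01270527  0.63906516 -1.47721026] [0.48121678 0.13938983 0.05208308] 0.050344559494876484 [-0.68232678 -0.17320404 -0.00883973]
```

View pics/side17.png

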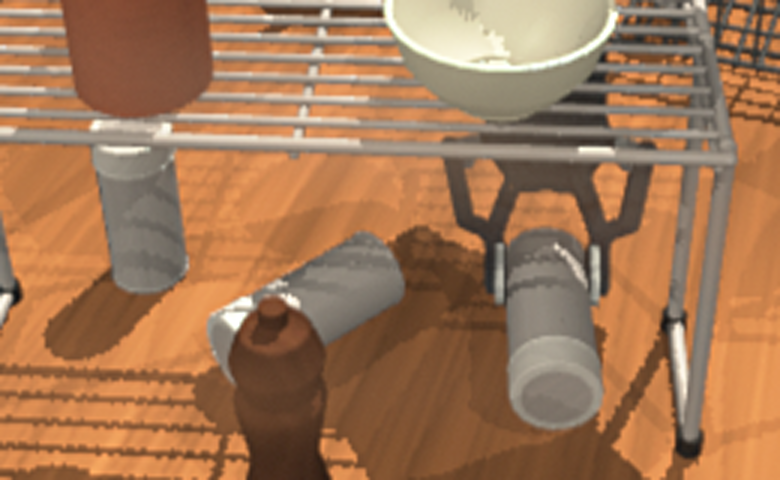

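View pics/top17.png

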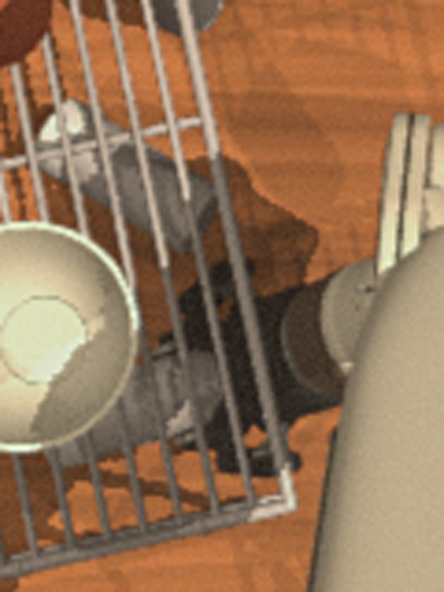

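carry_out([
  [0,0.25,-0.2,0,-1],
  [0,0.6,-0.5,0,-1],
  [0,0.85,-0.75,0,-1],
  [0,0.85,-0.75,0,-1],
])

```text
clock: 31.55
eef_pos: [0.5139, 0.0261, 0.0554]
tool_rot: [0.933, 0.124, -0.044, -0.336]
ft_force: [0.5, 0.8, -0.2]
grip_width: 0.0507
```

carry_out([
  [0,0.35,-0.6,0,-1],
  [0,0.35,-0.9,0,-1],
  [0,0.35,-0.9,0,-1],
])

```text
clock: 31.85
eef_pos: [0.5375, -0.0554, 0.1053]
tool_rot: [0.933, 0.125, -0.042, -0.335]
ft_force: [0.9, 0.6, -1.4]
grip_width: 0.0504
```

```bash
python3 - <<'E'
from h import *
o=bot.get_obs(); M=R.from_quat(o['tool_rot']).as_matrix(); P=o['eef_pos']
print(P,M.round(3),o['ft_force'])
pic('side','side18.png')
o=bot.get_obs();print(o['ft_force'])
plan(P,M,[(.47,-.15,.25),(.385,-.34,.21),(.385,-.34,.155)],[0]*3)
E
```

```text
[ 0.53746306 -0.05541546  0.10527441] [[ 0.965  0.204 -0.162]
 [ 0.261 -0.745  0.614]
 [ 0.005 -0.635 -0.772]] [ 0.85319592  0.63837689 -1.40382575]
[-0.15325185 -0.5648453  -0.30318042]
[np.float64(-0.45), np.float64(-0.18), np.float64(-0.79)] 0.0 rows>= 2 [ 0.503 -0.102  0.177]
[np.float64(-0.44), np.float64(-0.17), np.float64(-0.8)] 0.0 rows>= 2 [ 0.47 -0.15  0.25]
[np.float64(-0.66), np.float64(0.75), np.float64(-0.36)] 0.0 rows>= 3 [ 0.428 -0.245  0.23 ]
[np.float64(-0.66), np.float64(0.74), np.float64(-0.36)] 0.0 rows>= 3 [ 0.385 -0.34   0.21 ]
[np.float64(-0.0), np.float64(0.35), np.float64(0.42)] 0.0 rows>= 2 [ 0.385 -0.34   0.155]
```

View pics/side18.png

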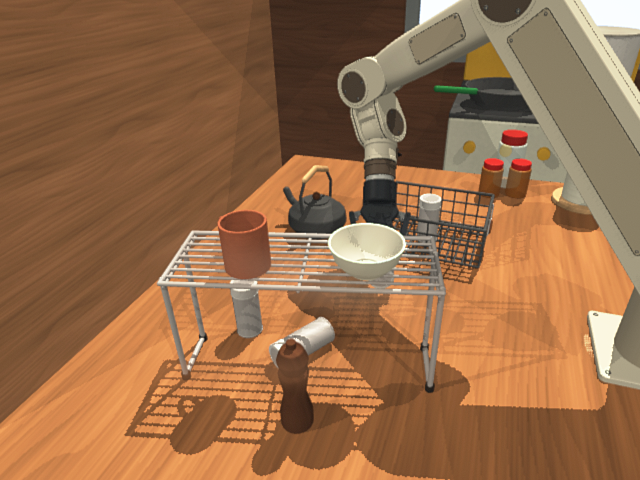

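carry_out([
  [-0.45,-0.18,-0.79,0,-1],
  [-0.45,-0.18,-0.79,0,-1],
  [-0.45,-0.18,-0.79,0,-1],
])

```text
clock: 32.2
eef_pos: [0.5005, -0.0998, 0.1781]
tool_rot: [0.933, 0.125, -0.044, -0.335]
ft_force: [1.2, -0.8, -1.0]
grip_width: 0.0506
```

carry_out([
  [-0.44,-0.17,-0.8,0,-1],
  [-0.44,-0.17,-0.8,0,-1],
  [-0.44,-0.17,-0.8,0,-1],
])

```text
clock: 32.5
eef_pos: [0.4684, -0.148, 0.2501]
tool_rot: [0.933, 0.125, -0.044, -0.335]
ft_force: [0.3, -0.5, -0.8]
grip_width: 0.0507
```

carry_out([
  [-0.66,0.75,-0.36,0,-1],
  [-0.66,0.75,-0.36,0,-1],
  [-0.66,0.75,-0.36,0,-1],
  [-0.66,0.75,-0.36,0,-1],
])

```text
clock: 32.9
eef_pos: [0.4257, -0.2417, 0.2249]
tool_rot: [0.932, 0.124, -0.047, -0.338]
ft_force: [-0.0, 1.0, -0.9]
grip_width: 0.0505
```

carry_out([
  [-0.66,0.74,-0.36,0,-1],
  [-0.66,0.74,-0.36,0,-1],
  [-0.66,0.74,-0.36,0,-1],
  [-0.66,0.74,-0.36,0,-1],
])

```text
clock: 33.3
eef_pos: [0.3841, -0.336, 0.2065]
tool_rot: [0.932, 0.125, -0.046, -0.338]
ft_force: [-0.1, 0.0, -1.0]
grip_width: 0.0505
```

```bash
python3 - <<'E'
from h import *
o=bot.get_obs(); M=R.from_quat(o['tool_rot']).as_matrix(); P=o['eef_pos']
print(P,M.round(3),o['ft_force'],o['grip_width'],o['joint_pos'].round(3))
pic('side','side19.png',(200,100,520,400),2); pic('top','top19.png',(120,100,560,430),1.8)
E
```

```text
[ 0.38406925 -0.33599571  0.20647294] [[ 0.964  0.202 -0.171]
 [ 0.265 -0.741  0.617]
 [-0.002 -0.641 -0.768]] [-0.1069874   0.03423848 -1.04291825] 0.05050139632845858 [-0.866  0.78   0.527  1.965  0.273  0.345]
```

View pics/side19.png

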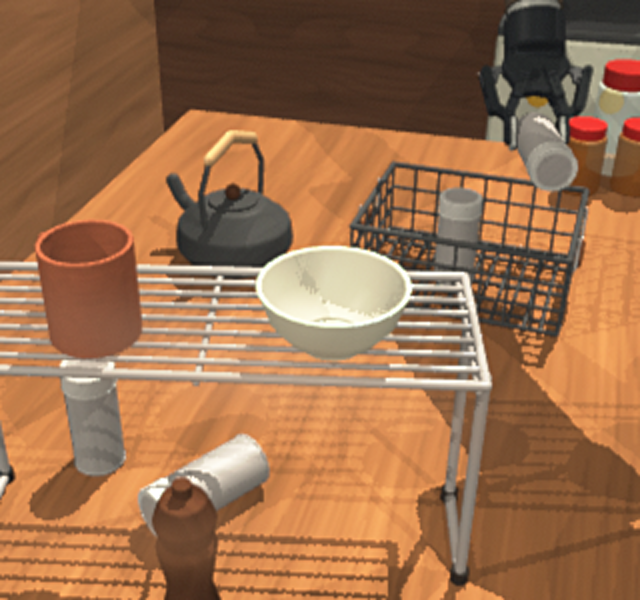

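View pics/top19.png

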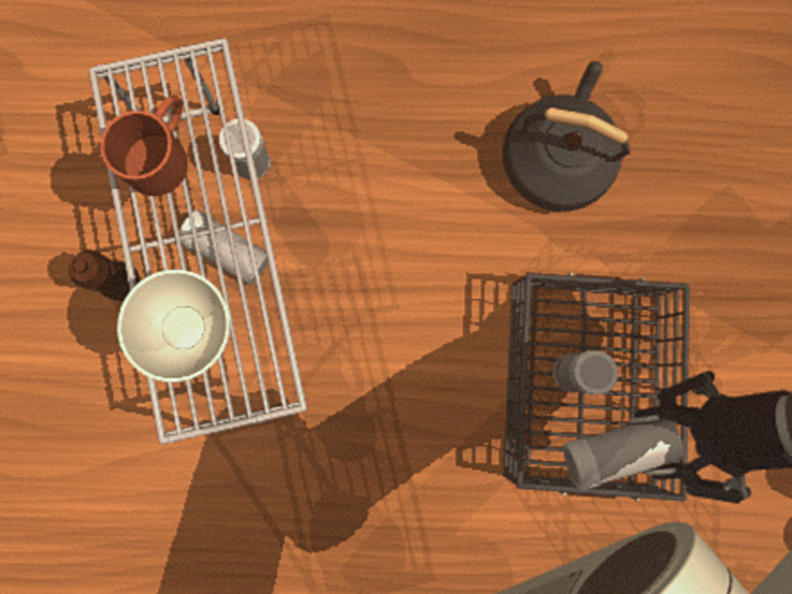

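carry_out([
  [0,0.2,0.24,0,-1],
  [0,0.35,0.42,0,-1],
  [0,0.35,0.42,0,-1],
  [0,0.35,0.42,0,0.6],
  [0,0.35,0.42,0,1],
  [0,0.35,0.42,0,1],
  [0,0.2,0.1,0,1],
  [0,0,-0.3,0,0.6],
  [0,-0.3,-0.4,0,0.6],
  [0,-0.5,-0.5,0,0.6],
])

```text
clock: 34.4
eef_pos: [0.3821, -0.3304, 0.2812]
tool_rot: [0.933, 0.126, -0.045, -0.335]
ft_force: [-0.0, -0.4, -0.1]
grip_width: 0.0682
```

```bash
python3 - <<'E'
from h import *
o=bot.get_obs(); M=R.from_quat(o['tool_rot']).as_matrix(); P=o['eef_pos']
print(P,M.round(3),o['ft_force'],o['grip_width'],o['joint_pos'].round(3))
pic('side','side20.png',(200,130,520,400),2.2); pic('top','top20.png',(120,130,560,430),1.8)
im=imaging.camera('top')[:,:,::-1][190:280,190:310].copy(); cv2.imwrite('pics/t2.png',cv2.resize(im,None,fx=6,fy=6,interpolation=cv2.INTER_CUBIC))
E
```

```text
[ 0.38210993 -0.33038905  0.2811847 ] [[ 0.964  0.205 -0.168]
 [ 0.265 -0.744  0.614]
 [ 0.001 -0.636 -0.772]] [-0.01848575 -0.3791193  -0.05531006] 0.06819579956873355 [-0.863  0.733  0.636  2.115  0.275  0.348]
```

View pics/side20.png

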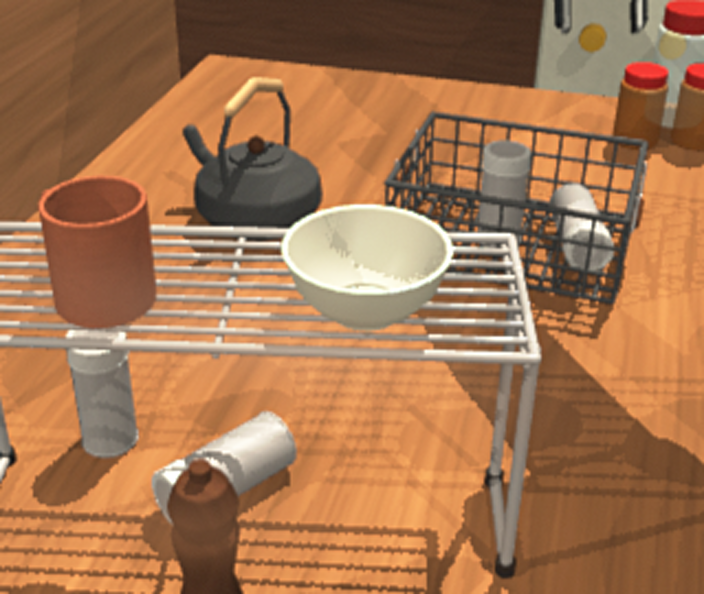

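View pics/top20.png

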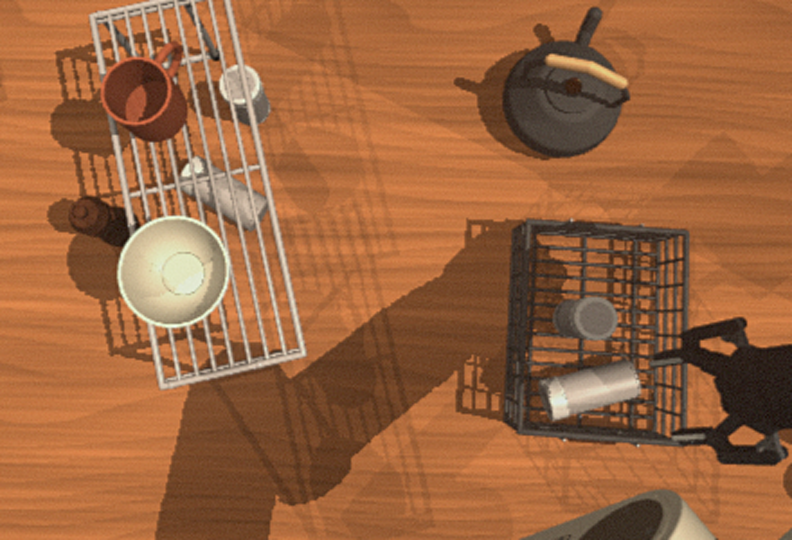

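View pics/t2.png

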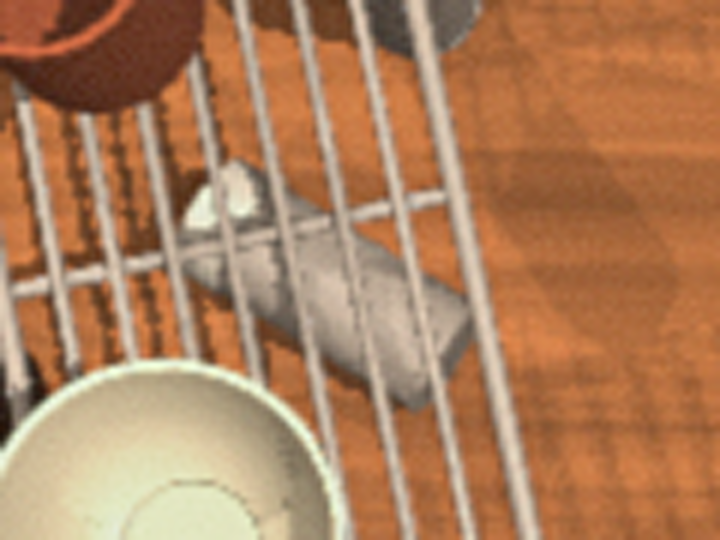

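```bash
python3 - <<'E'
from h import *
c0=np.array([.606,.1874,0]);ys=np.array([.969,.249,0]);xs=np.array([-.249,.969,0])
def S(p): p=np.asarray(p)-c0; return np.array([p@xs,p@ys,p[2]]).round(4)
b=unproj('top',263.7,250,.028); l=unproj('top',224.7,224.7,.028)
print(b,S(b),l,S(l),np.linalg.norm(b-l),np.degrees(np.arctan2(*(l-b)[[1,0]])))
# side: base end top-right; side20 scale 2.2 offs (200,130)
for p in [(280,440),(175,495)]:
    q=unproj('side',200+p[0]/2.2,130+p[1]/2.2,.028); print(q,S(q))
o=bot.get_obs(); M=R.from_quat(o['tool_rot']).as_matrix(); P=o['eef_pos']
for ph in (25,30,35):
    m=M@R.from_euler('z',ph,degrees=True).as_matrix(); print(ph,m[:,0].round(3),np.degrees(np.arctan2(m[1,0],m[0,0])))
for p in ((.558,.1137),(.5792,.1137),(.754,.1608),(.576,.1223)): print(S((*p,0)))
E
```

```text
[0.5919469  0.13909536 0.028     ] [-0.0433 -0.0256  0.028 ] [0.6536772  0.23899425 0.028     ] [0.0381 0.059  0.028 ] 0.11743261759941995 58.28693053618436
[0.58886674 0.14755328 0.028     ] [-0.0343 -0.0265  0.028 ]
[0.65064529 0.2382905  0.028     ] [0.0382 0.0559 0.028 ]
25 [ 0.961 -0.073 -0.268] -4.364530219497014
30 [ 0.938 -0.142 -0.318] -8.587564572357508
35 [ 0.908 -0.209 -0.364] -12.956335290587306
[-0.0595 -0.0649  0.    ]
[-0.0647 -0.0443  0.    ]
[-0.0626  0.1368  0.    ]
[-0.0556 -0.0453  0.    ]
```

```bash
python3 - <<'E'
from h import *
o=bot.get_obs(); M=R.from_quat(o['tool_rot']).as_matrix(); P=o['eef_pos'];z=M[:,2]
G=np.array([.6052,.1515,.043])
plan(P,M,[(.48,-.15,.25),(.60,.01,.2),G-.09*z],[0,20,10])
E
```

```text
[np.float64(0.71), np.float64(-0.47), np.float64(0.59)] 0.0 rows>= 3 [ 0.431 -0.24   0.264]
[np.float64(0.71), np.float64(-0.48), np.float64(0.58)] 0.0 rows>= 3 [ 0.48 -0.15  0.25]
[np.float64(0.79), np.float64(-0.31), np.float64(0.58)] 0.111 rows>= 3 [ 0.54  -0.071  0.225]
[np.float64(0.73), np.float64(-0.45), np.float64(0.59)] 0.111 rows>= 3 [0.6  0.01 0.2 ]
[np.float64(0.19), np.float64(-0.09), np.float64(0.58)] 0.056 rows>= 2 [0.61  0.053 0.156]
[np.float64(0.18), np.float64(-0.11), np.float64(0.59)] 0.056 rows>= 2 [0.62  0.096 0.112]
```

carry_out([
  [0.71,-0.47,0.59,0,1],
  [0.71,-0.47,0.59,0,1],
  [0.71,-0.47,0.59,0,1],
])

```text
clock: 34.85
eef_pos: [0.4318, -0.2358, 0.261]
tool_rot: [0.931, 0.128, -0.048, -0.338]
ft_force: [0.0, -0.4, -0.5]
grip_width: 0.0855
```

carry_out([
  [0.71,-0.48,0.58,0,1],
  [0.71,-0.48,0.58,0,1],
  [0.71,-0.48,0.58,0,1],
])

```text
clock: 35.15
eef_pos: [0.4803, -0.1458, 0.247]
tool_rot: [0.931, 0.128, -0.048, -0.338]
ft_force: [-0.8, 0.3, 0.7]
grip_width: 0.0854
```

carry_out([
  [0.79,-0.31,0.58,0.11,1],
  [0.79,-0.31,0.58,0.11,1],
  [0.79,-0.31,0.58,0.11,1],
])

```text
clock: 35.45
eef_pos: [0.5403, -0.0668, 0.2211]
tool_rot: [0.939, 0.047, -0.077, -0.332]
ft_force: [-1.2, 0.7, -0.7]
grip_width: 0.0852
```

carry_out([
  [0.73,-0.45,0.59,0.11,1],
  [0.73,-0.45,0.59,0.11,1],
  [0.73,-0.45,0.59,0.11,1],
])

```text
clock: 35.75
eef_pos: [0.6003, 0.0137, 0.1958]
tool_rot: [0.94, -0.034, -0.105, -0.324]
ft_force: [-0.0, -0.7, -0.6]
grip_width: 0.0855
```

carry_out([
  [0.19,-0.09,0.58,0.11,1],
  [0.19,-0.09,0.58,0.11,1],
  [0.19,-0.09,0.58,0.11,1],
])

```text
clock: 36.05
eef_pos: [0.6079, 0.0535, 0.1525]
tool_rot: [0.933, -0.117, -0.134, -0.313]
ft_force: [-0.0, -1.0, -0.3]
grip_width: 0.0853
```

```bash
python3 - <<'E'
from h import *
o=bot.get_obs(); M=R.from_quat(o['tool_rot']).as_matrix(); P=o['eef_pos'];z=M[:,2]
print(P,M.round(3),o['joint_pos'].round(3),o['clock'])
G=np.array([.6052,.1515,.043])
plan(P,M,[G-.03*z,G],[0,0])
E
```

```text
[0.60789259 0.05348482 0.15254557] [[ 0.937 -0.302 -0.176]
 [-0.135 -0.777  0.615]
 [-0.323 -0.553 -0.768]] [-0.178  0.751  0.366  1.537  0.612  1.531] 36.05
[np.float64(0.1), np.float64(-0.07), np.float64(0.57)] 0.0 rows>= 2 [0.609 0.093 0.109]
[np.float64(0.1), np.float64(-0.08), np.float64(0.58)] 0.0 rows>= 2 [0.611 0.133 0.066]
[np.float64(-0.0), np.float64(0.0), np.float64(0.3)] 0.0 rows>= 1 [0.606 0.152 0.043]
```

carry_out([
  [0.1,-0.07,0.57,0,1],
  [0.1,-0.07,0.57,0,1],
])

```text
clock: 36.25
eef_pos: [0.6096, 0.0927, 0.1093]
tool_rot: [0.933, -0.117, -0.133, -0.313]
ft_force: [-0.5, -0.0, 0.3]
grip_width: 0.0852
```

carry_out([
  [0.1,-0.08,0.57,0,1],
  [0.1,-0.08,0.57,0,1],
  [0.1,-0.08,0.57,0,1],
])

```text
clock: 36.55
eef_pos: [0.6125, 0.1319, 0.0687]
tool_rot: [0.933, -0.117, -0.132, -0.313]
ft_force: [1.2, -0.6, 0.3]
grip_width: 0.0856
```

```bash
python3 - <<'E'
from h import *
pic('side','side21.png',(250,240,410,380),4); pic('top','top21.png',(190,190,330,310),5)
o=bot.get_obs(); M=R.from_quat(o['tool_rot']).as_matrix(); P=o['eef_pos'];print(P)
G=np.array([.6052,.1515,.043])
plan(P,M,[G],[0])
E
```

```text
[0.61434761 0.13078477 0.07079758]
[np.float64(-0.03), np.float64(0.02), np.float64(0.36)] 0.0 rows>= 1 [0.605 0.152 0.043]
```

View pics/side21.png

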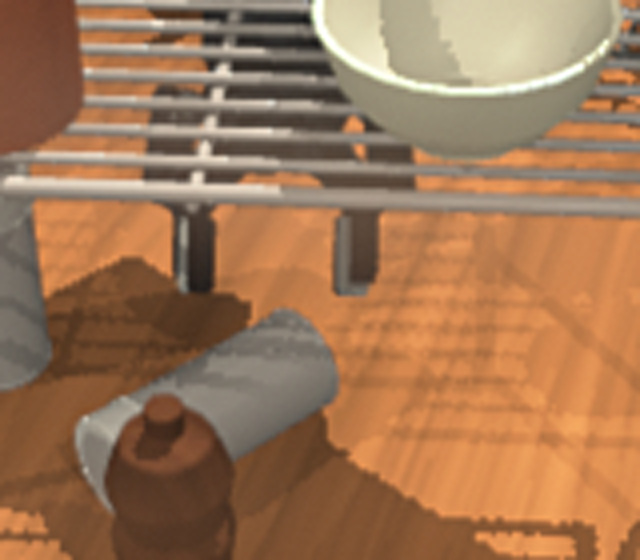

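View pics/top21.png

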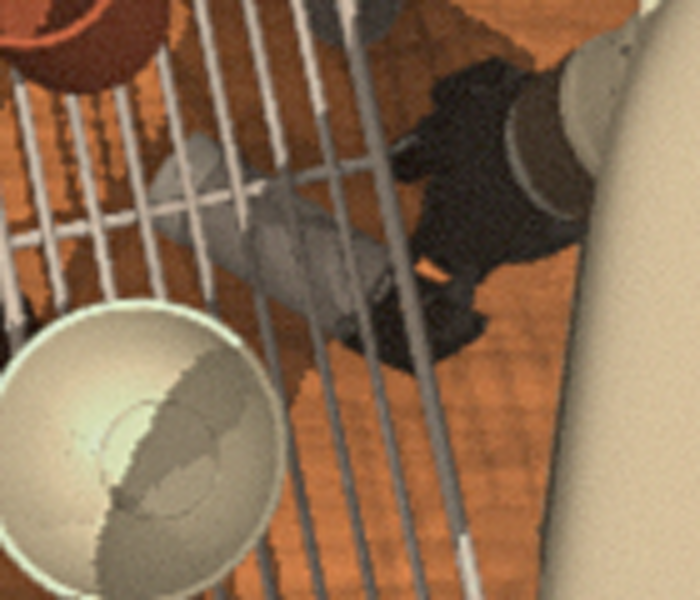

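carry_out([
  [-0.08,0,0.2,0,1],
  [-0.13,-0.02,0.4,0,1],
  [-0.13,-0.02,0.4,0,0.85],
  [-0.13,-0.02,0.4,0,0.7],
  [-0.13,-0.02,0.4,0,0.55],
  [-0.13,-0.02,0.4,0,0.4],
  [-0.13,-0.02,0.4,0,0.2],
  [-0.13,-0.02,0.4,0,0],
  [-0.13,-0.02,0.4,0,-1],
])

```text
clock: 37.55
eef_pos: [0.5943, 0.1593, 0.0479]
tool_rot: [0.932, -0.119, -0.132, -0.315]
ft_force: [-8.8, -4.8, 14.1]
grip_width: 0.0532
```

```bash
python3 - <<'E'
from h import *
pic('side','side22.png',(250,240,410,380),4); pic('top','top22.png',(190,190,330,310),5)
o=bot.get_obs(); M=R.from_quat(o['tool_rot']).as_matrix(); P=o['eef_pos'];print(P,M.round(3),o['ft_force'],o['grip_width'])
E
```

```text
[0.594338   0.15934017 0.04785784] [[ 0.937 -0.305 -0.171]
 [-0.139 -0.774  0.618]
 [-0.321 -0.555 -0.767]] [-9.04072748 -4.22502639 14.8763245 ] 0.052780963111726975
```

View pics/side22.png

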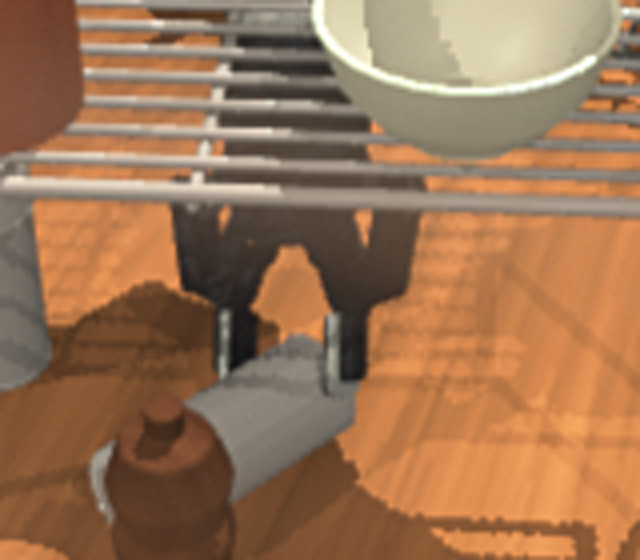

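View pics/top22.png

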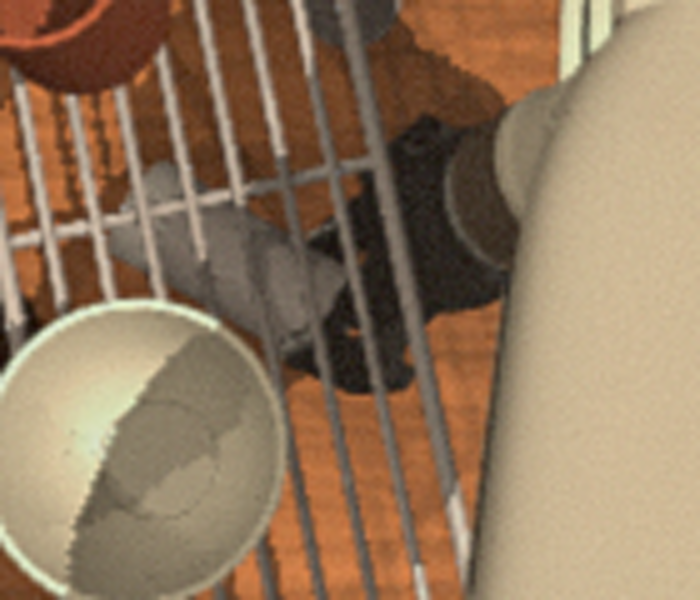

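carry_out([
  [-0.04,-0.07,-0.1,0,-1],
  [-0.08,-0.14,-0.19,0,-1],
  [-0.08,-0.14,-0.19,0,-1],
  [0.02,0.03,-0.35,0,-1],
  [0.15,0.25,-0.6,0,-1],
  [0.3,0.53,-0.83,0,-1],
  [0.3,0.53,-0.83,0,-1],
])

```text
clock: 38.35
eef_pos: [0.6235, 0.0584, 0.0675]
tool_rot: [0.934, -0.12, -0.129, -0.312]
ft_force: [0.4, 0.2, -4.2]
grip_width: 0.0474
```

```bash
python3 - <<'E'
from h import *
pic('side','side23.png',(230,180,430,380),3.2); pic('top','top23.png',(190,170,350,310),4)
o=bot.get_obs(); M=R.from_quat(o['tool_rot']).as_matrix(); P=o['eef_pos'];print(P,M.round(3),o['ft_force'],o['grip_width'])
E
```

```text
[0.62195896 0.06235928 0.06799503] [[ 0.938 -0.303 -0.169]
 [-0.139 -0.776  0.616]
 [-0.318 -0.554 -0.77 ]] [ 0.02374104  0.49301874 -4.40551557] 0.046593719372032986
```

View pics/side23.png

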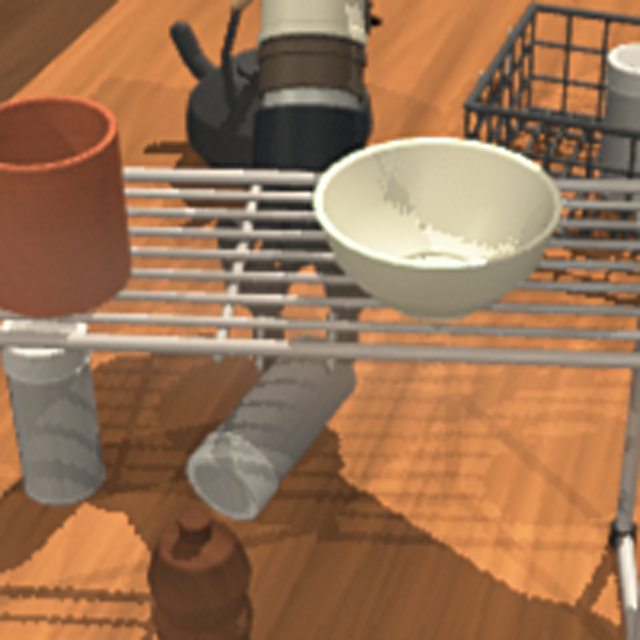

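View pics/top23.png

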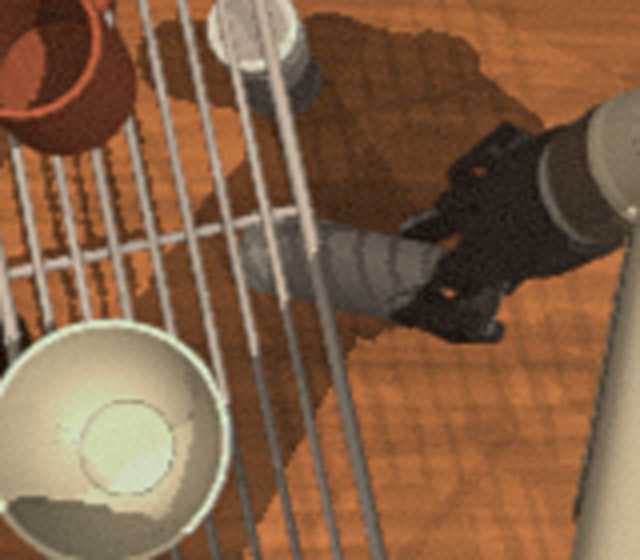

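carry_out([
  [0.2,0.33,-0.1,0,-1],
  [0.29,0.48,-0.11,0,-1],
  [0.29,0.48,-0.11,0,-1],
  [0.29,0.48,-0.11,0,0.5],
  [0.29,0.48,-0.11,0,1],
  [0.29,0.48,-0.11,0,1],
  [0.29,0.3,-0.3,0,1],
  [0.29,0.1,-0.6,-0.1,1],
  [0.29,0.1,-0.8,-0.2,1],
])

```text
clock: 39.35
eef_pos: [0.6609, 0.0044, 0.1186]
tool_rot: [0.94, 0.028, -0.08, -0.33]
ft_force: [0.0, -1.5, 0.6]
grip_width: 0.0856
```

```bash
python3 - <<'E'
from h import *
pic('side','side24.png',(230,180,430,380),3.2); pic('top','top24.png',(220,170,380,310),4.4)
o=bot.get_obs(); M=R.from_quat(o['tool_rot']).as_matrix(); P=o['eef_pos'];print(P,M.round(3),o['ft_force'],o['grip_width'])
E
```

```text
[0.66137079 0.00170063 0.11825593] [[ 0.986 -0.008 -0.165]
 [ 0.097 -0.783  0.615]
 [-0.134 -0.622 -0.771]] [ 0.46515143 -0.07618672 -0.37563533] 0.08523365008121314
```

View pics/side24.png

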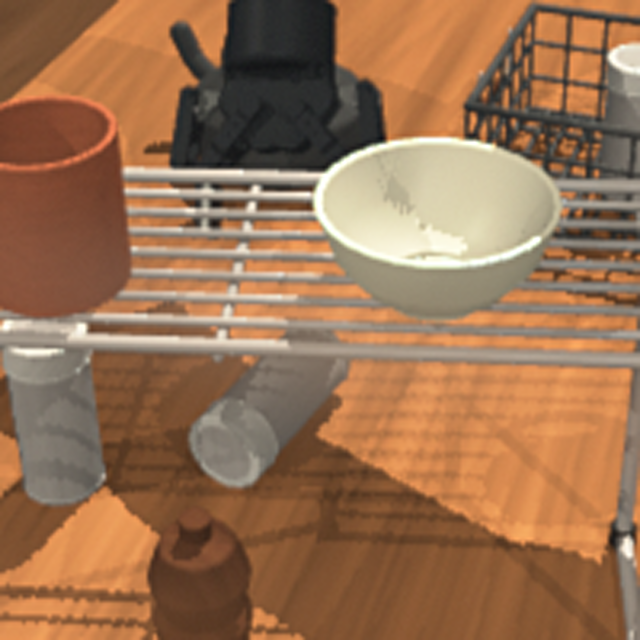

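View pics/top24.png

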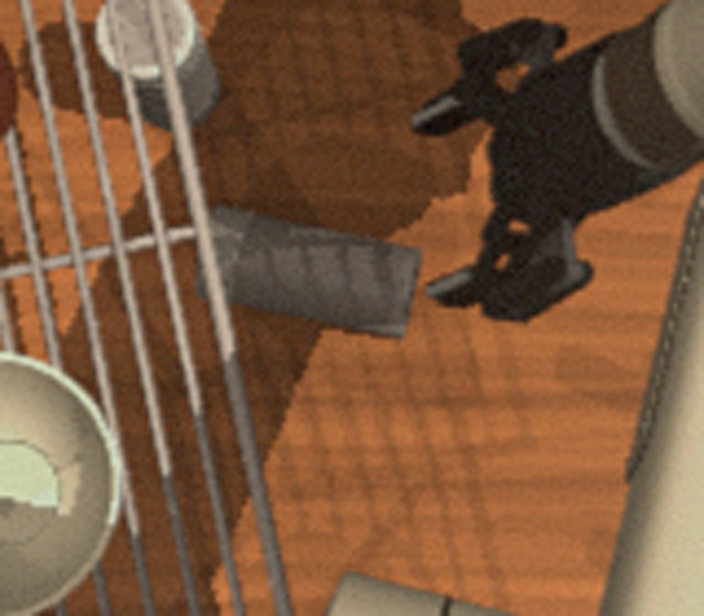

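```bash
python3 - <<'E'
from h import *
b=unproj('top',313.2,236.6,.026);l=unproj('top',268.2,227.5,.026);a=(l-b)/np.linalg.norm(l-b)
print(b,l,np.linalg.norm(l-b),np.degrees(np.arctan2(a[1],a[0])))
for p in [(333,355),(235,455)]:
    print(unproj('side',230+p[0]/3.2,180+p[1]/3.2,.026))
o=bot.get_obs(); M=R.from_quat(o['tool_rot']).as_matrix(); P=o['eef_pos'];z=M[:,2]
Q=b+.038*a; G=Q.copy(); G[2]=.035; print('G',G)
plan(P,M,[G-.06*z,G],[0,0])
E
```

```text
[0.62822008 0.01738657 0.026     ] [0.64903338 0.13026622 0.026     ] 0.11478243931547816 79.55286496165391
[0.61660547 0.02159869 0.026     ]
[0.64292957 0.13807059 0.026     ]
G [0.63511055 0.05475663 0.035     ]
[np.float64(-0.1), np.float64(0.11), np.float64(0.41)] 0.0 rows>= 1 [0.645 0.017 0.081]
[np.float64(0.0), np.float64(-0.0), np.float64(0.6)] 0.0 rows>= 2 [0.635 0.054 0.035]
```

carry_out([
  [-0.13,0.11,0.41,0,1],
  [-0.13,0.11,0.41,0,1],
  [-0.13,0.11,0.7,0,1],
  [-0.13,0.11,1,0,1],
  [-0.13,0.11,1,0,1],
])

```text
clock: 39.95
eef_pos: [0.6251, 0.0574, 0.0293]
tool_rot: [0.94, 0.022, -0.088, -0.33]
ft_force: [-0.9, 0.7, -0.6]
grip_width: 0.0857
```

carry_out([
  [0,0,0,0,0.8],
  [0,0,0,0,0.6],
  [0,0,0,0,0.45],
  [0,0,0,0,0.3],
  [0,0,0,0,0.15],
  [0,0,0,0,-0.2],
  [0,0,0,0,-1],
])

```text
clock: 40.65
eef_pos: [0.6307, 0.0533, 0.0358]
tool_rot: [0.941, 0.023, -0.081, -0.329]
ft_force: [0.0, -4.2, 5.6]
grip_width: 0.057
```

```bash
python3 - <<'E'
from h import *
pic('side','side25.png',(230,180,430,380),3.2); pic('top','top25.png',(220,170,380,310),4.4)
o=bot.get_obs(); M=R.from_quat(o['tool_rot']).as_matrix(); P=o['eef_pos'];print(P,M.round(3),o['ft_force'],o['grip_width'])
E
```

```text
[0.63069489 0.05327486 0.03579538] [[ 0.986 -0.01  -0.167]
 [ 0.096 -0.782  0.616]
 [-0.137 -0.623 -0.77 ]] [-0.8589818  -3.85918545  5.85178324] 0.056760413302702685
```

View pics/side25.png

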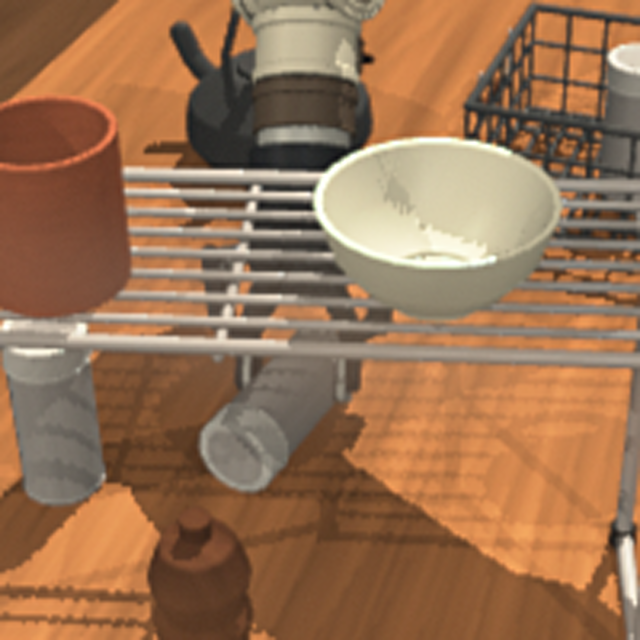

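View pics/top25.png

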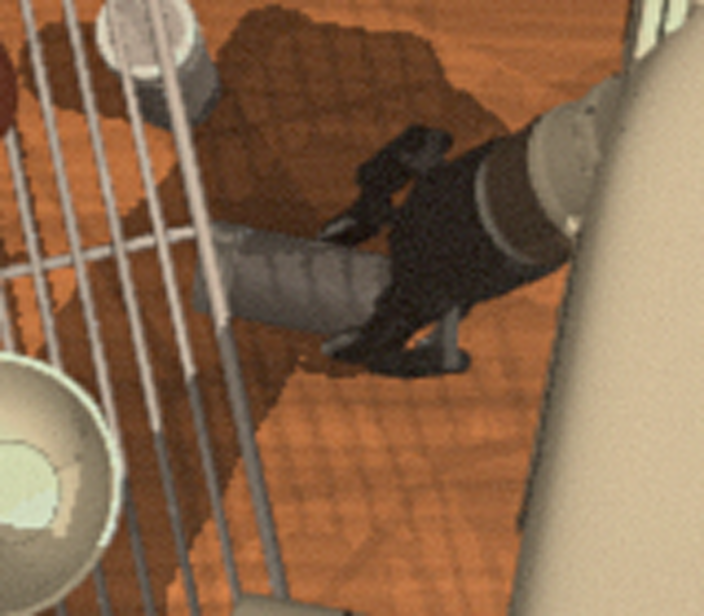

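carry_out([
  [0,0,0,0,-1],
  [0,0,0,0,-1],
  [-0.03,-0.15,-0.2,0,-1],
  [-0.07,-0.3,-0.4,0,-1],
  [-0.12,-0.55,-0.68,0,-1],
  [-0.14,-0.62,-0.77,0,-1],
])

```text
clock: 41.35
eef_pos: [0.631, 0.0537, 0.1372]
tool_rot: [0.941, 0.024, -0.08, -0.329]
ft_force: [1.1, -0.6, -3.2]
grip_width: 0.0501
```

```bash
python3 - <<'E'
from h import *
pic('side','side26.png',(230,180,430,380),3.2); pic('top','top26.png',(220,170,380,310),4.4)
o=bot.get_obs(); M=R.from_quat(o['tool_rot']).as_matrix(); P=o['eef_pos'];print(P,M.round(3),o['ft_force'],o['grip_width'],o['joint_pos'].round(3))
E
```

```text
[0.63054945 0.0535216  0.13528284] [[ 0.986 -0.007 -0.167]
 [ 0.098 -0.783  0.614]
 [-0.135 -0.622 -0.771]] [ 0.88508495 -0.16232709 -4.78435024] 0.050020273430079816 [-0.172  0.801  0.42   1.526  0.614  1.24 ]
```

View pics/side26.png

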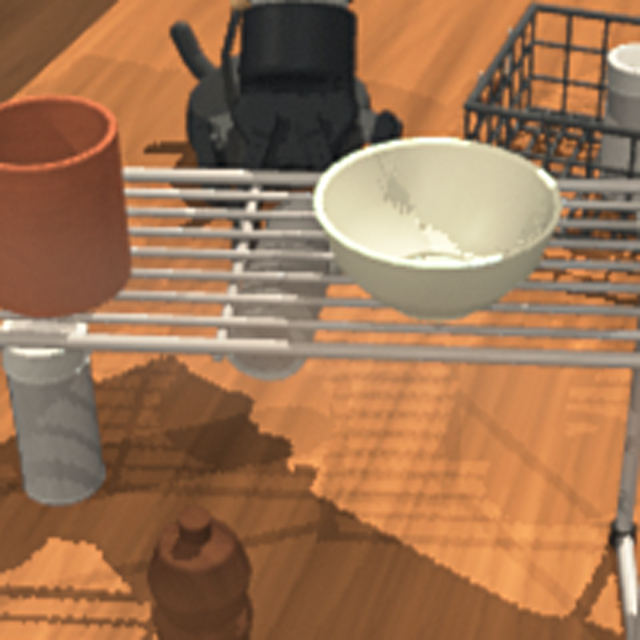

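View pics/top26.png

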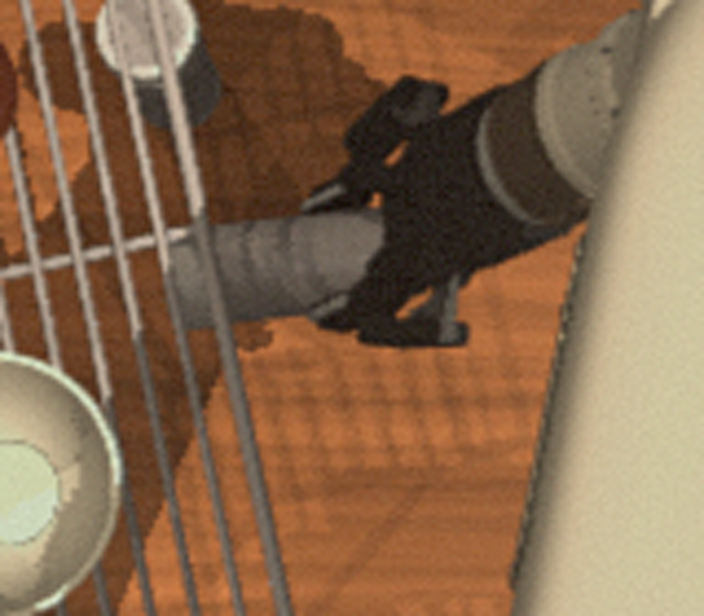

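carry_out([
  [0.06,0.3,-0.25,0,-1],
  [0.13,0.6,-0.51,-0.08,-1],
  [0.13,0.6,-0.51,-0.17,-1],
  [0.13,0.6,-0.51,-0.26,-1],
  [0.13,0.6,-0.51,-0.35,-1],
  [0.13,0.6,-0.51,-0.44,-1],
  [0.13,0.6,-0.51,-0.53,-1],
  [0.13,0.6,-0.51,-0.62,-1],
  [0.13,0.6,-0.51,-0.71,-1],
  [0.13,0.6,-0.51,-0.8,-1],
  [0.13,0.6,-0.51,-0.89,-1],
  [0.13,0.6,-0.51,-1,-1],
  [0.13,0.6,-0.51,-1,-1],
])

```text
clock: 42.75
eef_pos: [0.6492, -0.0229, 0.1305]
tool_rot: [0.648, 0.681, 0.173, -0.293]
ft_force: [-0.5, -0.2, -4.2]
grip_width: 0.0504
```

carry_out([
  [0,0,0,-0.09,-1],
  [0,0,0,-0.18,-1],
  [0,0,0,-0.27,-1],
  [0,0,0,-0.36,-1],
  [0,0,0,-0.45,-1],
  [0,0,0,-0.54,-1],
  [0,0,0,-0.63,-1],
  [0,0,0,-0.72,-1],
  [0,0,0,-0.81,-1],
  [0,0,0,-0.9,-1],
  [0,0,0,-1,-1],
  [0,0,0,-1,-1],
])

```text
clock: 43.95
eef_pos: [0.6496, -0.0228, 0.1318]
tool_rot: [-0.022, 0.94, 0.329, -0.084]
ft_force: [0.0, -0.0, -4.5]
grip_width: 0.0498
```

carry_out([
  [0,0,0,-0.1,-1],
  [0,0,0,-0.1,-1],
])

```text
clock: 44.15
eef_pos: [0.6498, -0.0227, 0.1324]
tool_rot: [-0.095, 0.936, 0.335, -0.058]
ft_force: [-0.5, 0.5, -4.7]
grip_width: 0.0499
```

```bash
python3 - <<'E'
from h import *
pic('side','side27.png',(230,100,470,340),2.6); pic('top','top27.png',(230,170,410,310),4)
o=bot.get_obs(); M=R.from_quat(o['tool_rot']).as_matrix(); P=o['eef_pos'];print(P,M.round(3),o['ft_force'],o['grip_width'],o['joint_pos'].round(3))
E
```

```text
[ 0.64990124 -0.02269779  0.13287221] [[-0.975 -0.138 -0.171]
 [-0.216  0.758  0.616]
 [ 0.045  0.638 -0.769]] [ 0.57308726  0.54349867 -4.51737821] 0.04979644787254194 [-0.271  0.903  0.609  1.682  0.579 -2.166]
```

View pics/side27.png

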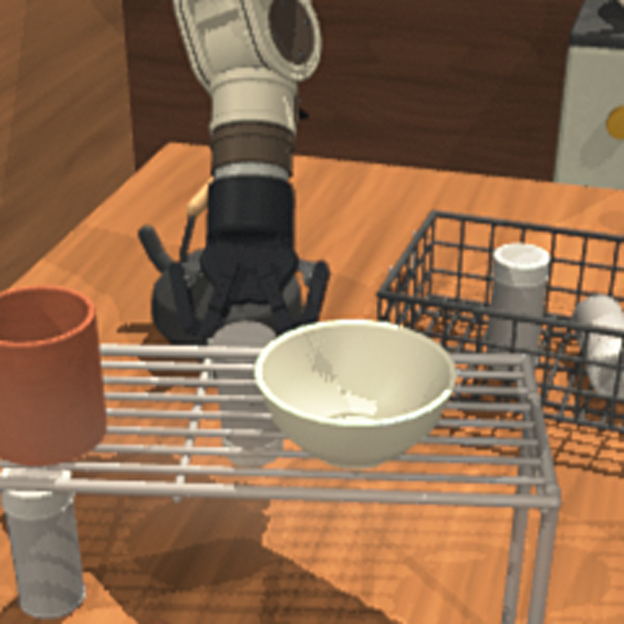

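View pics/top27.png

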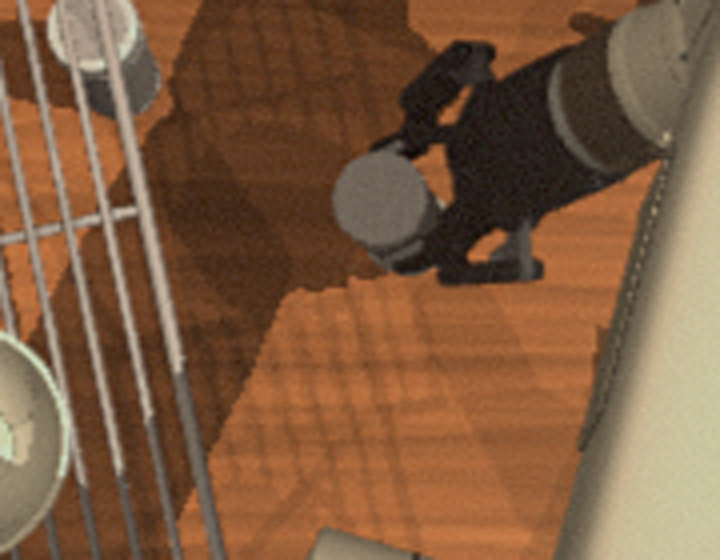

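carry_out([
  [0,-0.12,0.14,0,-1],
  [-0.02,-0.24,0.29,0,-1],
  [-0.02,-0.24,0.29,0,-1],
  [-0.02,-0.24,0.29,0,-1],
])

```text
clock: 44.65
eef_pos: [0.6503, -0.0227, 0.0956]
tool_rot: [-0.096, 0.936, 0.335, -0.057]
ft_force: [-1.0, -0.1, -5.0]
grip_width: 0.05
```

```bash
python3 - <<'E'
from h import *
pic('side','side28.png',(230,140,430,340),3); 
o=bot.get_obs(); M=R.from_quat(o['tool_rot']).as_matrix(); P=o['eef_pos'];print(P,o['ft_force'],o['grip_width'])
h=np.array([-.265,.964,0]); print((M.T@h).round(3),(M.T@[0,0,1]).round(3))
E
```

```text
[ 0.65033368 -0.02268575  0.09580776] [ 0.11696798  0.50409928 -3.80320693] 0.049910222590055044
[0.048 0.768 0.638] [ 0.043  0.637 -0.77 ]
```

View pics/side28.png

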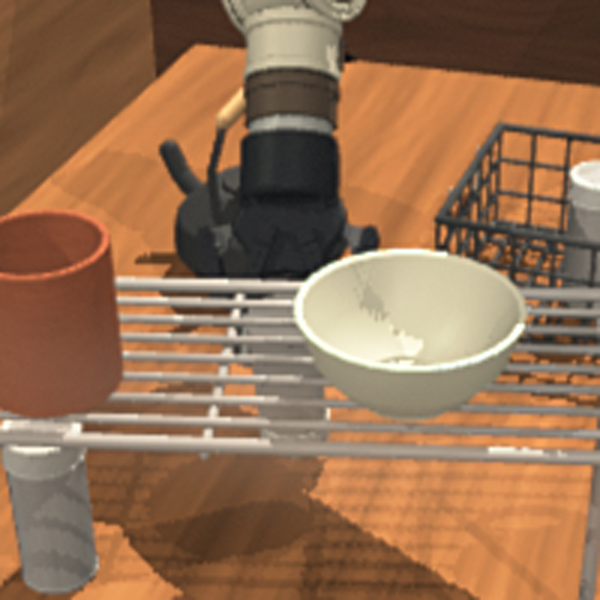

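carry_out([
  [0,-0.04,0.05,0,-1],
  [0,-0.08,0.09,0,-1],
  [0,-0.08,0.09,0,-1],
  [0,-0.08,0.09,0,0.4],
  [0,-0.08,0.09,0,1],
  [0,-0.08,0.09,0,1],
  [0,-0.08,0.09,0,1],
  [0,-0.08,0.09,0,1],
])

```text
clock: 45.5
eef_pos: [0.6501, -0.0227, 0.0833]
tool_rot: [-0.097, 0.935, 0.335, -0.057]
ft_force: [0.7, 0.1, 0.0]
grip_width: 0.0855
```

```bash
python3 - <<'E'
from h import *
pic('side','side29.png',(230,140,430,340),3);pic('top','top29.png',(230,170,410,310),4)
o=bot.get_obs(); M=R.from_quat(o['tool_rot']).as_matrix(); P=o['eef_pos'];print(P,o['ft_force'],o['grip_width'])
E
```

```text
[ 0.65012874 -0.0228487   0.08336046] [-0.47589051  0.06376431  0.70232854] 0.08562596757388682
```

View pics/side29.png

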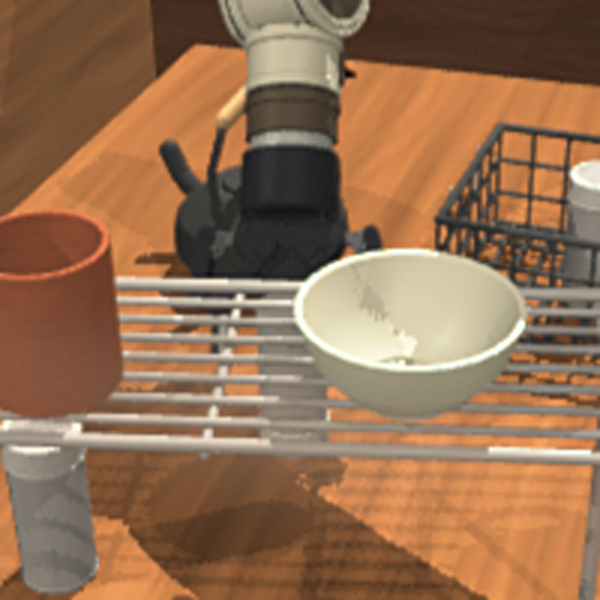

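View pics/top29.png

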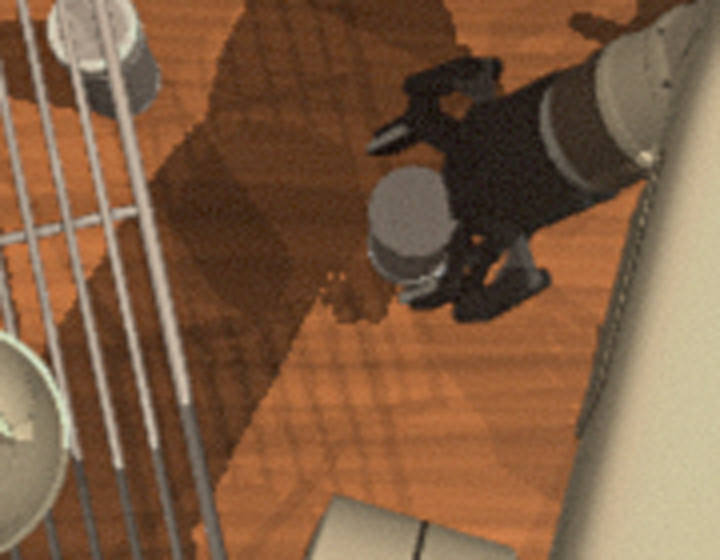

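carry_out([
  [0.08,0,0,0,1],
  [0.09,0.15,0.13,0,1],
  [0.1,0.35,0.29,0,1],
  [0.12,0.55,0.46,0,1],
  [0.12,0.68,0.57,0,1],
  [0.12,0.68,0.57,0,1],
  [0.12,0.68,0.57,0,1],
  [0.12,0.68,0.57,0,1],
])

```text
clock: 46.4
eef_pos: [0.6195, 0.06, 0.0837]
tool_rot: [-0.097, 0.936, 0.335, -0.056]
ft_force: [-1.3, -0.5, -0.2]
grip_width: 0.0853
```

```bash
python3 - <<'E'
from h import *
pic('side','side30.png',(230,180,430,380),3);pic('top','top30.png',(230,170,410,310),4)
o=bot.get_obs(); M=R.from_quat(o['tool_rot']).as_matrix(); P=o['eef_pos'];print(P,o['ft_force'],o['grip_width'])
E
```

```text
[0.61948342 0.05977024 0.08363833] [ 0.20040982 -0.10916787 -0.60377669] 0.08554526210110668
```

View pics/side30.png

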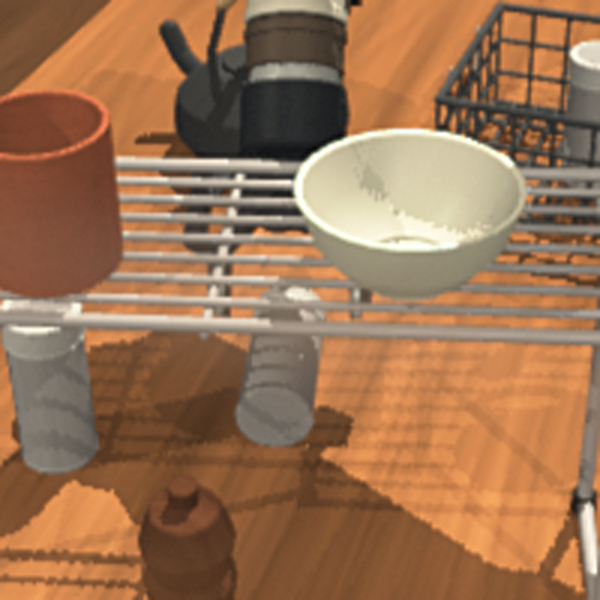

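View pics/top30.png

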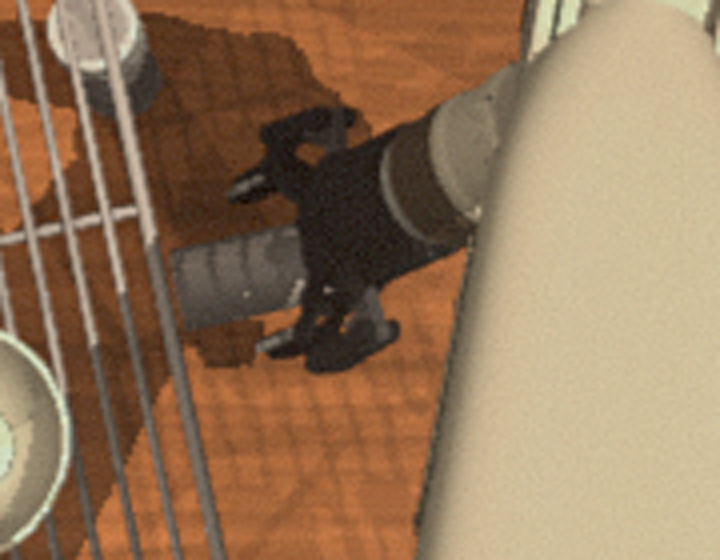

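```bash
python3 - <<'E'
from h import *
b=unproj('top',230+180/4,170+290/4,.026); m=unproj('top',230+300/4,170+264/4,.026)
b2=unproj('side',230+278/3,180+418/3,.027)
a=(b-m)/np.linalg.norm(b-m); print(b,b2,a,np.degrees(np.arctan2(a[1],a[0])))
o=bot.get_obs(); M=R.from_quat(o['tool_rot']).as_matrix(); P=o['eef_pos']
bb=(b+b2)/2
for B in (b,b2,bb):
    G=B-a*.082; G[2]=.033; print(G, (M.T@(G-P)*10).round(2))
print(M.round(3)); up=M.T@[0,0,1]; print('up',up.round(3))
# final pose after roll +180 about z: want tin base centre at (.576,.1223)->avg start
Mr=M@R.from_euler('z',180,degrees=True).as_matrix(); print((Mr.T@[0,0,1]).round(3))
E
```

```text
[0.61153141 0.11196874 0.026     ] [0.60849456 0.11929708 0.027     ] [-0.23347378  0.9723631   0.        ] 103.50167468110195
[0.63067626 0.03223496 0.033     ] [-0.07 -0.55  0.2 ]
[0.62763941 0.0395633  0.033     ] [-0.06 -0.49  0.25]
[0.62915783 0.03589913 0.033     ] [-0.06 -0.52  0.23]
[[-0.975 -0.143 -0.17 ]
 [-0.218  0.757  0.616]
 [ 0.04   0.637 -0.769]]
up [ 0.04   0.637 -0.769]
[-0.04  -0.637 -0.769]
```

carry_out([
  [0,-0.3,0.1,0,1],
  [0,-0.52,0.23,0,1],
  [0,-0.52,0.23,0,1],
  [0,-0.52,0.23,0,0.7],
  [0,-0.52,0.23,0,0.45],
  [0,-0.52,0.23,0,0.3],
  [0,-0.52,0.23,0,0.15],
  [0,-0.52,0.23,0,-0.2],
  [0,-0.52,0.23,0,-1],
  [0,-0.52,0.23,0,-1],
  [0.01,-0.4,0.1,0,-1],
  [0.02,-0.2,-0.15,0,-1],
  [0.04,0.11,-0.54,0,-1],
  [0.02,-0.1,-0.72,0,-1],
  [0.01,-0.34,-0.92,0,-1],
  [0.01,-0.34,-0.92,0,-1],
])

```text
clock: 48.1
eef_pos: [0.6395, -0.0256, 0.1329]
tool_rot: [-0.096, 0.936, 0.333, -0.055]
ft_force: [0.6, 0.8, -5.2]
grip_width: 0.0506
```

carry_out([
  [0,0,0,0.09,-1],
  [0,0,0,0.18,-1],
  [0,0,0,0.27,-1],
  [0,0,0,0.36,-1],
  [0,0,0,0.45,-1],
  [0,0,0,0.54,-1],
  [0,0,0,0.63,-1],
  [0,0,0,0.72,-1],
  [0,0,0,0.81,-1],
  [0,0,0,0.9,-1],
  [0,0,0,1,-1],
  [0,0,0,1,-1],
])

```text
clock: 49.3
eef_pos: [0.6382, -0.0213, 0.1327]
tool_rot: [0.593, 0.73, 0.196, -0.277]
ft_force: [0.3, 0.2, -4.4]
grip_width: 0.0504
```

carry_out([
  [0,0,0,0.09,-1],
  [0,0,0,0.18,-1],
  [0,0,0,0.27,-1],
  [0,0,0,0.36,-1],
  [0,0,0,0.45,-1],
  [0,0,0,0.54,-1],
  [0,0,0,0.63,-1],
  [0,0,0,0.72,-1],
  [0,0,0,0.81,-1],
  [0,0,0,0.9,-1],
  [0,0,0,1,-1],
  [0,0,0,1,-1],
])

```text
clock: 50.5
eef_pos: [0.6384, -0.0214, 0.1329]
tool_rot: [0.935, 0.098, -0.056, -0.335]
ft_force: [-1.2, -0.0, -3.7]
grip_width: 0.0506
```

```bash
python3 - <<'E'
from h import *
pic('side','side31.png',(230,140,430,340),3);pic('top','top31.png',(230,170,410,310),4)
o=bot.get_obs(); M=R.from_quat(o['tool_rot']).as_matrix(); P=o['eef_pos'];print(P,M.round(3),o['ft_force'],o['grip_width'],o['joint_pos'].round(3))
plan(P,M,[(.5775,.121,P[2]),(.5775,.121,.095)],[0,0])
E
```

```text
[ 0.63853235 -0.02151155  0.13296461] [[ 0.974  0.148 -0.171]
 [ 0.223 -0.756  0.615]
 [-0.038 -0.638 -0.769]] [-0.28102045  0.06003538 -3.87623783] 0.05065980528697644 [-0.274  0.876  0.555  1.656  0.578  0.963]
[np.float64(-0.14), np.float64(-0.58), np.float64(0.49)] 0.0 rows>= 2 [0.608 0.049 0.133]
[np.float64(-0.14), np.float64(-0.59), np.float64(0.49)] 0.0 rows>= 2 [0.577 0.121 0.133]
[np.float64(0.02), np.float64(0.24), np.float64(0.29)] 0.0 rows>= 1 [0.578 0.121 0.096]
```

View pics/side31.png

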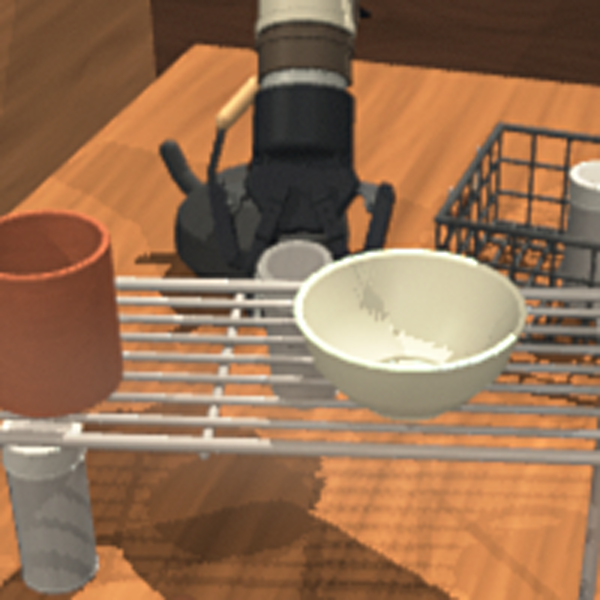

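View pics/top31.png

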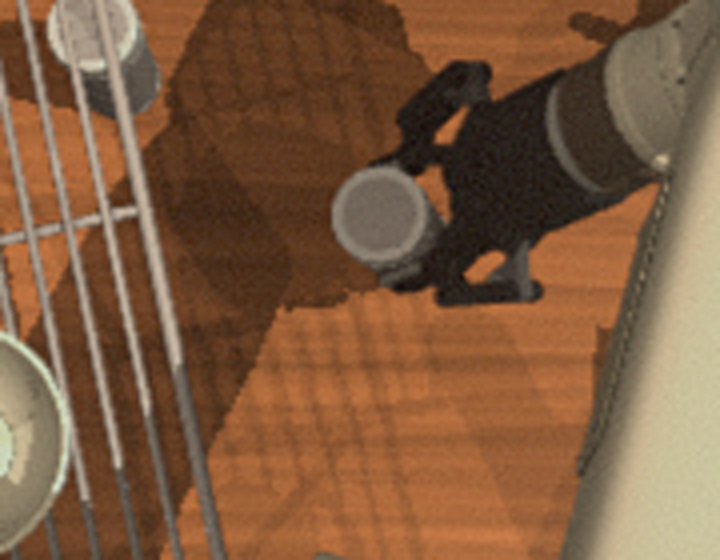

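carry_out([
  [0.01,0.12,0.14,0,-1],
  [0.02,0.22,0.27,0,-1],
  [0.02,0.22,0.27,0,-1],
  [0.02,0.22,0.27,0,-1],
])

```text
clock: 51.0
eef_pos: [0.6389, -0.0211, 0.0981]
tool_rot: [0.935, 0.098, -0.057, -0.335]
ft_force: [-1.0, -0.3, -4.1]
grip_width: 0.0504
```

carry_out([
  [-0.05,-0.2,0.17,0,-1],
  [-0.1,-0.4,0.34,0,-1],
  [-0.14,-0.58,0.49,0,-1],
  [-0.14,-0.58,0.49,0,-1],
])

```text
clock: 51.4
eef_pos: [0.6078, 0.0526, 0.1]
tool_rot: [0.935, 0.099, -0.056, -0.335]
ft_force: [0.2, -0.4, -3.5]
grip_width: 0.0505
```

```bash
python3 - <<'E'
from h import *
pic('side','side32.png',(230,200,430,360),3.5);pic('top','top32.png',(230,170,410,310),4)
o=bot.get_obs(); M=R.from_quat(o['tool_rot']).as_matrix(); P=o['eef_pos'];print(P,M.round(3),o['ft_force'],o['grip_width'])
plan(P,M,[(.5775,.121,P[2]),(.5775,.121,P[2]-.01)],[0,0])
E
```

```text
[0.60929106 0.05006395 0.09954349] [[ 0.974  0.147 -0.17 ]
 [ 0.221 -0.757  0.615]
 [-0.038 -0.637 -0.77 ]] [-0.03701519 -1.22744014 -4.49649348] 0.05056295603970721
[np.float64(-0.15), np.float64(-0.58), np.float64(0.49)] 0.0 rows>= 2 [0.578 0.121 0.099]
[np.float64(0.0), np.float64(0.06), np.float64(0.08)] 0.0 rows>= 1 [0.577 0.121 0.089]
```

View pics/side32.png

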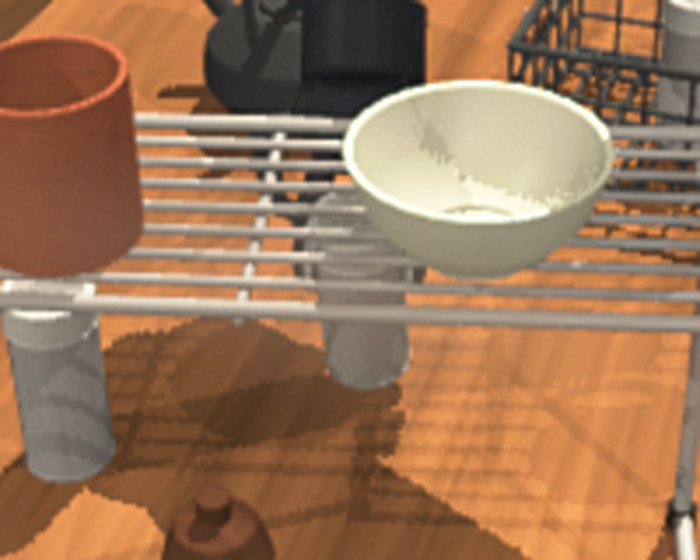

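View pics/top32.png

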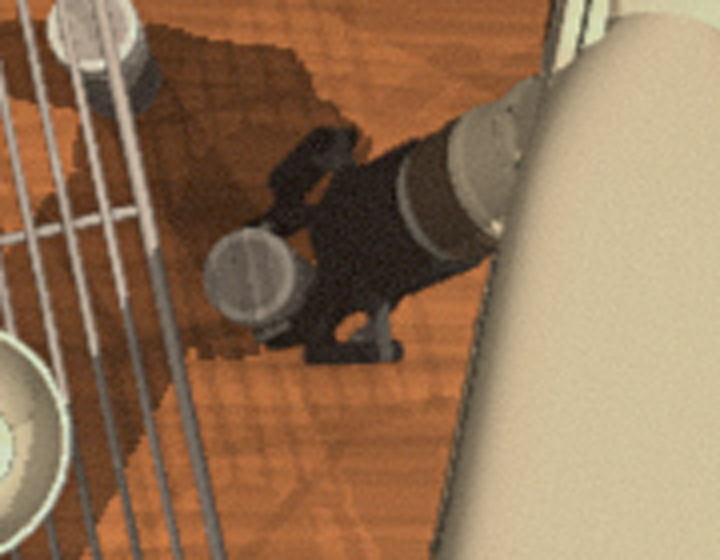

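carry_out([
  [-0.05,-0.2,0.17,0,-1],
  [-0.1,-0.4,0.34,0,-1],
  [-0.15,-0.58,0.49,0,-1],
  [-0.15,-0.58,0.49,0,-1],
])

```text
clock: 51.9
eef_pos: [0.5767, 0.1221, 0.0988]
tool_rot: [0.935, 0.098, -0.057, -0.335]
ft_force: [-0.2, 0.3, -5.2]
grip_width: 0.0502
```

carry_out([
  [0,0.03,0.04,0,-1],
  [0,0.06,0.07,0,-1],
  [0,0.08,0.1,0,-1],
  [0,0.08,0.1,0,-1],
])

```text
clock: 52.3
eef_pos: [0.578, 0.1192, 0.0864]
tool_rot: [0.936, 0.096, -0.055, -0.335]
ft_force: [-1.0, -3.4, 4.3]
grip_width: 0.0504
```

```bash
python3 - <<'E'
from h import *
pic('side','side33.png',(230,220,430,360),3.7);pic('top','top33.png',(200,170,380,310),4)
o=bot.get_obs(); M=R.from_quat(o['tool_rot']).as_matrix(); P=o['eef_pos'];print(P,o['ft_force'],o['grip_width'])
print(proj('side',(.578,.118,0)),proj('side',(.578,.144,0)))
E
```

```text
[0.57798629 0.11929646 0.08641632] [-0.84886176 -4.24911537  5.81176159] 0.050193115644418355
[337.35894309 332.09957714] [333.32580439 340.60191955]
```

View pics/side33.png

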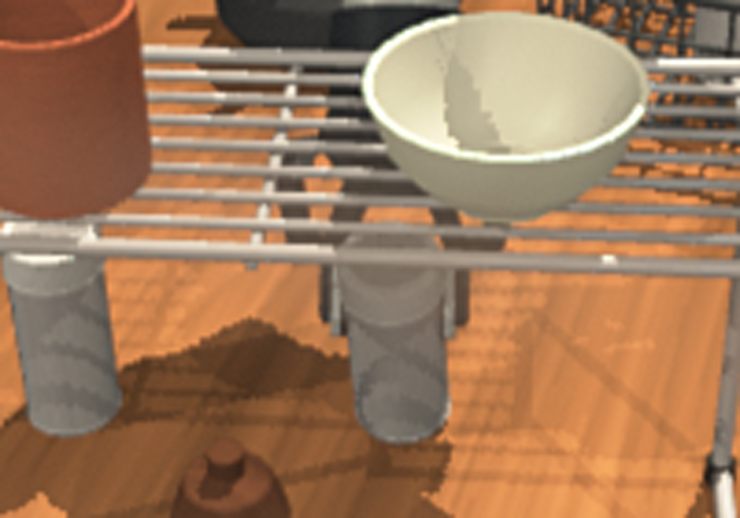

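View pics/top33.png

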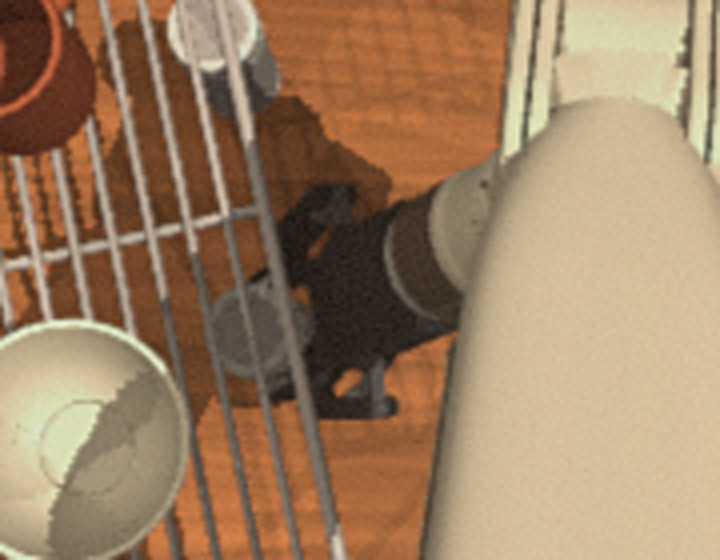

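carry_out([
  [0,0,0,0,0.4],
  [0,0,0,0,0.8],
  [0,0,0,0,1],
  [0,0.01,-0.05,0,1],
  [0,0.03,-0.1,0,1],
  [0,0.05,-0.17,0,1],
  [0,0.07,-0.25,0,1],
  [0,0.09,-0.33,0,1],
  [0,0.1,-0.42,0,1],
  [0,0.1,-0.52,0,1],
  [0,0.1,-0.65,0,1],
  [0,0.1,-0.8,0,1],
  [0,0.1,-1,0,1],
  [0,0.1,-1,0,1],
])

```text
clock: 53.8
eef_pos: [0.5973, 0.0497, 0.1581]
tool_rot: [0.936, 0.097, -0.054, -0.334]
ft_force: [-0.9, 0.5, 0.6]
grip_width: 0.0853
```

```bash
python3 - <<'E'
from h import *
pic('side','side34.png',(210,170,510,395),2.6);pic('top','top34.png')
o=bot.get_obs(); P=o['eef_pos'];print(P,o['ft_force'],o['clock'])
E
```

```text
[0.59574399 0.05104569 0.15586808] [ 0.2671184  -0.47754982 -0.32965458] 53.9
```

View pics/side34.png

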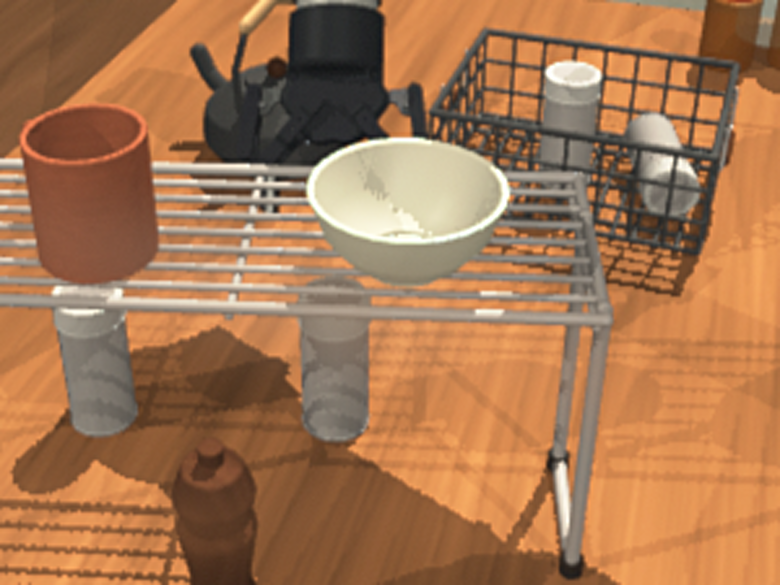

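View pics/top34.png

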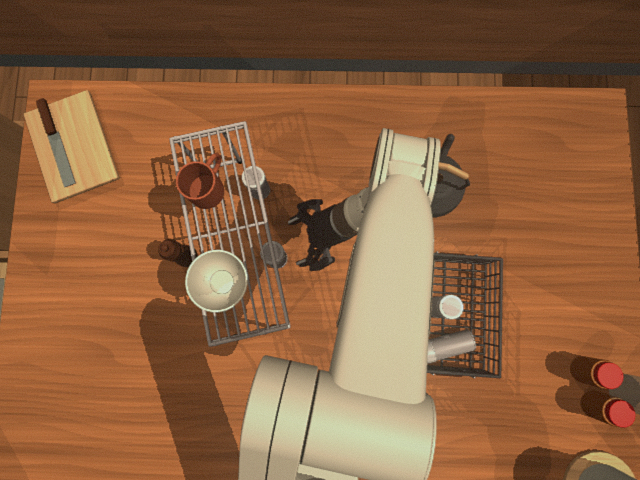

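carry_out([
  [0,0,-0.3,0,1],
  [0,0,-0.6,0,1],
  [0,0,-0.9,0,1],
  [0,0,-0.9,0,1],
  [0,0,-0.9,0,1],
])

```text
clock: 54.4
eef_pos: [0.6107, -0.0038, 0.2241]
tool_rot: [0.936, 0.097, -0.057, -0.335]
ft_force: [-0.1, -0.3, 0.0]
grip_width: 0.0857
```

```bash
python3 - <<'E'
from h import *
pic('side','side35.png');pic('top','top35.png')
a=cv2.imread('pics/side0.png');b=cv2.imread('pics/side35.png')
z=lambda im:cv2.resize(im[265:350,220:350],None,fx=3,fy=3,interpolation=cv2.INTER_CUBIC)
cv2.imwrite('pics/cmp.png',np.hstack([z(a),z(b)]))
# mean change around bystanders
for n,(x0,y0,x1,y1) in dict(mug=(215,210,275,278),bowl=(325,222,408,280),mill=(275,338,316,435)).items():
    print(n,cv2.absdiff(a,b)[y0:y1,x0:x1].mean().round(1),cv2.matchTemplate(b[y0-8:y1+8,x0-8:x1+8],a[y0:y1,x0:x1],cv2.TM_CCOEFF_NORMED).argmax())
o=bot.get_obs(); print(o['eef_pos'],o['clock'],o['ft_force'])
E
```

```text
mug 1.1 144
bowl 4.8 144
mill 6.1 144
[ 0.60995692 -0.00298025  0.22327779] 54.5 [ 0.21979985  0.32249922 -0.11613869]
```

View pics/cmp.png

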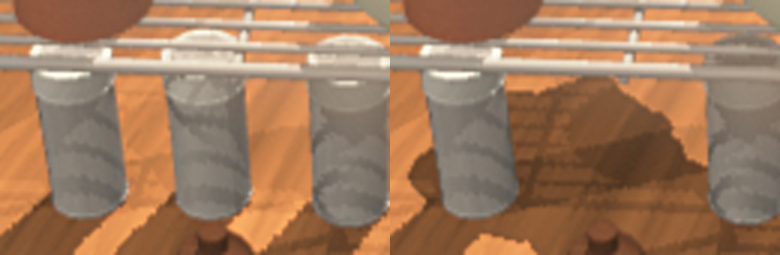

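View pics/side35.png

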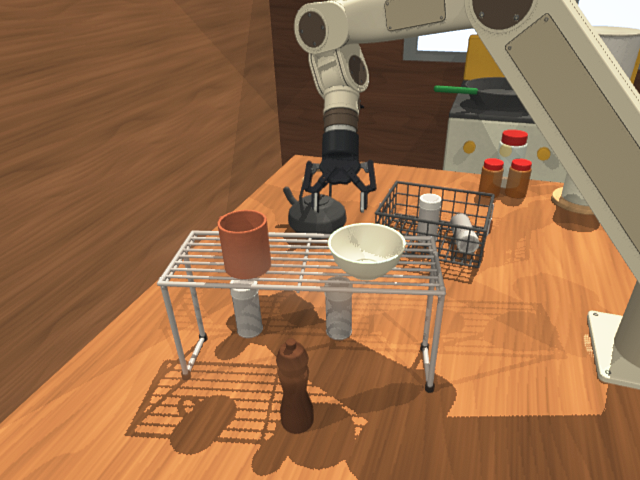

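```bash
python3 -c "
from workcell import order,bot
print(order.job_done())"
```

```text
the job is handed in; nothing more can be done
None
```

I handed the job in at about 54.5 s. Both empty tins are in the basket and both full tins are standing upright on their original spots.

Tins are numbered 1 (nearest the robot) to 4 (farthest); I can't tell which is a, b, c or d.

- **Tins 1 and 3:** they pulled about 1.0 and 1.1 N when lifted, so I took them as empty. In the last pictures one stands and one lies inside the basket.
- **Tin 2:** it pulled about 4.3 N, so it is full. The last pictures show it upright within a few millimetres of where it started.
- **Tin 4:** I never lifted it. I took it as full because the other three accounted for both empties and one of the full tins. The gripper leaned it over once, but it came back upright. The last pictures show it where it stood at the start.
- **Bowl, mug and pepper mill:** image matching found no shift. The kettle looked unmoved in the pictures, but I did not match it.

**What went wrong on the way:**
- My first grasp on tin 1 was too shallow and knocked it over.
- The gripper later knocked over tin 2, the full one. I pulled it out, turned it over with wrist rolls and one push, and stood it back in place.

**What disagreed:**
- **Shelf direction:** the text puts the shelf's x axis 45 to 65 degrees left of straight ahead. Both cameras showed about 104 degrees, so I worked to the cameras.
- **Tool tilt:** the moves cannot tilt the tool directly. I got the 40 degree tilt by pushing the arm against its reach limit.

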